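Close up the flag-making table

TASK

Clear up the flag-making table: lay the brown lid squarely on the brown carton and the round lid centred on the round tub, each with its edges flush all round, and stand every wooden flag staff lying on the foam sheet upright in the steel cup. Leave the glue bottle alone.

Things in the scene. Friction and masses are not known exactly. Their poses are not given: they have to be found in the camera images.
- carton_rim (a point): The brown open cardboard carton, 120 mm (its x) by 140 mm (its y) by 70 mm high, walls 5 mm, fixed to the table. This point is the centre of its mouth, at the height of its rim (70 mm above the table); z up. It is turned up to 0.25 rad from start to start.
- tub_rim (a point): The white round open tub, 130 mm across and 80 mm high, straight walls 5 mm thick, fixed to the table. This point is the centre of its mouth, at the height of its rim (80 mm above the table); z up.
- cup_rim (a point): The narrow steel cup that holds flag staffs, 92 mm across outside, 84 mm inside, 110 mm high, floor 6 mm thick, fixed to the table. This point is the centre of its mouth, at the height of its rim (110 mm above the table); z up.
- carton_lid_grip (a point): The carton's lid: a loose flat brown board 120 mm (its x) by 140 mm (its y), 8 mm thick, no lip below, with a wooden bar handle on the middle of its top: 20 mm wide (along x), 70 mm long (along y), 37 mm high above the board. 0.15 kg. This point is in the handle on the lid's centre line, 30 mm above the lid's underside (22 mm above the board, 15 mm below the handle's top); z up.
- tub_lid_grip (a point): The tub's lid: a loose flat white disc 130 mm across, 8 mm thick, no lip below, with a round wooden knob on the middle of its top, 32 mm in diameter and 37 mm high above the disc. 0.14 kg. This point is in the knob on the lid's axis, 30 mm above the lid's underside (22 mm above the disc, 15 mm below the knob's top); z up.
- staff0_center (a point): A loose wooden flag staff: a plain square stick 180 mm long (its x) and 16 mm by 16 mm thick, both ends alike, about 35 g, lying at the start on a fixed white foam sheet 5 mm thick, parallel to the other staffs, about 42 mm between neighbours. 3 or 4 staffs are present; absent ones read None. This point is its centre.
- staff1_center (a point): A loose wooden flag staff: a plain square stick 180 mm long (its x) and 16 mm by 16 mm thick, both ends alike, about 35 g, lying at the start on a fixed white foam sheet 5 mm thick, parallel to the other staffs, about 42 mm between neighbours. 3 or 4 staffs are present; absent ones read None. This point is its centre.
- staff2_center (a point): A loose wooden flag staff: a plain square stick 180 mm long (its x) and 16 mm by 16 mm thick, both ends alike, about 35 g, lying at the start on a fixed white foam sheet 5 mm thick, parallel to the other staffs, about 42 mm between neighbours. 3 or 4 staffs are present; absent ones read None. This point is its centre.
- staff3_center (a point): A loose wooden flag staff: a plain square stick 180 mm long (its x) and 16 mm by 16 mm thick, both ends alike, about 35 g, lying at the start on a fixed white foam sheet 5 mm thick, parallel to the other staffs, about 42 mm between neighbours. 3 or 4 staffs are present; absent ones read None. This point is its centre.
- glue: A bystander: a loose standing glue bottle, 44 mm across and 120 mm high, clear with a red cap, at the left of the work. Origin at the centre of its underside. To be left alone.
Mind the look-alikes: they are no part of the job. What is shaped like the part that bears staff0_center but blue is not meant.

How it is judged:
At the end, for the whole second after the job is handed in: Each lid lies flat on its own container, knob or handle up, its centre within 6 mm of the container's, the carton's lid within 0.08 rad of square (either way round); every staff present stands in the cup, its centre from 60 mm below to 35 mm above the rim, leaning no more than 0.7 rad; all at rest (horizontal distance between carton_lid_grip and carton_rim below 0.006 m and z of carton_lid_grip in the frame of carton_rim between 0.026 and 0.034 m and angle between each of carton_lid_grip, tub_lid_grip's own z axis and vertical below 0.05 rad and linear speed of each of carton_lid, tub_lid, staff0, staff1, staff2, staff3 below 0.02 m/s and horizontal distance between tub_lid_grip and tub_rim below 0.006 m and z of tub_lid_grip in the frame of tub_rim between 0.026 and 0.034 m and angle between the x axis of carton_lid_grip and the x axis of carton_rim, either way round below 0.08 rad and angle between the x axis of each of staff0_center, staff1_center, staff2_center, staff3_center and the z axis of cup_rim, either way round below 0.7 rad and horizontal distance between each of staff0_center, staff1_center, staff2_center, staff3_center and cup_rim below 0.05 m and z of staff0_center in the frame of cup_rim between -0.06 and 0.035 m and z of staff1_center in the frame of cup_rim between -0.06 and 0.035 m and z of staff2_center in the frame of cup_rim between -0.06 and 0.035 m and z of staff3_center in the frame of cup_rim between -0.06 and 0.035 m); the robot touches nothing.
It fails at once if the glue bottle is moved more than 30 mm or tipped over (distance of glue from where it was at the start of the episode above 0.03 m or angle between glue's own z axis and vertical above 0.4 rad).
Of staff0, staff1, staff2, staff3 only 3 to 4 are there at a start; the rules pass over those that are not, and their reading is None.
At some moment in a run one of carton_lid, tub_lid may be knocked a few centimetres aside while the robot is not near it.
It also fails if it takes over 210 s, if anything falls off the work surface, if the arm or the gripper's body presses on something with over 40 N, if the wrist force passes 120 N, or if a joint passes its speed limit or range.

ROBOT

A 6-joint arm with a two-finger parallel gripper is mounted at the origin on the work surface. World frame = base frame: x ahead of the robot, y to its left, z up, the work surface at z = 0. Lengths are in m, angles in rad, forces in N, time in s.
With the tool pointing down it reaches from about 0.375 to 0.75 m from the base axis. Payload 9 kg.
Tool frame: the origin (TCP) lies on the centre line of the jaws, within the pads' length; the fingertips stand 19 mm ahead of it and the grasp point (between the pads) is the TCP; x points along the fingers, y is the direction in which the jaws open and shut, and the axes are right-handed (so a half turn about x gives the same grasp; the last joint's range is limited). The gripper opens to 85 mm and grips with 20 to 120 N. Pads are 22 mm wide; open, the fingers measure 114 mm over their backs; the gripper's body (76 mm by 85 mm) begins 54 mm behind the grasp point. The pads swing forward as they close: fully open they stand 13 mm farther back than shut.
Start: joints at [1, 0.104, 0.097, 1.564, 0, 1.353], TCP at [0.207, 0.563, 0.25] pointing down, gripper open.
Joint ranges: [-2.99, 2.99], [-0.84, 1.86], [-1.1, 1.16], [-1.84, 2.11], [-1.51, 1.56], [-3.14, 3.14]. Speed limits (rad/s): [2.22, 2.22, 2.57, 3.14, 3.14, 3.14].

INTERFACE

Orientations are given as [roll, pitch, yaw] about the fixed x, y, z axes, in that order (R = Rz(yaw) Ry(pitch) Rx(roll)).
In Python, from rig import r, cams gives the robot as it stands. The module is installed in compiled form; this text tells all that it offers.
- The arm moves only by the tool carry_out, never from a script. Its argument "targets" is a list of rows, each an object of numbers: "jaw": the opening, from 0 (shut) to 1 (fully open); "dx", "dy", "dz": the shift along the tool's x, y, z scaled (see below); "ax", "ay", "az": the turn, a rotation vector about the tool's x, y, z scaled (see below). In form: [{"jaw": .., "dx": .., "dy": .., "dz": .., "ax": .., "ay": .., "az": ..}, ...]. A call has 1 to 12 rows; each row shifts and turns the pose as measured when the row begins, along the tool's axes as they then stand; what a row does not reach is not made up. The controller multiplies each number of a shift by 250 mm and each number of a turn by 2 pi rad. A row lasts 1/10 s, in which the tool goes at most 50 mm and 8.59 degrees, less where a joint would pass 70% of its speed; a pose out of reach is approached as far as the arm can. A call with a number of a shift or a turn outside -1 to 1 is refused whole. A call with a gripper value outside its range is refused whole. The fingers move at their own pace and stop on an object; "grip_force" is the grip in N (left out, the last holds). Time passes only in rows, so rows that do not move let the fingers close. It gives the time, the measured TCP pose, the force and the opening at its end, in the units of the state.
- r.read_state(): the state, without advancing time (a new reading comes with each control period).
- cams.camera(name): name is "side" or "top" or "wrist"; returns (picture, depth): 400x640x3 uint8, red, green, blue; 400x640 float32, m along the optical axis (not along the pixel's ray), 0 where there is no reading.
- cams.calibration(name): a dict with "fov_y" (degrees; the focal length in pixels is half the picture's height over the tangent of half this angle, whatever the lens; pixels are square), "cx", "cy" (the principal point, pixels), "rvec" (rotation vector, rad) and "tvec" (3), from world to camera coordinates, as OpenCV has them. Camera axes: x right, y down, z forward; pixel columns grow to the right and rows downward; lengths in m; the calibration is good to about 2 mm. A picture is of the moment at which its call begins: read the wrist's pose just before it. calibration takes no time and is no camera call; for the wrist camera it gives the pose at the moment of the call.
- r.job_done(): hands the job in, once; it reports no verdict.
The state is a dict: "clock": time; "joint_positions": joint angles; "dq": joint speeds; "effort": joint torques, N m; "position": TCP position; "tcp_rot": TCP orientation; "contact_force": force on the tool from outside, world axes, zero at the start; "moment": the same for the moment, N m; "finger_gap": finger opening in m.
Only numpy, scipy, OpenCV 4.12 (cv2) and the standard library are available. Lean on these libraries where they do the work, as an engineer would, in place of code of your own. Each camera call takes 0.05 s, during which the arm holds its last target.

## Working session

There is one attempt and no reset: what is moved stays moved. The work goes in short steps, Python scripts to look and compute and a tool call to move; the robot and the scene stay as the last step left them, time stands still between calls to the robot, and variables do not carry over. Pictures are saved under pics/ and viewed, and the job is handed in when it is done.

Besides the shell and the picture viewer there is one more tool, called in YAML: its name, and indented under it one key for each argument. carry_out: Moves the arm, as the interface text tells. Its arguments: {"type":"object","properties":{"targets":{"type":"array"},"grip_force":{"type":"number"}},"required":["targets"]}

```bash
ls; mkdir -p pics
cat > h.py <<'E'
import numpy as np, cv2
from rig import r, cams
from scipy.spatial.transform import Rotation as R
def cal(n):
    c=cams.calibration(n); f=200/np.tan(np.radians(c['fov_y'])/2)
    Rm=cv2.Rodrigues(np.array(c['rvec'],float))[0]; t=np.array(c['tvec'],float).ravel()
    return f,c['cx'],c['cy'],Rm,t
def ray(C,uv,z):
    f,cx,cy,Rm,t=C; o=-Rm.T@t; d=Rm.T@np.array([(uv[0]-cx)/f,(uv[1]-cy)/f,1.]); s=(z-o[2])/d[2]; return o+s*d
def cloud(C,D):
    f,cx,cy,Rm,t=C; v,u=np.mgrid[0:400,0:640]; P=np.stack([(u-cx)/f*D,(v-cy)/f*D,D],-1); return (P-t)@Rm
def proj(C,p):
    f,cx,cy,Rm,t=C; q=Rm@np.asarray(p)+t; return np.array([f*q[0]/q[2]+cx,f*q[1]/q[2]+cy])
def save(n,im,k=1): 
    if k!=1: im=cv2.resize(im,None,fx=k,fy=k,interpolation=cv2.INTER_CUBIC)
    cv2.imwrite('pics/'+n,im[...,::-1])
E
python3 - <<'E'
from h import *
print(r.read_state())
for n in ['top','side']:
    p,d=cams.camera(n); save(n+'0.png',p); np.savez(n+'0.npz',p=p,d=d); C=cal(n); print(n,C, -C[3].T@C[4])
    print((d>0).mean())
E
```

```text
pics
{'clock': 0.0, 'joint_positions': array([ 1.00031443e+00,  1.04663644e-01,  9.64595194e-02,  1.56389200e+00,
       -3.04339304e-05,  1.35312226e+00]), 'dq': array([ 3.97250363e-06,  8.19058404e-05, -8.90494711e-04, -6.41748193e-04,
       -4.41650689e-04, -2.14642139e-04]), 'effort': array([-2.26590106e-03, -5.56931627e+01,  5.03647792e+01,  1.72836380e-02,
       -4.52941977e-04,  2.82797691e-05]), 'position': array([0.20713458, 0.56278342, 0.24953782]), 'tcp_rot': array([-1.76506025,  1.56949618, -2.11786805]), 'contact_force': array([0.30276836, 0.16823774, 0.80012102]), 'moment': array([ 0.00899939, -0.03423193, -0.02071567]), 'finger_gap': 0.08537400603087274}
top (np.float64(423.45228497965684), 315.79684986718854, 202.69332317450608, array([[-0.00189132, -0.99999386, -0.00294927],
       [-0.99338267,  0.00221749, -0.1148301 ],
       [ 0.11483593,  0.00271258, -0.99338077]]), array([0.08758493, 0.45461994, 1.27880814])) [0.3049241  0.08310742 1.32280578]
0.99609765625
side (np.float64(433.0481348543577), 319.6444732652818, 207.1388830348037, array([[ 0.99684238, -0.07688471,  0.0198497 ],
       [-0.04105934, -0.71305059, -0.69990927],
       [ 0.06796616,  0.69688421, -0.71395588]]), array([-0.42791811,  0.12855344,  1.09477706])) [ 0.35743743 -0.7041681   0.88009231]
0.99622265625
```

View pics/top0.png

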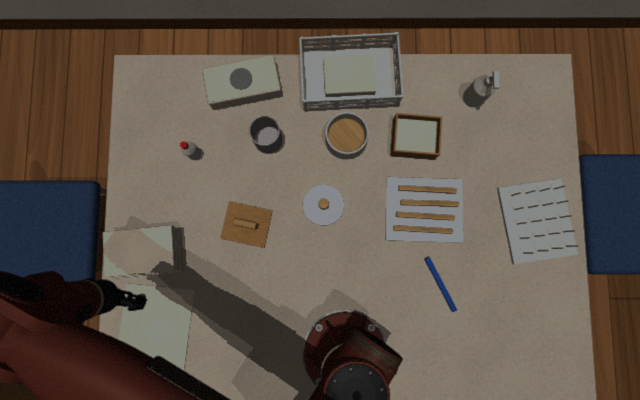

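View pics/side0.png

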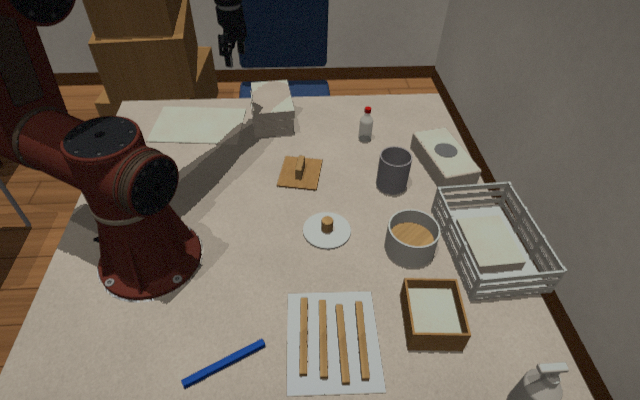

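The top view shows four tan staffs on the white sheet near (425,210) and the carton lid at (247,224). The tub lid is at (323,204), the carton at (416,136), the tub at (347,135) and the cup at (266,135). The glue bottle with the red cap is at (188,149). The look-alike is the blue stick at (440,284), which is not meant.

```bash
cat > meas.py <<'E'
from h import *
def hsv(p): return cv2.cvtColor(p,cv2.COLOR_RGB2HSV)
def box(u0,v0,u1,v1):
    m=np.zeros((400,640),bool); m[v0:v1,u0:u1]=True; return m
def rect(P): 
    return cv2.minAreaRect(P[:,:2].astype(np.float32)*1000)
def circ(P):
    A=np.c_[2*P[:,:2],np.ones(len(P))]; s=np.linalg.lstsq(A,(P[:,:2]**2).sum(1),rcond=None)[0]
    return s[:2],np.sqrt(s[2]+s[:2]@s[:2])
E
python3 - <<'E'
from meas import *
z=np.load('top0.npz'); p,d=z['p'],z['d']; C=cal('top'); X=cloud(C,d); h=X[...,2]
def sel(b,lo,hi): 
    return X[box(*b)&(h>lo)&(h<hi)]
print('table',np.median(sel((150,300,160,310),-1,1)[:,2]), np.median(sel((280,250,300,270),-1,1),0))
for n,b,z0 in [('carton',(385,108,448,165),.07),('tub',(320,108,375,163),.08),('cup',(246,112,288,158),.11)]:
    P=sel(b,z0-.012,z0+.012); print(n,len(P),np.median(P[:,2]),rect(P),circ(P),P[:,:2].min(0),P[:,:2].max(0))
for n,b in [('clid',(215,195,280,255)),('tlid',(295,180,350,230))]:
    P=sel(b,.004,.015); print(n,len(P),np.median(P[:,2]),rect(P),circ(P),cv2.minEnclosingCircle(P[:,:2].astype(np.float32)))
    P=sel(b,.03,.06); print(n,'h',len(P),np.median(P[:,2]),rect(P),P.mean(0))
H=hsv(p); m=box(388,180,465,242)&(H[...,1]>80)
n,l,st,ce=cv2.connectedComponentsWithStats(m.astype(np.uint8))
for i in range(1,n):
    if st[i,4]>50:
        P=X[l==i]; uv=np.argwhere(l==i)[:,::-1]
        Q=np.array([ray(C,a,.021) for a in uv]); print('staff',st[i],np.median(P[:,2]),rect(Q))
P=sel((178,138,200,160),.03,.2); print('glue',P[:,:2].mean(0),P[:,2].max())
P=sel((178,138,200,160),.03,.08); print('glue',P[:,:2].mean(0),P[:,2].max())
for q in [(400,270,460,315)]:
    m=box(*q)&(H[...,0]>100)&(H[...,1]>120); P=X[m]; print('blue',rect(P),np.median(P[:,2]))
E
```

```text
table 0.0031477900384801454 [ 2.79536747e-01  1.69779366e-01 -1.51657570e-04]
carton 426 0.06859225939781466 ((661.5316772460938, -222.67140197753906), (141.83587646484375, 122.44132232666016), 84.8692398071289) (array([ 0.6603998 , -0.22174493]), np.float64(0.07194455804260211)) [ 0.59565659 -0.29670105] [ 0.72592698 -0.14819982]
tub 286 0.07877257855297573 ((661.806640625, -5.0699310302734375), (127.10430908203125, 129.2321319580078), 87.44135284423828) (array([ 0.66102767, -0.00560171]), np.float64(0.062132500543659784)) [ 0.59713825 -0.06890847] [0.7269925  0.05845729]
cup 193 0.1087297611759327 ((661.7978515625, 238.56094360351562), (92.49176788330078, 89.48917388916016), 1.723595142364502) (array([0.66084114, 0.23912365]), np.float64(0.04375761898362268)) [0.61550935 0.1939026 ] [0.70785558 0.283621  ]
clid 1639 0.00801704796924724 ((390.0632019042969, 302.1019287109375), (185.0282440185547, 201.73606872558594), 0.27497732639312744) (array([0.39196385, 0.30352591]), np.float64(0.06068717016435375)) ((0.3916391134262085, 0.30508527159690857), 0.1317642480134964)
clid h 158 0.045
[... 711 characters left out ...]
, 86.81224060058594)
staff [401 200  58   7 277] 0.020714723225729145 ((454.16778564453125, -264.89434814453125), (176.1187744140625, 15.120891571044922), 88.22408294677734)
staff [396 212  59   8 280] 0.02057811903917456 ((414.0546569824219, -249.7563934326172), (178.7208251953125, 15.118358612060547), 86.20086669921875)
staff [394 226  58   8 274] 0.02091494649924388 ((372.72137451171875, -240.681396484375), (175.0956573486328, 14.594857215881348), 86.78043365478516)
glue [0.6109781  0.46606419] 0.12483154954510715
glue [0.60818474 0.4618305 ] 0.07999109527799529
blue ((189.20260620117188, -300.6169738769531), (138.5311737060547, 16.050495147705078), 27.09004783630371) 0.015517147214289127
```

```bash
cat >> h.py <<'E'
def pose():
    s=r.read_state(); return np.array(s['position']),R.from_euler('xyz',s['tcp_rot']),s
def down(phi):  # tool x down, tool y (jaw axis) along world angle phi (rad)
    x=np.array([0,0,-1.]); y=np.array([np.cos(phi),np.sin(phi),0]); z=np.cross(x,y); return R.from_matrix(np.c_[x,y,z])
def plan(T,Rt=None):
    p,q,s=pose()
    d=np.asarray(T)-p; 
    print('t',round(s['clock'],2),'pos',p.round(4),'gap',round(s['finger_gap'],4),'F',np.round(s['contact_force'],1),'q',np.round(s['joint_positions'],3))
    print('axes x,y,z:',q.as_matrix().T.round(3).tolist())
    dt=q.inv().apply(d); n=np.linalg.norm(d)
    print('world d',d.round(4),'tool shift units now',(dt/.25).round(4),'min rows',round(n/.05,1))
    if Rt is not None:
        rv=(q.inv()*Rt).as_rotvec(); print('turn units',(rv/2/np.pi).round(4),'deg',np.degrees(np.linalg.norm(rv)).round(2),'min rows',round(np.degrees(np.linalg.norm(rv))/8.59,1))
        print('shift units after turn',(Rt.inv().apply(d)/.25).round(4))
E
python3 - <<'E'
from h import *
a=np.radians(77.72)
for phi in (a-np.pi/2,a+np.pi/2): plan([.391,.3035,.15],down(phi))
E
```

```text
t 0.1 pos [0.2071 0.5628 0.2496] gap 0.0854 F [ 0.5 -1.1 -0.2] q [1.    0.105 0.097 1.564 0.    1.353]
axes x,y,z: [[-0.001, -0.001, -1.0], [0.346, 0.938, -0.001], [0.938, -0.346, -0.0]]
world d [ 0.1839 -0.2593 -0.0996] tool shift units now [ 0.3989 -0.7188  1.0486] min rows 6.7
turn units [2.28e-01 1.00e-04 2.00e-04] deg 82.07 min rows 9.6
shift units after turn [0.3984 0.9392 0.8571]
t 0.1 pos [0.2071 0.5628 0.2496] gap 0.0854 F [ 0.5 -1.1 -0.2] q [1.    0.105 0.097 1.564 0.    1.353]
axes x,y,z: [[-0.001, -0.001, -1.0], [0.346, 0.938, -0.001], [0.938, -0.346, -0.0]]
world d [ 0.1839 -0.2593 -0.0996] tool shift units now [ 0.3989 -0.7188  1.0486] min rows 6.7
turn units [-2.72e-01 -2.00e-04  1.00e-04] deg 97.93 min rows 11.4
shift units after turn [ 0.3984 -0.9392 -0.8571]
```

carry_out:
  targets:
    - {"jaw": 0.7,"dx": 0.03,"dy": -0.09,"dz": 0.13,"ax": 0,"ay": 0,"az": 0}
    - {"jaw": 0.7,"dx": 0.03,"dy": -0.09,"dz": 0.13,"ax": 0,"ay": 0,"az": 0}
    - {"jaw": 0.7,"dx": 0.03,"dy": -0.09,"dz": 0.13,"ax": 0,"ay": 0,"az": 0}
    - {"jaw": 0.7,"dx": 0.03,"dy": -0.09,"dz": 0.13,"ax": 0,"ay": 0,"az": 0}
    - {"jaw": 0.7,"dx": 0.03,"dy": -0.09,"dz": 0.13,"ax": 0,"ay": 0,"az": 0}
    - {"jaw": 0.7,"dx": 0.03,"dy": -0.09,"dz": 0.13,"ax": 0,"ay": 0,"az": 0}
    - {"jaw": 0.7,"dx": 0.03,"dy": -0.09,"dz": 0.13,"ax": 0,"ay": 0,"az": 0}
    - {"jaw": 0.7,"dx": 0.03,"dy": -0.09,"dz": 0.13,"ax": 0,"ay": 0,"az": 0}

```text
clock: 0.9
position: [0.3914, 0.2979, 0.1846]
tcp_rot: [-2.269, 1.567, -2.613]
contact_force: [1.0, 1.2, 0.5]
finger_gap: 0.0598
```

carry_out:
  targets:
    - {"jaw": 0.7,"dx": 0,"dy": 0,"dz": 0,"ax": -0.0235,"ay": 0,"az": 0}
    - {"jaw": 0.7,"dx": 0,"dy": 0,"dz": 0,"ax": -0.0235,"ay": 0,"az": 0}
    - {"jaw": 0.7,"dx": 0,"dy": 0,"dz": 0,"ax": -0.0235,"ay": 0,"az": 0}
    - {"jaw": 0.7,"dx": 0,"dy": 0,"dz": 0,"ax": -0.0235,"ay": 0,"az": 0}
    - {"jaw": 0.7,"dx": 0,"dy": 0,"dz": 0,"ax": -0.0235,"ay": 0,"az": 0}
    - {"jaw": 0.7,"dx": 0,"dy": 0,"dz": 0,"ax": -0.0235,"ay": 0,"az": 0}
    - {"jaw": 0.7,"dx": 0,"dy": 0,"dz": 0,"ax": -0.0235,"ay": 0,"az": 0}
    - {"jaw": 0.7,"dx": 0,"dy": 0,"dz": 0,"ax": -0.0235,"ay": 0,"az": 0}
    - {"jaw": 0.7,"dx": 0,"dy": 0,"dz": 0,"ax": -0.0235,"ay": 0,"az": 0}
    - {"jaw": 0.7,"dx": 0,"dy": 0,"dz": 0,"ax": -0.0235,"ay": 0,"az": 0}
    - {"jaw": 0.7,"dx": 0,"dy": 0,"dz": 0,"ax": -0.0235,"ay": 0,"az": 0}

```text
clock: 2.0
position: [0.3919, 0.2912, 0.1788]
tcp_rot: [2.332, 1.558, -2.648]
contact_force: [0.6, 0.4, -0.6]
finger_gap: 0.0597
```

Run:
```python
from h import *
a=np.radians(77.72)
plan([.391,.3035,.13],down(a+np.pi/2))
```

```text
t 2.0 pos [0.3919 0.2912 0.1788] gap 0.0597 F [ 0.6  0.4 -0.6] q [ 0.371 -0.226 -0.35   1.46  -0.002 -0.933]
axes x,y,z: [[-0.012, -0.006, -1.0], [-0.965, 0.264, 0.009], [0.264, 0.965, -0.009]]
world d [-0.0009  0.0123 -0.0488] tool shift units now [0.1951 0.0145 0.0484] min rows 1.0
turn units [-0.0084 -0.0014 -0.0015] deg 3.11 min rows 0.4
shift units after turn [0.1953 0.0139 0.0475]
```

carry_out:
  targets:
    - {"jaw": 0.7,"dx": 0.1,"dy": 0.014,"dz": 0.048,"ax": -0.0084,"ay": -0.0014,"az": -0.0015}
    - {"jaw": 0.7,"dx": 0.1,"dy": 0,"dz": 0,"ax": 0,"ay": 0,"az": 0}
    - {"jaw": 0.7,"dx": 0,"dy": 0,"dz": 0,"ax": 0,"ay": 0,"az": 0}

```text
clock: 2.3
position: [0.3914, 0.3038, 0.1273]
tcp_rot: [-0.32, 1.57, 1.044]
contact_force: [-0.7, -0.9, -0.2]
finger_gap: 0.0597
```

Run:
```python
from meas import *
a=np.radians(77.72)
plan([.391,.3035,.032],down(a+np.pi/2))
p,d=cams.camera('wrist'); save('w1.png',p); C=cal('wrist'); X=cloud(C,d); h=X[...,2]
print(C)
P=X[(h>.038)&(h<.052)&(np.hypot(X[...,0]-.391,X[...,1]-.3035)<.06)]; print(len(P),P.mean(0),rect(P) if len(P) else 0)
P=X[(h>.004)&(h<.012)&(np.hypot(X[...,0]-.391,X[...,1]-.3035)<.12)]; print(len(P),P.mean(0),rect(P) if len(P) else 0)
```

```text
t 2.3 pos [0.3914 0.3038 0.1273] gap 0.0597 F [-0.7 -0.9 -0.2] q [ 0.395 -0.206 -0.427  1.35   0.    -0.969]
axes x,y,z: [[0.0, 0.0, -1.0], [-0.979, 0.205, -0.0], [0.205, 0.979, 0.0]]
world d [-0.0004 -0.0003 -0.0953] tool shift units now [ 0.3812  0.0012 -0.0016] min rows 1.9
turn units [0.0012 0.0001 0.    ] deg 0.44 min rows 0.1
shift units after turn [ 0.3812  0.0012 -0.0015]
(np.float64(347.50133519450543), 318.71393881010573, 201.6405411279206, array([[-0.97872087,  0.20518184, -0.00242457],
       [ 0.19607008,  0.93861168,  0.28383909],
       [ 0.06051435,  0.27732386, -0.95886886]]), array([ 0.32193866, -0.36468747,  0.15448378]))
3330 [0.39093774 0.30130527 0.04623622] ((391.24993896484375, 303.5940246582031), (69.67708587646484, 19.93437385559082), 77.60858154296875)
26220 [0.38995443 0.29504205 0.00961749] ((407.4571838378906, 298.9134521484375), (162.80447387695312, 173.203369140625), 87.69259643554688)
```

View pics/w1.png

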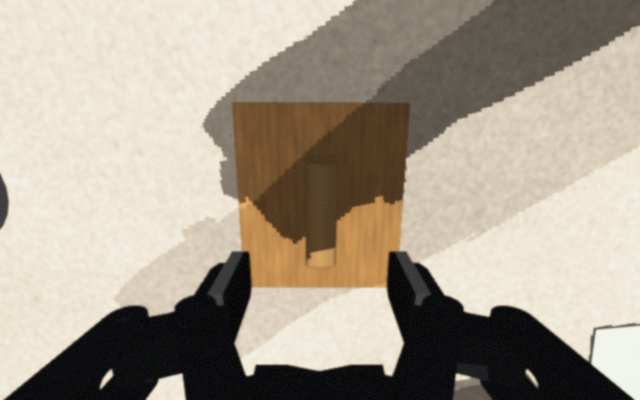

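The wrist view shows the lid square to the jaws, with its handle (320,210) midway between the fingers. The wrist and top measurements agree to within 1 mm, so I'll descend and grip.

carry_out:
  targets:
    - {"jaw": 0.6,"dx": 0.13,"dy": 0.001,"dz": -0.001,"ax": 0.001,"ay": 0,"az": 0}
    - {"jaw": 0.6,"dx": 0.13,"dy": 0,"dz": 0,"ax": 0,"ay": 0,"az": 0}
    - {"jaw": 0.6,"dx": 0.08,"dy": 0,"dz": 0,"ax": 0,"ay": 0,"az": 0}
    - {"jaw": 0.6,"dx": 0.03,"dy": 0,"dz": 0,"ax": 0,"ay": 0,"az": 0}
    - {"jaw": 0.6,"dx": 0.006,"dy": 0,"dz": 0,"ax": 0,"ay": 0,"az": 0}

```text
clock: 2.85
position: [0.3961, 0.3053, 0.0398]
tcp_rot: [-0.932, 1.56, 0.424]
contact_force: [-0.9, 0.6, 0.3]
finger_gap: 0.051
```

carry_out:
  grip_force: 50
  targets:
    - {"jaw": 0,"dx": 0,"dy": 0,"dz": 0,"ax": 0,"ay": 0,"az": 0}
    - {"jaw": 0,"dx": 0,"dy": 0,"dz": 0,"ax": 0,"ay": 0,"az": 0}
    - {"jaw": 0,"dx": 0,"dy": 0,"dz": 0,"ax": 0,"ay": 0,"az": 0}
    - {"jaw": 0,"dx": 0,"dy": 0,"dz": 0,"ax": 0,"ay": 0,"az": 0}
    - {"jaw": 0,"dx": 0,"dy": 0,"dz": 0,"ax": 0,"ay": 0,"az": 0}
    - {"jaw": 0,"dx": 0,"dy": 0,"dz": 0,"ax": 0,"ay": 0,"az": 0}

```text
clock: 3.45
position: [0.3987, 0.3063, 0.0448]
tcp_rot: [-0.939, 1.555, 0.416]
contact_force: [0.7, 1.8, -2.5]
finger_gap: 0.0191
```

Run:
```python
from meas import *
a=np.radians(77.72)
plan([.391,.3035,.032],down(a+np.pi/2))
p,d=cams.camera('wrist'); save('w2.png',p)
p,d=cams.camera('side'); save('s2.png',p[100:260,180:420],3)
plan([.391,.3035,.032],down(a+np.pi/2))
```

```text
t 3.45 pos [0.3987 0.3063 0.0448] gap 0.0191 F [ 0.7  1.8 -2.5] q [ 0.394 -0.146 -0.526  1.174  0.    -0.961]
axes x,y,z: [[0.015, 0.007, -1.0], [-0.977, 0.214, -0.013], [0.214, 0.977, 0.01]]
world d [-0.0077 -0.0028 -0.0128] tool shift units now [ 0.0506  0.0284 -0.0181] min rows 0.3
turn units [-0.0003  0.0015  0.0021] deg 0.93 min rows 0.1
shift units after turn [ 0.0511  0.0278 -0.0175]
t 3.55 pos [0.3986 0.3063 0.0447] gap 0.0191 F [-0.1 -0.6 -1.9] q [ 0.394 -0.146 -0.526  1.174  0.    -0.961]
axes x,y,z: [[0.015, 0.006, -1.0], [-0.977, 0.214, -0.013], [0.214, 0.977, 0.009]]
world d [-0.0076 -0.0028 -0.0127] tool shift units now [ 0.0501  0.028  -0.0179] min rows 0.3
turn units [-0.0002  0.0015  0.002 ] deg 0.92 min rows 0.1
shift units after turn [ 0.0506  0.0274 -0.0174]
```

View pics/w2.png

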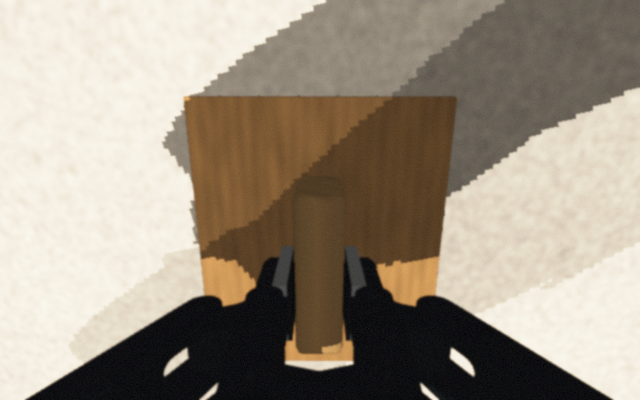

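View pics/s2.png

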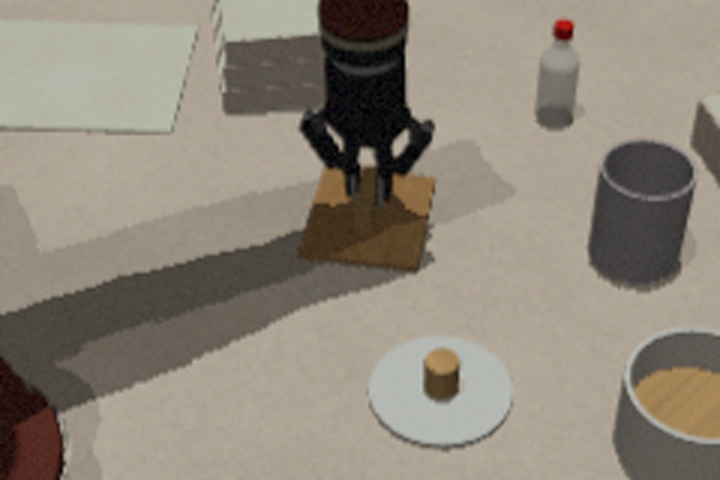

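carry_out:
  targets:
    - {"jaw": 0,"dx": -0.1,"dy": 0,"dz": 0,"ax": 0,"ay": 0,"az": 0}
    - {"jaw": 0,"dx": -0.1,"dy": 0,"dz": 0,"ax": 0,"ay": 0,"az": 0}
    - {"jaw": 0,"dx": -0.1,"dy": 0,"dz": 0,"ax": 0,"ay": 0.001,"az": 0.002}
    - {"jaw": 0,"dx": -0.1,"dy": 0,"dz": 0,"ax": 0,"ay": 0,"az": 0}
    - {"jaw": 0,"dx": -0.1,"dy": 0,"dz": 0,"ax": 0,"ay": 0,"az": 0}
    - {"jaw": 0,"dx": 0,"dy": 0,"dz": 0,"ax": 0,"ay": 0,"az": 0}

```text
clock: 4.15
position: [0.3958, 0.3049, 0.1722]
tcp_rot: [1.488, 1.567, 2.843]
contact_force: [0.5, 0.2, -1.3]
finger_gap: 0.0189
```

Run:
```python
from meas import *
a=np.radians(77.72)
plan([.391,.3035,.16],down(a+np.pi/2))
p,d=cams.camera('wrist'); save('w3.png',p)
C=cal('wrist'); X=cloud(C,d);
p,d=cams.camera('side'); save('s3.png',p[60:220,180:420],3)
plan([.391,.3035,.16],down(a+np.pi/2))
```

```text
t 4.15 pos [0.3958 0.3049 0.1722] gap 0.0189 F [ 0.5  0.2 -1.3] q [ 0.393 -0.203 -0.342  1.435  0.002 -0.962]
axes x,y,z: [[-0.004, 0.001, -1.0], [-0.977, 0.214, 0.004], [0.214, 0.977, 0.0]]
world d [-0.0048 -0.0014 -0.0122] tool shift units now [ 0.0488  0.0173 -0.0097] min rows 0.3
turn units [-0.0002  0.0001 -0.0006] deg 0.24 min rows 0.0
shift units after turn [ 0.0487  0.0175 -0.0097]
t 4.25 pos [0.3944 0.3043 0.1687] gap 0.0191 F [-0.1 -0.5 -1.7] q [ 0.393 -0.201 -0.347  1.432  0.002 -0.962]
axes x,y,z: [[-0.008, -0.001, -1.0], [-0.977, 0.214, 0.008], [0.214, 0.977, -0.002]]
world d [-0.0034 -0.0008 -0.0087] tool shift units now [ 0.0347  0.0123 -0.0062] min rows 0.2
turn units [-0.0002 -0.0004 -0.0012] deg 0.46 min rows 0.1
shift units after turn [ 0.0346  0.0125 -0.0062]
```

View pics/s3.png

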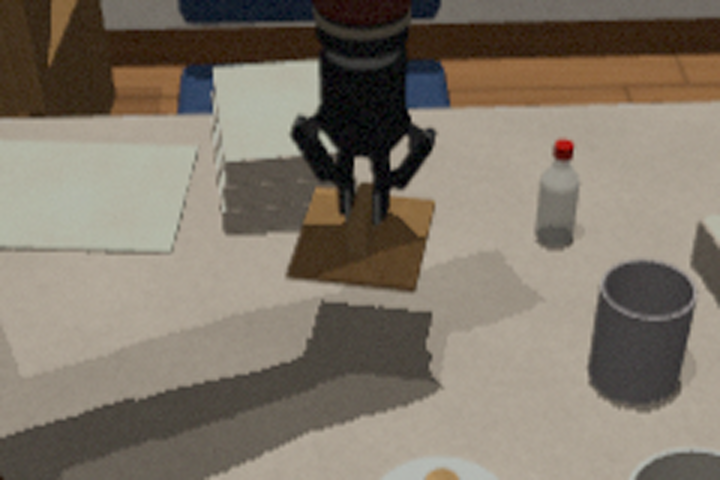

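View pics/w3.png

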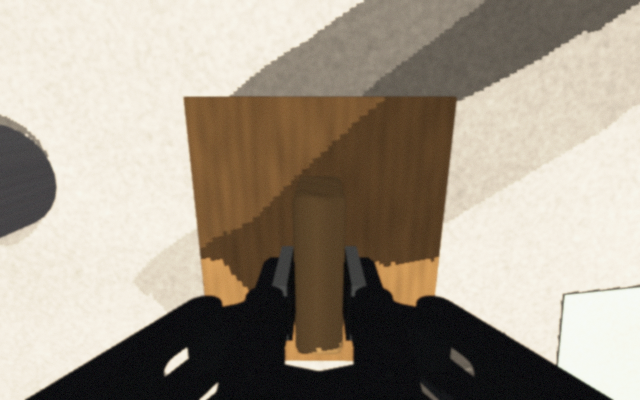

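Run:
```python
from meas import *
z=np.load('side0.npz'); p,d=z['p'],z['d']; C=cal('side'); X=cloud(C,d); h=X[...,2]
for n,c,rr,z0 in [('carton',(.661,-.222),.1,.07),('tub',(.661,-.005),.075,.08),('cup',(.661,.239),.055,.11)]:
    m=(np.hypot(X[...,0]-c[0],X[...,1]-c[1])<rr)&(abs(h-z0)<.006); P=X[m]
    print(n,len(P),np.median(P[:,2]),rect(P),circ(P))
H=hsv(p)
P=X[(np.hypot(X[...,0]-.451,X[...,1]-.065)<.03)&(h>.035)&(h<.06)]; print(rect(P),P.mean(0))
plan([.6615,-.2227,.22],down(np.radians(84.9)+np.pi/2))
```

```text
carton 688 0.06889621859565043 ((661.3674926757812, -222.6617431640625), (143.63571166992188, 121.02022552490234), 85.05099487304688) (array([ 0.66072771, -0.22384224]), np.float64(0.07239888105616281))
tub 338 0.07798626863206126 ((661.48095703125, -7.257316589355469), (130.0548095703125, 126.9278564453125), 77.63368225097656) (array([ 0.66170281, -0.00771506]), np.float64(0.06221117155579186))
cup 164 0.10748464960671456 ((661.6929321289062, 238.37261962890625), (92.17700958251953, 88.32524871826172), 79.48243713378906) (array([0.66122165, 0.23776743]), np.float64(0.04389400216452046))
((451.49505615234375, 63.990211486816406), (32.41689682006836, 28.981290817260742), 85.07836151123047) [0.45130967 0.06072904 0.04269083]
t 4.25 pos [0.3944 0.3043 0.1687] gap 0.0191 F [-0.1 -0.5 -1.7] q [ 0.393 -0.201 -0.347  1.432  0.002 -0.962]
axes x,y,z: [[-0.008, -0.001, -1.0], [-0.977, 0.214, 0.008], [0.214, 0.977, -0.002]]
world d [ 0.2671 -0.527   0.0513] tool shift units now [-0.2126 -1.4936 -1.8309] min rows 11.9
turn units [-0.0202 -0.0003 -0.0012] deg 7.28 min rows 0.8
shift units after turn [-0.2054 -1.2516 -2.0049]
```

carry_out:
  targets:
    - {"jaw": 0,"dx": -0.08,"dy": -0.05,"dz": -0.06,"ax": 0,"ay": 0,"az": 0}
    - {"jaw": 0,"dx": -0.08,"dy": -0.11,"dz": -0.14,"ax": 0,"ay": 0,"az": 0}
    - {"jaw": 0,"dx": -0.02,"dy": -0.12,"dz": -0.15,"ax": 0,"ay": 0,"az": 0}
    - {"jaw": 0,"dx": 0,"dy": -0.12,"dz": -0.15,"ax": 0,"ay": 0,"az": 0}
    - {"jaw": 0,"dx": 0,"dy": -0.12,"dz": -0.15,"ax": 0,"ay": 0,"az": 0}
    - {"jaw": 0,"dx": 0,"dy": -0.12,"dz": -0.15,"ax": 0,"ay": 0,"az": 0}
    - {"jaw": 0,"dx": 0,"dy": -0.12,"dz": -0.15,"ax": 0,"ay": 0,"az": 0}
    - {"jaw": 0,"dx": 0,"dy": -0.12,"dz": -0.15,"ax": 0,"ay": 0,"az": 0}
    - {"jaw": 0,"dx": 0,"dy": -0.12,"dz": -0.15,"ax": 0,"ay": 0,"az": 0}
    - {"jaw": 0,"dx": 0,"dy": -0.12,"dz": -0.15,"ax": 0,"ay": 0,"az": 0}
    - {"jaw": 0,"dx": 0,"dy": -0.12,"dz": -0.15,"ax": 0,"ay": 0,"az": 0}
    - {"jaw": 0,"dx": 0,"dy": -0.06,"dz": -0.1,"ax": 0,"ay": 0,"az": 0}

```text
clock: 5.45
position: [0.6238, -0.1824, 0.1869]
tcp_rot: [1.669, 1.537, 3.032]
contact_force: [0.5, -0.1, -2.1]
finger_gap: 0.0192
```

carry_out:
  targets:
    - {"jaw": 0,"dx": 0,"dy": 0,"dz": 0,"ax": 0,"ay": 0,"az": 0}
    - {"jaw": 0,"dx": 0,"dy": 0,"dz": 0,"ax": -0.01,"ay": 0,"az": 0}
    - {"jaw": 0,"dx": 0,"dy": 0,"dz": 0,"ax": -0.01,"ay": 0,"az": 0}
    - {"jaw": 0,"dx": 0,"dy": 0,"dz": 0,"ax": 0,"ay": 0,"az": 0}

```text
clock: 5.85
position: [0.6212, -0.1854, 0.1767]
tcp_rot: [1.446, 1.525, 2.933]
contact_force: [0.3, -0.3, -1.2]
finger_gap: 0.0189
```

Run:
```python
from meas import *
plan([.6615,-.2227,.15],down(np.radians(85)+np.pi/2))
```

```text
t 5.85 pos [ 0.6212 -0.1854  0.1767] gap 0.0189 F [ 0.3 -0.3 -1.2] q [-0.486  0.308  0.193  1.499 -0.012 -1.973]
axes x,y,z: [[-0.044, 0.009, -0.999], [-0.995, 0.083, 0.045], [0.084, 0.996, 0.006]]
world d [ 0.0403 -0.0373 -0.0267] tool shift units now [ 0.0983 -0.1778 -0.1357] min rows 1.2
turn units [ 0.0006  0.0009 -0.0072] deg 2.6 min rows 0.3
shift units after turn [ 0.107  -0.1737 -0.1345]
```

carry_out:
  targets:
    - {"jaw": 0,"dx": 0,"dy": -0.08,"dz": -0.06,"ax": 0,"ay": 0.0005,"az": -0.007}
    - {"jaw": 0,"dx": 0.03,"dy": -0.06,"dz": -0.05,"ax": 0,"ay": 0,"az": 0}
    - {"jaw": 0,"dx": 0.02,"dy": -0.03,"dz": -0.02,"ax": 0,"ay": 0,"az": 0}
    - {"jaw": 0,"dx": 0,"dy": 0,"dz": 0,"ax": 0,"ay": 0,"az": 0}
    - {"jaw": 0,"dx": 0,"dy": 0,"dz": 0,"ax": 0,"ay": 0,"az": 0}

```text
clock: 6.35
position: [0.6596, -0.2178, 0.1578]
tcp_rot: [0.822, 1.562, 2.305]
contact_force: [-0.5, 0.3, -1.2]
finger_gap: 0.0192
```

Run:
```python
from meas import *
plan([.6615,-.2227,.12],down(np.radians(85)+np.pi/2))
p,d=cams.camera('top'); C=cal('top'); X=cloud(C,d); h=X[...,2]; save('t4.png',p[60:220,300:540],3)
s=pose()[0]
near=np.hypot(X[...,0]-s[0],X[...,1]-s[1])<.12
for lo in np.arange(.08,.2,.01):
    P=X[near&(h>lo)&(h<lo+.01)]; print(lo.round(3),len(P))
p,d=cams.camera('side'); C=cal('side'); X=cloud(C,d); h=X[...,2]; save('s4.png',p[180:380,340:540],3)
```

```text
t 6.35 pos [ 0.6596 -0.2178  0.1578] gap 0.0192 F [-0.5  0.3 -1.2] q [-0.508  0.409  0.282  1.452  0.003 -1.991]
axes x,y,z: [[-0.006, 0.007, -1.0], [-0.996, 0.088, 0.007], [0.088, 0.996, 0.006]]
world d [ 0.0019 -0.0049 -0.0378] tool shift units now [ 0.1511 -0.0103 -0.0197] min rows 0.8
turn units [-0.0001  0.001  -0.0011] deg 0.52 min rows 0.1
shift units after turn [ 0.1513 -0.0093 -0.0188]
0.08 2
0.09 0
0.1 0
0.11 43
0.12 226
0.13 0
0.14 0
0.15 0
0.16 0
0.17 0
0.18 0
0.19 0
```

View pics/t4.png

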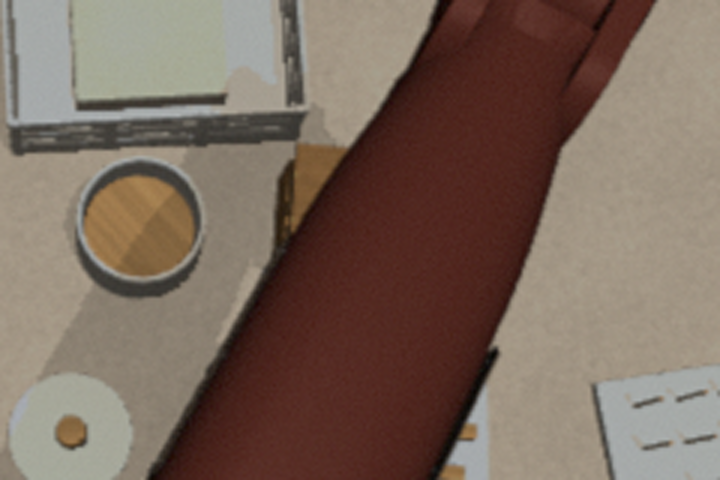

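View pics/s4.png

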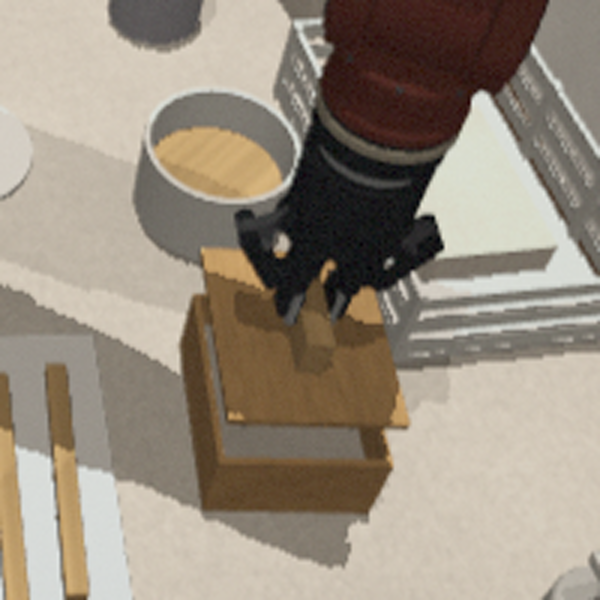

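```bash
cat > lid.py <<'E'
from meas import *
p,d=cams.camera('side'); C=cal('side'); X=cloud(C,d); H=hsv(p)
s,q,_=pose()
zt=s[2]-.045+.008
import sys
if len(sys.argv)>1: zt=float(sys.argv[1])
m=(abs(X[...,2]-zt)<.006)&(np.hypot(X[...,0]-s[0],X[...,1]-s[1])<.11)&(H[...,1]>70)
P=X[m]; print(len(P),np.median(P[:,2]),rect(P))
A=np.c_[P[:,:2]-P[:,:2].mean(0),np.ones(len(P))]; print('tilt',np.linalg.lstsq(A,P[:,2],rcond=None)[0][:2])
plan([.6615,-.2227,.12],down(np.radians(85)+np.pi/2))
E
python3 lid.py
```

```text
2449 0.12291420088344177 ((659.7931518554688, -220.51409912109375), (142.99830627441406, 121.2700424194336), 84.84461212158203)
tilt [-0.00901943  0.00325168]
t 6.5 pos [ 0.6598 -0.218   0.1586] gap 0.0188 F [ 0.5  0.2 -1.4] q [-0.508  0.408  0.282  1.452  0.003 -1.991]
axes x,y,z: [[-0.005, 0.006, -1.0], [-0.996, 0.087, 0.006], [0.087, 0.996, 0.006]]
world d [ 0.0017 -0.0047 -0.0386] tool shift units now [ 0.1542 -0.0092 -0.019 ] min rows 0.8
turn units [-0.      0.0009 -0.0009] deg 0.45 min rows 0.1
shift units after turn [ 0.1544 -0.0084 -0.0182]
```

carry_out:
  targets:
    - {"jaw": 0,"dx": 0.04,"dy": -0.008,"dz": -0.009,"ax": 0,"ay": 0.001,"az": -0.001}
    - {"jaw": 0,"dx": 0.04,"dy": 0,"dz": 0,"ax": 0,"ay": 0,"az": 0}
    - {"jaw": 0,"dx": 0.03,"dy": 0,"dz": 0,"ax": 0,"ay": 0,"az": 0}
    - {"jaw": 0,"dx": 0,"dy": 0,"dz": 0,"ax": 0,"ay": 0,"az": 0}
    - {"jaw": 0,"dx": 0,"dy": 0,"dz": 0,"ax": 0,"ay": 0,"az": 0}
    - {"jaw": 0,"dx": 0,"dy": 0,"dz": 0,"ax": 0,"ay": 0,"az": 0}

```text
clock: 7.1
position: [0.6611, -0.2196, 0.1288]
tcp_rot: [-2.359, 1.569, -0.875]
contact_force: [0.3, 0.3, -0.3]
finger_gap: 0.019
```

```bash
python3 lid.py
```

```text
2353 0.09350449878097236 ((661.6036376953125, -222.76828002929688), (141.53402709960938, 121.28535461425781), 84.66437530517578)
tilt [-0.00149424 -0.00570168]
t 7.15 pos [ 0.6612 -0.2196  0.129 ] gap 0.0191 F [ 0.2  0.3 -0.6] q [-5.080e-01  4.090e-01  2.290e-01  1.389e+00 -1.000e-03 -1.991e+00]
axes x,y,z: [[0.001, -0.001, -1.0], [-0.996, 0.087, -0.001], [0.087, 0.996, -0.001]]
world d [ 0.0003 -0.0031 -0.009 ] tool shift units now [ 0.0362 -0.0022 -0.0121] min rows 0.2
turn units [ 0.     -0.0002  0.0002] deg 0.11 min rows 0.0
shift units after turn [ 0.0362 -0.0023 -0.0121]
```

carry_out:
  targets:
    - {"jaw": 0,"dx": 0.02,"dy": 0,"dz": 0,"ax": 0,"ay": 0,"az": 0}
    - {"jaw": 0,"dx": 0.02,"dy": 0,"dz": 0,"ax": 0,"ay": 0,"az": 0}
    - {"jaw": 0,"dx": 0.012,"dy": 0,"dz": 0,"ax": 0,"ay": 0,"az": 0}
    - {"jaw": 0,"dx": 0,"dy": 0,"dz": 0,"ax": 0,"ay": 0,"az": 0}
    - {"jaw": 0,"dx": 0,"dy": 0,"dz": 0,"ax": 0,"ay": 0,"az": 0}

```text
clock: 7.65
position: [0.6615, -0.2199, 0.1154]
tcp_rot: [-2.198, 1.568, -0.714]
contact_force: [0.6, -0.4, -1.3]
finger_gap: 0.0188
```

```bash
python3 lid.py
```

```text
2326 0.08008186366974461 ((661.6907958984375, -223.4866943359375), (142.14610290527344, 121.08448028564453), 84.54149627685547)
tilt [-0.00068912 -0.00416038]
t 7.7 pos [ 0.6615 -0.2199  0.1154] gap 0.0189 F [ 0.  -0.2 -2.4] q [-5.080e-01  4.140e-01  2.110e-01  1.365e+00 -1.000e-03 -1.991e+00]
axes x,y,z: [[0.002, -0.002, -1.0], [-0.996, 0.087, -0.002], [0.087, 0.996, -0.002]]
world d [-0.     -0.0028  0.0046] tool shift units now [-0.0184 -0.001  -0.0112] min rows 0.1
turn units [ 0.     -0.0002  0.0003] deg 0.15 min rows 0.0
shift units after turn [-0.0184 -0.0009 -0.0112]
```

carry_out:
  targets:
    - {"jaw": 0,"dx": 0.008,"dy": 0,"dz": 0,"ax": 0,"ay": 0,"az": 0}
    - {"jaw": 0,"dx": 0,"dy": 0,"dz": 0,"ax": 0,"ay": 0,"az": 0}
    - {"jaw": 0.4,"dx": 0,"dy": 0,"dz": 0,"ax": 0,"ay": 0,"az": 0}
    - {"jaw": 0.4,"dx": 0,"dy": 0,"dz": 0,"ax": 0,"ay": 0,"az": 0}
    - {"jaw": 0.4,"dx": -0.05,"dy": 0,"dz": 0,"ax": 0,"ay": 0,"az": 0}
    - {"jaw": 0.4,"dx": -0.1,"dy": 0,"dz": 0,"ax": 0,"ay": 0,"az": 0}
    - {"jaw": 0.4,"dx": -0.12,"dy": 0,"dz": 0,"ax": 0,"ay": 0,"az": 0}
    - {"jaw": 0.4,"dx": -0.12,"dy": 0,"dz": 0,"ax": 0,"ay": 0,"az": 0}

```text
clock: 8.5
position: [0.6596, -0.2188, 0.2125]
tcp_rot: [1.353, 1.568, 2.836]
contact_force: [-0.2, 0.0, -0.3]
finger_gap: 0.0339
```

```bash
python3 lid.py .078
python3 - <<'E'
from meas import *
plan([.4515,.0645,.20],down(np.radians(85)+np.pi/2))
E
```

```text
2794 0.07732914790994244 ((662.1472778320312, -223.45071411132812), (143.5670623779297, 121.58270263671875), 85.19342803955078)
tilt [ 0.00283589 -0.00091296]
t 8.55 pos [ 0.6611 -0.2196  0.2192] gap 0.0341 F [0.6 0.5 5.6] q [-5.080e-01  4.000e-01  3.820e-01  1.548e+00 -1.000e-03 -1.991e+00]
axes x,y,z: [[0.004, -0.003, -1.0], [-0.996, 0.087, -0.004], [0.087, 0.996, -0.002]]
world d [ 0.0004 -0.0031 -0.0992] tool shift units now [ 0.3968 -0.0008 -0.0111] min rows 2.0
turn units [ 0.     -0.0004  0.0007] deg 0.28 min rows 0.0
shift units after turn [ 0.3968 -0.0025 -0.0121]
t 8.55 pos [ 0.6611 -0.2196  0.2192] gap 0.0341 F [0.6 0.5 5.6] q [-5.080e-01  4.000e-01  3.820e-01  1.548e+00 -1.000e-03 -1.991e+00]
axes x,y,z: [[0.004, -0.003, -1.0], [-0.996, 0.087, -0.004], [0.087, 0.996, -0.002]]
world d [-0.2096  0.2841 -0.0192] tool shift units now [0.0703 0.9346 1.0594] min rows 7.1
turn units [ 0.     -0.0004  0.0007] deg 0.28 min rows 0.0
shift units after turn [0.0768 0.9344 1.0592]
```

The carton lid is on, about 1 mm off centre and 0.2° off square by the side camera. Next is the tub lid.

carry_out:
  targets:
    - {"jaw": 0.65,"dx": 0,"dy": 0.07,"dz": 0.08,"ax": 0,"ay": 0,"az": 0}
    - {"jaw": 0.65,"dx": 0,"dy": 0.12,"dz": 0.14,"ax": 0,"ay": 0,"az": 0}
    - {"jaw": 0.65,"dx": 0,"dy": 0.12,"dz": 0.14,"ax": 0,"ay": 0,"az": 0}
    - {"jaw": 0.65,"dx": 0,"dy": 0.12,"dz": 0.14,"ax": 0,"ay": 0,"az": 0}
    - {"jaw": 0.65,"dx": 0,"dy": 0.12,"dz": 0.14,"ax": 0,"ay": 0,"az": 0}
    - {"jaw": 0.65,"dx": 0,"dy": 0.12,"dz": 0.14,"ax": 0,"ay": 0,"az": 0}
    - {"jaw": 0.65,"dx": 0,"dy": 0.12,"dz": 0.14,"ax": 0,"ay": 0,"az": 0}
    - {"jaw": 0.65,"dx": 0,"dy": 0.1,"dz": 0.1,"ax": 0,"ay": 0,"az": 0}
    - {"jaw": 0.65,"dx": 0,"dy": 0,"dz": 0,"ax": 0,"ay": 0,"az": 0}
    - {"jaw": 0.65,"dx": 0,"dy": 0,"dz": 0,"ax": 0,"ay": 0,"az": 0}

```text
clock: 9.55
position: [0.4577, 0.0608, 0.2281]
tcp_rot: [-1.841, 1.545, -0.359]
contact_force: [-0.6, -0.2, 0.0]
finger_gap: 0.0555
```

```bash
cat > knob.py <<'E'
from meas import *
plan([.4515,.0645,.12],down(np.radians(85)+np.pi/2))
p,d=cams.camera('wrist'); C=cal('wrist'); save('w5.png',p); X=cloud(C,d)
P=X[(X[...,2]>.036)&(X[...,2]<.055)&(np.hypot(X[...,0]-.4515,X[...,1]-.0645)<.06)]
if len(P): print('knob',len(P),rect(P),np.median(P[:,2]))
p,d=cams.camera('side'); C=cal('side'); X=cloud(C,d)
P=X[(X[...,2]>.036)&(X[...,2]<.055)&(np.hypot(X[...,0]-.4515,X[...,1]-.0645)<.06)]
if len(P): print('knob side',len(P),rect(P),np.median(P[:,2]))
E
python3 knob.py
```

```text
t 9.55 pos [0.4577 0.0608 0.2281] gap 0.0555 F [-0.6 -0.2  0. ] q [-0.149 -0.358 -0.37   1.533 -0.005 -1.631]
axes x,y,z: [[0.025, -0.009, -1.0], [-0.996, 0.089, -0.025], [0.089, 0.996, -0.007]]
world d [-0.0062  0.0037 -0.1081] tool shift units now [0.4314 0.0369 0.0154] min rows 2.2
turn units [-0.0002 -0.0011  0.004 ] deg 1.51 min rows 0.2
shift units after turn [0.4323 0.0259 0.0124]
knob 940 ((452.0433044433594, 62.91813659667969), (31.385072708129883, 30.722599029541016), 61.72713851928711) 0.04464161156573572
knob side 97 ((451.5567932128906, 62.39874267578125), (28.432842254638672, 29.591150283813477), 25.673126220703125) 0.04314115084415695
```

View pics/w5.png

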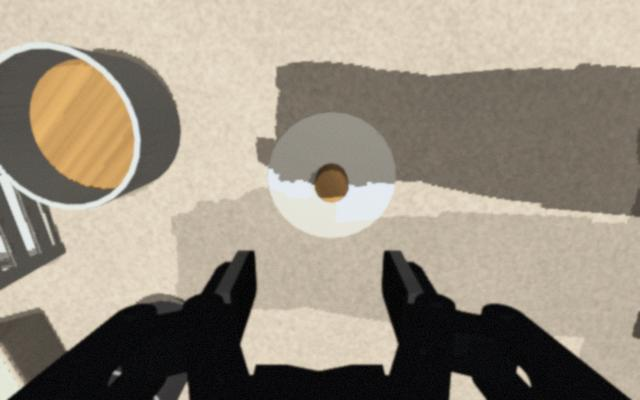

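The wrist view shows the knob at (332,183), on the white disc centred at (331,175). It measures (0.452, 0.063) with its top at 45 mm, as expected.

carry_out:
  targets:
    - {"jaw": 0.65,"dx": 0.06,"dy": 0.025,"dz": 0.008,"ax": 0,"ay": -0.001,"az": 0.004}
    - {"jaw": 0.65,"dx": 0.1,"dy": 0,"dz": 0,"ax": 0,"ay": 0,"az": 0}
    - {"jaw": 0.65,"dx": 0.1,"dy": 0,"dz": 0,"ax": 0,"ay": 0,"az": 0}
    - {"jaw": 0.65,"dx": 0.1,"dy": 0,"dz": 0,"ax": 0,"ay": 0,"az": 0}
    - {"jaw": 0.65,"dx": 0.06,"dy": 0,"dz": 0,"ax": 0,"ay": 0,"az": 0}
    - {"jaw": 0.65,"dx": 0,"dy": 0,"dz": 0,"ax": 0,"ay": 0,"az": 0}
    - {"jaw": 0.65,"dx": 0,"dy": 0,"dz": 0,"ax": 0,"ay": 0,"az": 0}
    - {"jaw": 0.65,"dx": 0,"dy": 0,"dz": 0,"ax": 0,"ay": 0,"az": 0}

```text
clock: 10.45
position: [0.4514, 0.0578, 0.1127]
tcp_rot: [1.475, 1.556, 2.946]
contact_force: [0.6, 0.8, -0.0]
finger_gap: 0.0554
```

```bash
sed -i 's/.4515,.0645,.12/.4518,.0632,.034/' knob.py; python3 knob.py
```

```text
t 10.45 pos [0.4514 0.0578 0.1127] gap 0.0554 F [ 0.6  0.8 -0. ] q [-1.620e-01 -3.130e-01 -5.430e-01  1.355e+00  1.000e-03 -1.633e+00]
axes x,y,z: [[-0.015, 0.003, -1.0], [-0.995, 0.1, 0.015], [0.1, 0.995, 0.001]]
world d [ 0.0004  0.0054 -0.0787] tool shift units now [ 0.3148 -0.0041  0.021 ] min rows 1.6
turn units [-0.002   0.0002 -0.0024] deg 1.12 min rows 0.1
shift units after turn [3.148e-01 3.000e-04 2.150e-02]
knob 2168 ((451.7961120605469, 62.874053955078125), (31.2362117767334, 30.948652267456055), 10.566754341125488) 0.04491758391488123
knob side 97 ((451.6151123046875, 62.44254684448242), (28.178478240966797, 29.690406799316406), 51.20307922363281) 0.04336116254198546
```

carry_out:
  targets:
    - {"jaw": 0.65,"dx": 0.06,"dy": 0,"dz": 0.021,"ax": 0,"ay": 0,"az": -0.002}
    - {"jaw": 0.65,"dx": 0.06,"dy": 0,"dz": 0,"ax": 0,"ay": 0,"az": 0}
    - {"jaw": 0.65,"dx": 0.06,"dy": 0,"dz": 0,"ax": 0,"ay": 0,"az": 0}
    - {"jaw": 0.65,"dx": 0.04,"dy": 0,"dz": 0,"ax": 0,"ay": 0,"az": 0}
    - {"jaw": 0.65,"dx": 0,"dy": 0,"dz": 0,"ax": 0,"ay": 0,"az": 0}
    - {"jaw": 0.65,"dx": 0,"dy": 0,"dz": 0,"ax": 0,"ay": 0,"az": 0}

```text
clock: 11.15
position: [0.4547, 0.0626, 0.059]
tcp_rot: [-1.383, 1.566, 0.088]
contact_force: [1.0, -0.3, 0.4]
finger_gap: 0.0554
```

```bash
python3 knob.py
```

```text
t 11.15 pos [0.4547 0.0626 0.059 ] gap 0.0554 F [ 1.  -0.3  0.4] q [-1.500e-01 -2.910e-01 -6.240e-01  1.233e+00  1.000e-03 -1.622e+00]
axes x,y,z: [[0.005, 0.0, -1.0], [-0.995, 0.099, -0.005], [0.099, 0.995, 0.001]]
world d [-0.0029  0.0006 -0.025 ] tool shift units now [0.1001 0.0124 0.0013] min rows 0.5
turn units [-0.0019  0.0001  0.0007] deg 0.74 min rows 0.1
shift units after turn [0.1002 0.012  0.0015]
knob 4677 ((455.61370849609375, 62.178977966308594), (31.432300567626953, 81.2075424194336), 77.4906005859375) 0.0448576640132366
knob side 121 ((456.9327392578125, 62.04248809814453), (32.27085876464844, 80.1777114868164), 77.6192626953125) 0.04353375092198682
```

carry_out:
  targets:
    - {"jaw": 0.65,"dx": 0.04,"dy": 0.012,"dz": 0.001,"ax": 0,"ay": 0,"az": 0}
    - {"jaw": 0.65,"dx": 0.04,"dy": 0,"dz": 0,"ax": 0,"ay": 0,"az": 0}
    - {"jaw": 0.65,"dx": 0.02,"dy": 0,"dz": 0,"ax": 0,"ay": 0,"az": 0}
    - {"jaw": 0.65,"dx": 0,"dy": 0,"dz": 0,"ax": 0,"ay": 0,"az": 0}
    - {"jaw": 0.65,"dx": 0,"dy": 0,"dz": 0,"ax": 0,"ay": 0,"az": 0}

```text
clock: 11.75
position: [0.4524, 0.063, 0.0329]
tcp_rot: [-1.45, 1.565, 0.022]
contact_force: [0.5, -0.3, 0.2]
finger_gap: 0.0557
```

```bash
python3 knob.py|head -3
```

```text
t 11.75 pos [0.4524 0.063  0.0329] gap 0.0557 F [ 0.5 -0.3  0.2] q [-1.500e-01 -2.760e-01 -6.620e-01  1.179e+00  1.000e-03 -1.621e+00]
axes x,y,z: [[0.006, 0.0, -1.0], [-0.995, 0.099, -0.006], [0.099, 0.995, 0.001]]
world d [-0.0006  0.0002  0.0011] tool shift units now [-0.0045  0.0023  0.0005] min rows 0.0
```

carry_out:
  grip_force: 50
  targets:
    - {"jaw": 0,"dx": 0,"dy": 0,"dz": 0,"ax": 0,"ay": 0,"az": 0}
    - {"jaw": 0,"dx": 0,"dy": 0,"dz": 0,"ax": 0,"ay": 0,"az": 0}
    - {"jaw": 0,"dx": 0,"dy": 0,"dz": 0,"ax": 0,"ay": 0,"az": 0}
    - {"jaw": 0,"dx": 0,"dy": 0,"dz": 0,"ax": 0,"ay": 0,"az": 0}
    - {"jaw": 0,"dx": 0,"dy": 0,"dz": 0,"ax": 0,"ay": 0,"az": 0}
    - {"jaw": 0,"dx": -0.06,"dy": 0,"dz": 0,"ax": 0,"ay": 0,"az": 0}
    - {"jaw": 0,"dx": -0.1,"dy": 0,"dz": 0,"ax": 0,"ay": 0,"az": 0}
    - {"jaw": 0,"dx": -0.14,"dy": 0,"dz": 0,"ax": 0,"ay": 0,"az": 0}
    - {"jaw": 0,"dx": -0.14,"dy": 0,"dz": 0,"ax": 0,"ay": 0,"az": 0}
    - {"jaw": 0,"dx": -0.1,"dy": 0,"dz": 0,"ax": 0,"ay": 0,"az": 0}
    - {"jaw": 0,"dx": 0,"dy": 0,"dz": 0,"ax": 0,"ay": 0,"az": 0}

```text
clock: 12.95
position: [0.45, 0.0632, 0.1718]
tcp_rot: [-1.274, 1.568, 0.198]
contact_force: [0.3, 0.1, -1.6]
finger_gap: 0.0308
```

Run:
```python
from meas import *
plan([.6615,-.0062,.16],down(np.radians(84)+np.pi/2))
p,d=cams.camera('side'); save('s6.png',p[120:320,250:500],3)
```

```text
t 12.95 pos [0.45   0.0632 0.1718] gap 0.0308 F [ 0.3  0.1 -1.6] q [-1.500e-01 -3.570e-01 -4.710e-01  1.454e+00  1.000e-03 -1.622e+00]
axes x,y,z: [[0.003, 0.001, -1.0], [-0.995, 0.099, -0.003], [0.099, 0.995, 0.001]]
world d [ 0.2115 -0.0694 -0.0118] tool shift units now [ 0.0495 -0.8693 -0.1923] min rows 4.5
turn units [0.0008 0.0001 0.0005] deg 0.35 min rows 0.0
shift units after turn [ 0.047  -0.8705 -0.1877]
```

View pics/s6.png

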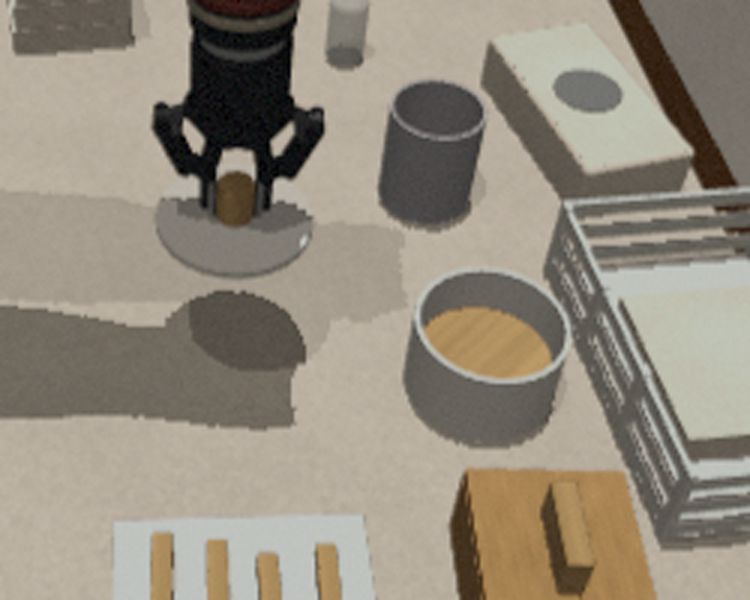

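The tub lid is held level, and the carton lid sits flush. I'll carry the tub lid over to the tub.

carry_out:
  targets:
    - {"jaw": 0,"dx": -0.04,"dy": -0.08,"dz": -0.018,"ax": 0,"ay": 0,"az": 0}
    - {"jaw": 0,"dx": -0.02,"dy": -0.14,"dz": -0.03,"ax": 0,"ay": 0,"az": 0}
    - {"jaw": 0,"dx": -0.01,"dy": -0.15,"dz": -0.035,"ax": 0,"ay": 0,"az": 0}
    - {"jaw": 0,"dx": 0,"dy": -0.15,"dz": -0.035,"ax": 0,"ay": 0,"az": 0}
    - {"jaw": 0,"dx": 0,"dy": -0.15,"dz": -0.035,"ax": 0,"ay": 0,"az": 0}
    - {"jaw": 0,"dx": 0,"dy": -0.1,"dz": -0.02,"ax": 0,"ay": 0,"az": 0}
    - {"jaw": 0,"dx": 0,"dy": -0.06,"dz": -0.015,"ax": 0,"ay": 0,"az": 0}
    - {"jaw": 0,"dx": 0,"dy": 0,"dz": 0,"ax": 0,"ay": 0,"az": 0}
    - {"jaw": 0,"dx": 0,"dy": 0,"dz": 0,"ax": 0,"ay": 0,"az": 0}

```text
clock: 13.9
position: [0.6529, -0.0054, 0.1692]
tcp_rot: [1.403, 1.553, 2.874]
contact_force: [-0.9, -0.3, -0.4]
finger_gap: 0.0308
```

```bash
cat > disc.py <<'E'
from meas import *
import sys
off=float(sys.argv[1]) if len(sys.argv)>1 else None
p,d=cams.camera('side'); C=cal('side'); X=cloud(C,d)
s,q,_=pose(); zt=s[2]-.033+.008 if off is None else off
m=(abs(X[...,2]-zt)<.006)&(np.hypot(X[...,0]-.6615,X[...,1]+.006)<.09)
P=X[m]; hull=cv2.convexHull(P[:,:2].astype(np.float32))[:,0]
print(len(P),np.median(P[:,2]),'enc',cv2.minEnclosingCircle(P[:,:2].astype(np.float32)),'hullfit',circ(hull),P[:,:2].min(0),P[:,:2].max(0))
A=np.c_[P[:,:2]-P[:,:2].mean(0),np.ones(len(P))]; print('tilt',np.linalg.lstsq(A,P[:,2],rcond=None)[0][:2])
plan([.6615,-.0062,.12],down(np.radians(84)+np.pi/2))
E
python3 disc.py
```

```text
1243 0.14242917909506886 enc ((0.6527205109596252, -0.004976322874426842), 0.06562952697277069) hullfit (array([ 0.65261164, -0.00492372]), np.float64(0.06483485772155752)) [ 0.5881808  -0.06982286] [0.71737982 0.05514244]
tilt [-0.01646415  0.00756715]
t 13.95 pos [ 0.6526 -0.0053  0.1691] gap 0.0312 F [-0.8  0.1 -1.7] q [-2.090e-01  2.880e-01  1.550e-01  1.457e+00  1.000e-03 -1.680e+00]
axes x,y,z: [[-0.018, 0.005, -1.0], [-0.995, 0.099, 0.018], [0.099, 0.995, 0.003]]
world d [ 0.0089 -0.0009 -0.0491] tool shift units now [ 0.1956 -0.0394 -0.0006] min rows 1.0
turn units [ 0.0009  0.0005 -0.0029] deg 1.1 min rows 0.1
shift units after turn [ 0.1963 -0.0358  0.0002]
```

Run:
```python
from meas import *
for n in ['side','top']:
    z=np.load(n+'0.npz'); X=cloud(cal(n),z['d'])
    for zr,c,rr in [(.08,(.6615,-.006),.08),(.11,(.6615,.238),.06)]:
        for t in (.004,.007):
            P=X[(abs(X[...,2]-zr+.001)<t)&(np.hypot(X[...,0]-c[0],X[...,1]-c[1])<rr)]
            print(n,zr,t,len(P),cv2.minEnclosingCircle(P[:,:2].astype(np.float32)),circ(cv2.convexHull(P[:,:2].astype(np.float32))[:,0]))
```

```text
side 0.08 0.004 310 ((0.6630301475524902, -0.007953566499054432), 0.06690950691699982) (array([ 0.66191385, -0.00722384]), np.float64(0.06487390520652872))
side 0.08 0.007 392 ((0.6630301475524902, -0.007953566499054432), 0.06690950691699982) (array([ 0.66184867, -0.00720131]), np.float64(0.06485168386325961))
side 0.11 0.004 143 ((0.6618725061416626, 0.23755276203155518), 0.04883183538913727) (array([0.66140406, 0.23806259]), np.float64(0.046346955188467834))
side 0.11 0.007 193 ((0.6631165742874146, 0.2363964170217514), 0.04913012310862541) (array([0.66138388, 0.23770747]), np.float64(0.04653209004979907))
top 0.08 0.004 204 ((0.6617525815963745, -0.005847261752933264), 0.06558897346258163) (array([ 0.66173728, -0.00571181]), np.float64(0.0645558031808255))
top 0.08 0.007 251 ((0.6623334288597107, -0.005459782667458057), 0.06580866873264313) (array([ 0.66189638, -0.00568497]), np.float64(0.06471967273591085))
top 0.11 0.004 129 ((0.6617406606674194, 0.23905116319656372), 0.0466647669672966) (array([0.66159163, 0.23931568]), np.float64(0.045718009204936204))
top 0.11 0.007 166 ((0.6616799235343933, 0.2390180081129074), 0.04672958329319954) (array([0.66155606, 0.23935193]), np.float64(0.045810633074104316))
```

carry_out:
  targets:
    - {"jaw": 0,"dx": 0.03,"dy": -0.036,"dz": 0,"ax": 0,"ay": 0.0005,"az": -0.003}
    - {"jaw": 0,"dx": 0.04,"dy": 0,"dz": 0,"ax": 0,"ay": 0,"az": 0}
    - {"jaw": 0,"dx": 0.03,"dy": 0,"dz": 0,"ax": 0,"ay": 0,"az": 0}
    - {"jaw": 0,"dx": 0.02,"dy": 0,"dz": 0,"ax": 0,"ay": 0,"az": 0}
    - {"jaw": 0,"dx": 0,"dy": 0,"dz": 0,"ax": 0,"ay": 0,"az": 0}
    - {"jaw": 0,"dx": 0,"dy": 0,"dz": 0,"ax": 0,"ay": 0,"az": 0}

```text
clock: 14.55
position: [0.6575, -0.0043, 0.1364]
tcp_rot: [1.471, 1.568, 2.944]
contact_force: [-0.0, 0.1, -1.7]
finger_gap: 0.0301
```

```bash
python3 disc.py
```

```text
1195 0.10965975643114524 enc ((0.6591039896011353, -0.004266991280019283), 0.06673845648765564) hullfit (array([ 0.65836707, -0.00411966]), np.float64(0.06480432279253805)) [ 0.5936577  -0.06827879] [0.72290475 0.05765049]
tilt [-0.00503676  0.00351243]
t 14.6 pos [ 0.6576 -0.0043  0.1364] gap 0.0308 F [ 0.1  0.5 -1.7] q [-0.205  0.291  0.1    1.382  0.    -1.678]
axes x,y,z: [[-0.002, 0.001, -1.0], [-0.995, 0.097, 0.002], [0.097, 0.995, 0.0]]
world d [ 0.0039 -0.0019 -0.0164] tool shift units now [ 0.0656 -0.0165 -0.0061] min rows 0.3
turn units [ 0.0012  0.     -0.0004] deg 0.44 min rows 0.1
shift units after turn [ 0.0657 -0.0164 -0.0059]
```

carry_out:
  targets:
    - {"jaw": 0,"dx": 0.02,"dy": -0.015,"dz": -0.0105,"ax": 0,"ay": 0,"az": 0}
    - {"jaw": 0,"dx": 0.02,"dy": 0,"dz": 0,"ax": 0,"ay": 0,"az": 0}
    - {"jaw": 0,"dx": 0.015,"dy": 0,"dz": 0,"ax": 0,"ay": 0,"az": 0}
    - {"jaw": 0,"dx": 0,"dy": 0,"dz": 0,"ax": 0,"ay": 0,"az": 0}
    - {"jaw": 0,"dx": 0,"dy": 0,"dz": 0,"ax": 0,"ay": 0,"az": 0}

```text
clock: 15.1
position: [0.6619, -0.0079, 0.1222]
tcp_rot: [1.49, 1.569, 2.963]
contact_force: [1.1, -0.2, -0.7]
finger_gap: 0.0305
```

```bash
python3 disc.py
```

```text
1180 0.09542301561189837 enc ((0.6620483994483948, -0.007745272014290094), 0.06602415442466736) hullfit (array([ 0.66183596, -0.00751027]), np.float64(0.06477013956452993)) [ 0.5974068  -0.07224581] [0.72654761 0.05247344]
tilt [-0.003142   -0.00087454]
t 15.15 pos [ 0.6618 -0.0078  0.1221] gap 0.0308 F [-0.  -0.1 -1. ] q [-0.209  0.308  0.094  1.358 -0.    -1.682]
axes x,y,z: [[-0.001, 0.0, -1.0], [-0.995, 0.097, 0.001], [0.097, 0.995, 0.0]]
world d [-0.0003  0.0016 -0.0021] tool shift units now [0.0085 0.002  0.0063] min rows 0.1
turn units [ 0.0011  0.     -0.0002] deg 0.42 min rows 0.0
shift units after turn [0.0085 0.002  0.0063]
```

carry_out:
  targets:
    - {"jaw": 0,"dx": 0.012,"dy": 0,"dz": 0.003,"ax": 0,"ay": 0,"az": 0}
    - {"jaw": 0,"dx": 0.012,"dy": 0,"dz": 0,"ax": 0,"ay": 0,"az": 0}
    - {"jaw": 0,"dx": 0.006,"dy": 0,"dz": 0,"ax": 0,"ay": 0,"az": 0}
    - {"jaw": 0,"dx": 0,"dy": 0,"dz": 0,"ax": 0,"ay": 0,"az": 0}
    - {"jaw": 0,"dx": 0,"dy": 0,"dz": 0,"ax": 0,"ay": 0,"az": 0}

```text
clock: 15.65
position: [0.662, -0.0069, 0.1143]
tcp_rot: [1.492, 1.57, 2.965]
contact_force: [-1.0, -0.8, -1.9]
finger_gap: 0.0309
```

```bash
python3 disc.py
```

```text
1171 0.08746697865286583 enc ((0.6625804901123047, -0.005767510738223791), 0.06650560349225998) hullfit (array([ 0.66217702, -0.00618182]), np.float64(0.06501365919006223)) [ 0.59678255 -0.07196078] [0.72606243 0.05430041]
tilt [-0.00255663  0.0010362 ]
t 15.7 pos [ 0.662  -0.0069  0.1143] gap 0.031 F [-0.6 -0.3 -0.1] q [-0.207  0.311  0.083  1.344  0.    -1.681]
axes x,y,z: [[-0.001, 0.0, -1.0], [-0.995, 0.097, 0.001], [0.097, 0.995, 0.0]]
world d [-0.0005  0.0007  0.0057] tool shift units now [-0.0228  0.0022  0.0026] min rows 0.1
turn units [ 0.0012  0.     -0.0002] deg 0.42 min rows 0.0
shift units after turn [-0.0228  0.0022  0.0026]
```

carry_out:
  targets:
    - {"jaw": 0,"dx": 0.006,"dy": 0,"dz": 0,"ax": 0,"ay": 0,"az": 0}
    - {"jaw": 0,"dx": 0,"dy": 0,"dz": 0,"ax": 0,"ay": 0,"az": 0}
    - {"jaw": 0.55,"dx": 0,"dy": 0,"dz": 0,"ax": 0,"ay": 0,"az": 0}
    - {"jaw": 0.55,"dx": 0,"dy": 0,"dz": 0,"ax": 0,"ay": 0,"az": 0}
    - {"jaw": 0.55,"dx": -0.05,"dy": 0,"dz": 0,"ax": 0,"ay": 0,"az": 0}
    - {"jaw": 0.55,"dx": -0.1,"dy": 0,"dz": 0,"ax": 0,"ay": 0,"az": 0}
    - {"jaw": 0.55,"dx": -0.14,"dy": 0,"dz": 0,"ax": 0,"ay": 0,"az": 0}
    - {"jaw": 0.55,"dx": -0.14,"dy": 0,"dz": 0,"ax": 0,"ay": 0,"az": 0}
    - {"jaw": 0.55,"dx": 0,"dy": 0,"dz": 0,"ax": 0,"ay": 0,"az": 0}

```text
clock: 16.6
position: [0.6617, -0.0069, 0.2284]
tcp_rot: [-2.173, 1.571, -0.699]
contact_force: [1.0, 0.5, 1.4]
finger_gap: 0.0467
```

```bash
python3 disc.py .088
python3 - <<'E'
from meas import *
p,d=cams.camera('side'); save('s7.png',p)
p,d=cams.camera('top'); save('t7.png',p)
C=cal('top'); X=cloud(C,d);H=hsv(p)
m=box(388,180,465,242)&(H[...,1]>80)
n,l,st,ce=cv2.connectedComponentsWithStats(m.astype(np.uint8))
for i in range(1,n):
    if st[i,4]>50:
        uv=np.argwhere(l==i)[:,::-1]; Q=np.array([ray(C,a,.021) for a in uv]); print('staff',ce[i],rect(Q))
E
```

```text
1434 0.0870268529562916 enc ((0.6631330847740173, -0.006841117981821299), 0.0661446675658226) hullfit (array([ 0.66269268, -0.00659799]), np.float64(0.06507441725584658)) [ 0.59759585 -0.07285858] [0.72718445 0.05918156]
tilt [0.00288024 0.00139236]
t 16.65 pos [ 0.6611 -0.0068  0.226 ] gap 0.0467 F [0.2 0.4 0.5] q [-0.208  0.294  0.266  1.545 -0.    -1.681]
axes x,y,z: [[-0.002, 0.0, -1.0], [-0.995, 0.097, 0.002], [0.097, 0.995, 0.0]]
world d [ 0.0004  0.0006 -0.106 ] tool shift units now [ 0.4239 -0.0022  0.0024] min rows 2.1
turn units [ 0.0011  0.     -0.0004] deg 0.43 min rows 0.0
shift units after turn [ 0.4239 -0.0012  0.0025]
staff [427.04964539 189.06382979] ((497.08892822265625, -259.9977722167969), (176.94505310058594, 15.511486053466797), 86.64265441894531)
staff [429.23188406 202.81884058] ((454.1233215332031, -264.89300537109375), (176.1187744140625, 15.032011985778809), 88.22408294677734)
staff [424.97132616 215.72043011] ((414.08172607421875, -249.75819396972656), (178.7208251953125, 15.06406021118164), 86.20086669921875)
staff [422.40441176 229.16911765] ((372.72137451171875, -240.681396484375), (175.0956573486328, 14.594857215881348), 86.78043365478516)
```

View pics/s7.png

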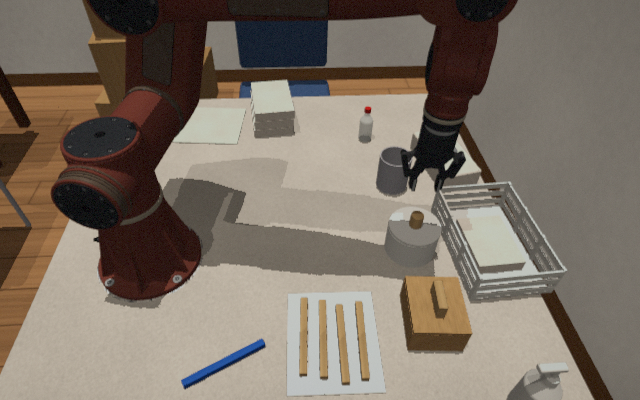

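Both lids are on: the tub lid is within 1 mm of the tub centre, and both are level. The side view shows the four tan staffs on the white foam at about (304–362, 340). The blue stick at (225,363) lies off the sheet and is the look-alike. I confirm this in a crop below while turning the wrist.

carry_out:
  targets:
    - {"jaw": 0.5,"dx": -0.01,"dy": 0,"dz": 0,"ax": 0.0235,"ay": 0,"az": 0}
    - {"jaw": 0.5,"dx": -0.005,"dy": 0,"dz": 0,"ax": 0.0235,"ay": 0,"az": 0}
    - {"jaw": 0.5,"dx": 0,"dy": 0,"dz": 0,"ax": 0.0235,"ay": 0,"az": 0}
    - {"jaw": 0.5,"dx": 0,"dy": 0,"dz": 0,"ax": 0.0235,"ay": 0,"az": 0}
    - {"jaw": 0.5,"dx": 0,"dy": 0,"dz": 0,"ax": 0.0235,"ay": 0,"az": 0}
    - {"jaw": 0.5,"dx": 0,"dy": 0,"dz": 0,"ax": 0.0235,"ay": 0,"az": 0}
    - {"jaw": 0.5,"dx": 0,"dy": 0,"dz": 0,"ax": 0.0235,"ay": 0,"az": 0}
    - {"jaw": 0.5,"dx": 0,"dy": 0,"dz": 0,"ax": 0.0235,"ay": 0,"az": 0}
    - {"jaw": 0.5,"dx": 0,"dy": 0,"dz": 0,"ax": 0.0235,"ay": 0,"az": 0}
    - {"jaw": 0.5,"dx": 0,"dy": 0,"dz": 0,"ax": 0.0235,"ay": 0,"az": 0}
    - {"jaw": 0.5,"dx": 0,"dy": 0,"dz": 0,"ax": 0.0235,"ay": 0,"az": 0}

```text
clock: 17.85
position: [0.6519, -0.0049, 0.2074]
tcp_rot: [3.117, 1.536, 2.938]
contact_force: [-0.8, -1.1, -0.6]
finger_gap: 0.0428
```

carry_out:
  targets:
    - {"jaw": 0.5,"dx": 0,"dy": 0,"dz": 0,"ax": 0.0235,"ay": 0,"az": 0}
    - {"jaw": 0.5,"dx": 0,"dy": 0,"dz": 0,"ax": 0.0235,"ay": 0,"az": 0}
    - {"jaw": 0.5,"dx": 0,"dy": 0,"dz": 0,"ax": 0.0235,"ay": 0,"az": 0}
    - {"jaw": 0.5,"dx": 0,"dy": 0,"dz": 0,"ax": 0.0235,"ay": 0,"az": 0}
    - {"jaw": 0.5,"dx": 0,"dy": 0,"dz": 0,"ax": 0.0235,"ay": 0,"az": 0}
    - {"jaw": 0.5,"dx": 0,"dy": 0,"dz": 0,"ax": 0.0235,"ay": 0,"az": 0}
    - {"jaw": 0.5,"dx": 0,"dy": 0,"dz": 0,"ax": 0.0235,"ay": 0,"az": 0}
    - {"jaw": 0.5,"dx": 0,"dy": 0,"dz": 0,"ax": 0.0235,"ay": 0,"az": 0}
    - {"jaw": 0.5,"dx": 0,"dy": 0,"dz": 0,"ax": 0.0235,"ay": 0,"az": 0}
    - {"jaw": 0.5,"dx": 0,"dy": 0,"dz": 0,"ax": 0.0235,"ay": 0,"az": 0}
    - {"jaw": 0.5,"dx": 0,"dy": 0,"dz": 0,"ax": 0,"ay": 0,"az": 0}

```text
clock: 18.95
position: [0.643, -0.0032, 0.1883]
tcp_rot: [-1.666, 1.507, 2.936]
contact_force: [0.5, 0.3, 0.2]
finger_gap: 0.043
```

```bash
cat > st.py <<'E'
from meas import *
import sys
S=dict(A=(.497,-.260),B=(.454,-.265),C=(.414,-.250),D=(.3727,-.2407))
x,y=S[sys.argv[1]]; z=float(sys.argv[2])
a=np.radians(-93.); plan([x+.07*np.cos(a),y+.07*np.sin(a),z],down(a+np.pi/2))
E
python3 st.py A .15; python3 -c "
from h import *
p,d=cams.camera('top'); save('t8.png',p[170:320,380:480],4)"
```

```text
t 18.95 pos [ 0.643  -0.0032  0.1883] gap 0.043 F [0.5 0.3 0.2] q [-0.208  0.315  0.221  1.54  -0.     1.473]
axes x,y,z: [[-0.062, 0.013, -0.998], [0.992, -0.11, -0.063], [-0.11, -0.994, -0.006]]
world d [-0.1497 -0.3267 -0.0383] tool shift units now [ 0.173  -0.441   1.3659] min rows 7.2
turn units [-0.0092 -0.0013  0.01  ] deg 4.93 min rows 0.6
shift units after turn [ 0.1531 -0.5296  1.3365]
```

View pics/t8.png

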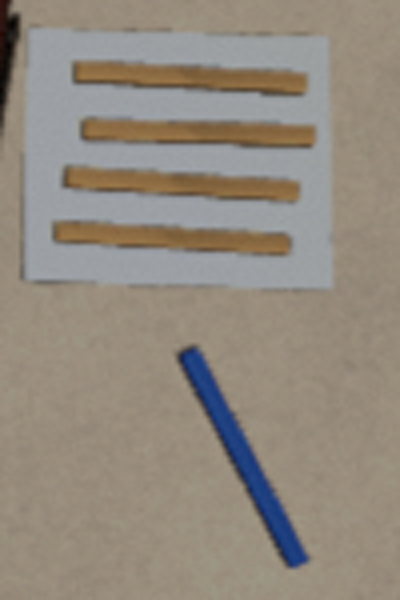

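The crop shows four tan staffs on the sheet, the ones meant, and the blue stick outside it, which I leave. Now to the first staff, A.

carry_out:
  targets:
    - {"jaw": 0.4,"dx": -0.03,"dy": 0,"dz": 0,"ax": -0.009,"ay": -0.001,"az": 0.01}
    - {"jaw": 0.4,"dx": -0.03,"dy": -0.04,"dz": 0.08,"ax": 0,"ay": 0,"az": 0}
    - {"jaw": 0.4,"dx": -0.01,"dy": -0.07,"dz": 0.16,"ax": 0,"ay": 0,"az": 0}
    - {"jaw": 0.4,"dx": -0.01,"dy": -0.07,"dz": 0.17,"ax": 0,"ay": 0,"az": 0}
    - {"jaw": 0.4,"dx": 0,"dy": -0.07,"dz": 0.17,"ax": 0,"ay": 0,"az": 0}
    - {"jaw": 0.4,"dx": 0,"dy": -0.07,"dz": 0.17,"ax": 0,"ay": 0,"az": 0}
    - {"jaw": 0.4,"dx": 0,"dy": -0.07,"dz": 0.17,"ax": 0,"ay": 0,"az": 0}
    - {"jaw": 0.4,"dx": 0,"dy": -0.07,"dz": 0.17,"ax": 0,"ay": 0,"az": 0}
    - {"jaw": 0.4,"dx": 0,"dy": -0.04,"dz": 0.1,"ax": 0,"ay": 0,"az": 0}
    - {"jaw": 0.35,"dx": 0,"dy": 0,"dz": 0.05,"ax": 0,"ay": 0,"az": 0}
    - {"jaw": 0.35,"dx": 0,"dy": 0,"dz": 0,"ax": 0,"ay": 0,"az": 0}

```text
clock: 20.1
position: [0.5035, -0.3187, 0.1995]
tcp_rot: [-2.238, 1.561, 2.484]
contact_force: [1.3, 1.2, 0.6]
finger_gap: 0.03
```

```bash
python3 st.py A .1
python3 - <<'E'
from meas import *
p,d=cams.camera('wrist'); save('w9.png',p); C=cal('wrist'); H=hsv(p)
X=cloud(C,d); m=(X[...,2]>.014)&(X[...,2]<.03)&(H[...,1]>80)&(X[...,1]<-.1)&(X[...,0]<.55)
n,l,st,ce=cv2.connectedComponentsWithStats(m.astype(np.uint8))
for i in range(1,n):
    if st[i,4]>300: print(ce[i],np.median(X[l==i][:,2]),rect(X[l==i]))
E
```

```text
t 20.1 pos [ 0.5035 -0.3187  0.1995] gap 0.03 F [1.3 1.2 0.6] q [-7.830e-01  9.900e-02  0.000e+00  1.481e+00 -1.000e-03  7.780e-01]
axes x,y,z: [[-0.008, 0.006, -1.0], [1.0, 0.009, -0.008], [0.009, -1.0, -0.006]]
world d [-0.0102 -0.0112 -0.0995] tool shift units now [ 0.398  -0.0381  0.0468] min rows 2.0
turn units [ 0.0098 -0.0009  0.0012] deg 3.58 min rows 0.4
shift units after turn [ 0.398  -0.0383  0.0469]
[167.18052789  94.72086653] 0.020529178224323236 ((373.5766296386719, -250.55824279785156), (159.87344360351562, 16.62394905090332), 86.60420227050781)
[216.91911947  99.15359881] 0.020604343626432455 ((415.2946472167969, -254.494873046875), (169.50303649902344, 16.058061599731445), 86.40838623046875)
[315.61339262 105.52419566] 0.020778471972413896 ((498.9376525878906, -259.73822021484375), (178.58468627929688, 15.377593040466309), 86.7772445678711)
[264.77373887 110.93941642] 0.020657840365922706 ((455.7705993652344, -265.0804748535156), (178.12998962402344, 15.629185676574707), 88.35665130615234)
[ 34.70348455 125.38658777] 0.015562314442710347 ((251.35430908203125, -270.6394348144531), (82.28514099121094, 15.788172721862793), 26.812877655029297)
```

View pics/w9.png

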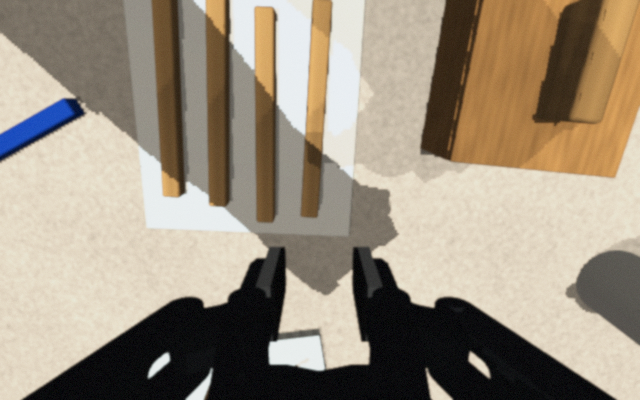

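```bash
sed -i 's/^S=.*/S=dict(A=(.4982,-.260),B=(.4552,-.265),C=(.4148,-.250),D=(.3735,-.2407))/' st.py; python3 st.py A .1|tail -4
```

```text
axes x,y,z: [[-0.008, 0.006, -1.0], [1.0, 0.01, -0.008], [0.01, -1.0, -0.006]]
world d [-0.0092 -0.0122 -0.0995] tool shift units now [ 0.3978 -0.034   0.0509] min rows 2.0
turn units [ 0.0099 -0.001   0.0013] deg 3.62 min rows 0.4
shift units after turn [ 0.3978 -0.034   0.0505]
```

carry_out:
  targets:
    - {"jaw": 0.35,"dx": 0.05,"dy": -0.034,"dz": 0.047,"ax": 0.01,"ay": -0.001,"az": 0.001}
    - {"jaw": 0.35,"dx": 0.12,"dy": 0,"dz": 0,"ax": 0,"ay": 0,"az": 0}
    - {"jaw": 0.35,"dx": 0.12,"dy": 0,"dz": 0,"ax": 0,"ay": 0,"az": 0}
    - {"jaw": 0.35,"dx": 0.06,"dy": 0,"dz": 0,"ax": 0,"ay": 0,"az": 0}
    - {"jaw": 0.35,"dx": 0.02,"dy": 0,"dz": 0,"ax": 0,"ay": 0,"az": 0}
    - {"jaw": 0.35,"dx": 0,"dy": 0,"dz": 0,"ax": 0,"ay": 0,"az": 0}
    - {"jaw": 0.35,"dx": 0,"dy": 0,"dz": 0,"ax": 0,"ay": 0,"az": 0}

```text
clock: 20.85
position: [0.5002, -0.3219, 0.1063]
tcp_rot: [1.58, 1.57, -0.028]
contact_force: [0.5, -0.7, 0.1]
finger_gap: 0.0297
```

```bash
python3 st.py A .028
```

```text
t 20.85 pos [ 0.5002 -0.3219  0.1063] gap 0.0297 F [ 0.5 -0.7  0.1] q [-7.920e-01  1.110e-01 -1.570e-01  1.302e+00  1.000e-03  8.170e-01]
axes x,y,z: [[0.001, -0.0, -1.0], [0.999, -0.038, 0.001], [-0.038, -0.999, -0.0]]
world d [-0.0056 -0.008  -0.0783] tool shift units now [ 0.3131 -0.0216  0.0329] min rows 1.6
turn units [ 0.0023 -0.     -0.0001] deg 0.84 min rows 0.1
shift units after turn [ 0.3131 -0.0209  0.0332]
```

carry_out:
  targets:
    - {"jaw": 0.35,"dx": 0.04,"dy": -0.024,"dz": 0.036,"ax": 0.002,"ay": 0,"az": 0}
    - {"jaw": 0.35,"dx": 0.06,"dy": 0,"dz": 0,"ax": 0,"ay": 0,"az": 0}
    - {"jaw": 0.35,"dx": 0.06,"dy": 0,"dz": 0,"ax": 0,"ay": 0,"az": 0}
    - {"jaw": 0.35,"dx": 0.04,"dy": 0,"dz": 0,"ax": 0,"ay": 0,"az": 0}
    - {"jaw": 0.35,"dx": 0.02,"dy": 0,"dz": 0,"ax": 0,"ay": 0,"az": 0}
    - {"jaw": 0.35,"dx": 0,"dy": 0,"dz": 0,"ax": 0,"ay": 0,"az": 0}
    - {"jaw": 0.35,"dx": 0,"dy": 0,"dz": 0,"ax": 0,"ay": 0,"az": 0}

```text
clock: 21.55
position: [0.494, -0.3325, 0.0483]
tcp_rot: [1.015, 1.568, -0.608]
contact_force: [-0.8, 0.1, -0.5]
finger_gap: 0.0301
```

```bash
python3 st.py A .028
```

```text
t 21.55 pos [ 0.494  -0.3325  0.0483] gap 0.0301 F [-0.8  0.1 -0.5] q [-8.120e-01  1.510e-01 -2.220e-01  1.195e+00  1.000e-03  8.100e-01]
axes x,y,z: [[0.003, -0.002, -1.0], [0.999, -0.052, 0.003], [-0.052, -0.999, 0.002]]
world d [ 0.0005  0.0026 -0.0203] tool shift units now [ 0.081   0.0014 -0.0106] min rows 0.4
turn units [ 0.0001  0.0003 -0.0004] deg 0.18 min rows 0.0
shift units after turn [ 0.0811  0.0016 -0.0105]
```

carry_out:
  targets:
    - {"jaw": 0.35,"dx": 0.03,"dy": 0.001,"dz": -0.008,"ax": 0,"ay": 0,"az": 0}
    - {"jaw": 0.35,"dx": 0.03,"dy": 0,"dz": 0,"ax": 0,"ay": 0,"az": 0}
    - {"jaw": 0.35,"dx": 0.02,"dy": 0,"dz": 0,"ax": 0,"ay": 0,"az": 0}
    - {"jaw": 0.35,"dx": 0,"dy": 0,"dz": 0,"ax": 0,"ay": 0,"az": 0}
    - {"jaw": 0.35,"dx": 0,"dy": 0,"dz": 0,"ax": 0,"ay": 0,"az": 0}

```text
clock: 22.05
position: [0.4951, -0.3306, 0.0275]
tcp_rot: [0.957, 1.566, -0.665]
contact_force: [-0.4, 0.6, 0.1]
finger_gap: 0.0301
```

```bash
python3 st.py A .026
```

```text
t 22.05 pos [ 0.4951 -0.3306  0.0275] gap 0.0301 F [-0.4  0.6  0.1] q [-8.090e-01  1.680e-01 -2.430e-01  1.155e+00  1.000e-03  8.130e-01]
axes x,y,z: [[0.004, -0.003, -1.0], [0.999, -0.051, 0.004], [-0.051, -0.999, 0.003]]
world d [-0.0006  0.0007 -0.0015] tool shift units now [ 0.0059 -0.0025 -0.0028] min rows 0.0
turn units [ 0.0002  0.0004 -0.0006] deg 0.28 min rows 0.0
shift units after turn [ 0.0059 -0.0025 -0.0028]
```

Good position. I'll close and lift.

carry_out:
  grip_force: 60
  targets:
    - {"jaw": 0,"dx": 0.005,"dy": 0,"dz": 0,"ax": 0,"ay": 0,"az": 0}
    - {"jaw": 0,"dx": 0,"dy": 0,"dz": 0,"ax": 0,"ay": 0,"az": 0}
    - {"jaw": 0,"dx": 0,"dy": 0,"dz": 0,"ax": 0,"ay": 0,"az": 0}
    - {"jaw": 0,"dx": 0,"dy": 0,"dz": 0,"ax": 0,"ay": 0,"az": 0}
    - {"jaw": 0,"dx": -0.06,"dy": 0,"dz": 0,"ax": 0,"ay": 0,"az": 0}
    - {"jaw": 0,"dx": -0.12,"dy": 0,"dz": 0,"ax": 0,"ay": 0,"az": 0}
    - {"jaw": 0,"dx": -0.18,"dy": 0,"dz": 0,"ax": 0,"ay": 0,"az": 0}
    - {"jaw": 0,"dx": -0.18,"dy": 0,"dz": 0,"ax": 0,"ay": 0,"az": 0}
    - {"jaw": 0,"dx": -0.18,"dy": 0,"dz": 0,"ax": 0,"ay": 0,"az": 0}
    - {"jaw": 0,"dx": -0.18,"dy": 0,"dz": 0,"ax": 0,"ay": 0,"az": 0}
    - {"jaw": 0,"dx": 0,"dy": 0,"dz": 0,"ax": 0,"ay": 0,"az": 0}

```text
clock: 23.15
position: [0.4927, -0.3285, 0.2658]
tcp_rot: [0.908, 1.565, -0.714]
contact_force: [0.9, -1.0, 0.4]
finger_gap: 0.0143
```

Run:
```python
from meas import *
s,q,_=pose()
plan([.55,.18,.3],down(np.radians(20)+np.pi/2))
p,d=cams.camera('side'); save('s10.png',p)
```

```text
t 23.15 pos [ 0.4927 -0.3285  0.2658] gap 0.0143 F [ 0.9 -1.   0.4] q [-8.090e-01  7.700e-02  9.700e-02  1.585e+00  1.000e-03  8.130e-01]
axes x,y,z: [[0.004, -0.004, -1.0], [0.999, -0.051, 0.004], [-0.051, -0.999, 0.003]]
world d [0.0573 0.5085 0.0342] tool shift units now [-0.1435  0.125  -2.0427] min rows 10.3
turn units [-3.137e-01  1.100e-03  1.000e-04] deg 112.94 min rows 13.1
shift units after turn [-0.137   1.8331  0.9109]
```

View pics/s10.png

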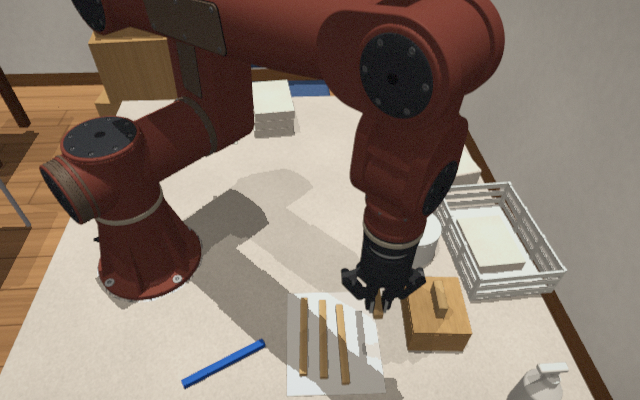

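carry_out:
  targets:
    - {"jaw": 0,"dx": -0.05,"dy": 0.01,"dz": -0.08,"ax": 0,"ay": 0,"az": 0}
    - {"jaw": 0,"dx": -0.05,"dy": 0.01,"dz": -0.15,"ax": 0,"ay": 0,"az": 0}
    - {"jaw": 0,"dx": -0.03,"dy": 0.01,"dz": -0.18,"ax": 0,"ay": 0,"az": 0}
    - {"jaw": 0,"dx": -0.02,"dy": 0.01,"dz": -0.18,"ax": 0,"ay": 0,"az": 0}
    - {"jaw": 0,"dx": -0.02,"dy": 0.01,"dz": -0.18,"ax": 0,"ay": 0,"az": 0}
    - {"jaw": 0,"dx": -0.02,"dy": 0.01,"dz": -0.18,"ax": 0,"ay": 0,"az": 0}
    - {"jaw": 0,"dx": -0.02,"dy": 0.01,"dz": -0.18,"ax": 0,"ay": 0,"az": 0}
    - {"jaw": 0,"dx": -0.02,"dy": 0.01,"dz": -0.18,"ax": 0,"ay": 0,"az": 0}
    - {"jaw": 0,"dx": -0.02,"dy": 0.01,"dz": -0.18,"ax": 0,"ay": 0,"az": 0}
    - {"jaw": 0,"dx": -0.02,"dy": 0.01,"dz": -0.18,"ax": 0,"ay": 0,"az": 0}
    - {"jaw": 0,"dx": 0,"dy": 0,"dz": -0.18,"ax": 0,"ay": 0,"az": 0}
    - {"jaw": 0,"dx": 0,"dy": 0,"dz": -0.1,"ax": 0,"ay": 0,"az": 0}

```text
clock: 24.4
position: [0.5359, 0.1826, 0.33]
tcp_rot: [-2.04, 1.561, 2.617]
contact_force: [0.4, 0.2, -0.6]
finger_gap: 0.0145
```

carry_out:
  targets:
    - {"jaw": 0,"dx": 0,"dy": 0,"dz": 0,"ax": -0.0235,"ay": 0,"az": 0}
    - {"jaw": 0,"dx": 0,"dy": 0,"dz": 0,"ax": -0.0235,"ay": 0,"az": 0}
    - {"jaw": 0,"dx": 0,"dy": 0,"dz": 0,"ax": -0.0235,"ay": 0,"az": 0}
    - {"jaw": 0,"dx": 0,"dy": 0,"dz": 0,"ax": -0.0235,"ay": 0,"az": 0}
    - {"jaw": 0,"dx": 0,"dy": 0,"dz": 0,"ax": -0.0235,"ay": 0,"az": 0}
    - {"jaw": 0,"dx": 0,"dy": 0,"dz": 0,"ax": -0.0235,"ay": 0,"az": 0}
    - {"jaw": 0,"dx": 0,"dy": 0,"dz": 0,"ax": -0.0235,"ay": 0,"az": 0}
    - {"jaw": 0,"dx": 0,"dy": 0,"dz": 0,"ax": -0.0235,"ay": 0,"az": 0}
    - {"jaw": 0,"dx": 0,"dy": 0,"dz": 0,"ax": -0.0235,"ay": 0,"az": 0}
    - {"jaw": 0,"dx": 0,"dy": 0,"dz": 0,"ax": -0.0235,"ay": 0,"az": 0}
    - {"jaw": 0,"dx": 0,"dy": 0,"dz": 0,"ax": -0.0235,"ay": 0,"az": 0}
    - {"jaw": 0,"dx": 0,"dy": 0,"dz": 0,"ax": -0.0235,"ay": 0,"az": 0}

```text
clock: 25.6
position: [0.5221, 0.1962, 0.3247]
tcp_rot: [2.773, 1.543, 2.95]
contact_force: [0.0, -0.6, -0.3]
finger_gap: 0.0146
```

```bash
cat >> h.py <<'E'
def out(az,tilt=0.): # tool x horizontal outward along azimuth az, z up ; tilt>0 noses down
    x=np.array([np.cos(az)*np.cos(tilt),np.sin(az)*np.cos(tilt),-np.sin(tilt)]); y=np.array([np.sin(az),-np.cos(az),0]); 
    y=-y if False else y
    z=np.cross(x,y); return R.from_matrix(np.c_[x,y,z])
E
python3 - <<'E'
from h import *
plan([.55,.18,.3],down(np.radians(20)+np.pi/2))
az=np.radians(20)
print(out(az).as_matrix().T.round(2).tolist())
plan([.66-.013*np.cos(az),.2385-.013*np.sin(az),.3],out(az))
E
```

```text
t 25.6 pos [0.5221 0.1962 0.3247] gap 0.0146 F [ 0.  -0.6 -0.3] q [ 0.12   0.038  0.164  1.724  0.009 -0.058]
axes x,y,z: [[-0.028, 0.005, -1.0], [-0.177, 0.984, 0.01], [0.984, 0.177, -0.026]]
world d [ 0.0279 -0.0162 -0.0247] tool shift units now [ 0.0954 -0.0844  0.101 ] min rows 0.8
turn units [-0.0273 -0.004  -0.002 ] deg 9.94 min rows 1.2
shift units after turn [ 0.0989 -0.0989  0.0828]
[[0.94, 0.34, 0.0], [0.34, -0.94, 0.0], [0.0, 0.0, -1.0]]
t 25.6 pos [0.5221 0.1962 0.3247] gap 0.0146 F [ 0.  -0.6 -0.3] q [ 0.12   0.038  0.164  1.724  0.009 -0.058]
axes x,y,z: [[-0.028, 0.005, -1.0], [-0.177, 0.984, 0.01], [0.984, 0.177, -0.026]]
world d [ 0.1257  0.0379 -0.0247] tool shift units now [0.0858 0.0593 0.5241] min rows 2.7
turn units [0.3341 0.027  0.3427] deg 172.57 min rows 20.1
shift units after turn [0.5243 0.0295 0.0989]
```

carry_out:
  targets:
    - {"jaw": 0,"dx": 0,"dy": 0,"dz": 0,"ax": 0,"ay": -0.0235,"az": 0}
    - {"jaw": 0,"dx": 0,"dy": 0,"dz": 0,"ax": 0,"ay": -0.0235,"az": 0}
    - {"jaw": 0,"dx": 0,"dy": 0,"dz": 0,"ax": 0,"ay": -0.0235,"az": 0}
    - {"jaw": 0,"dx": 0,"dy": 0,"dz": 0,"ax": 0,"ay": -0.0235,"az": 0}
    - {"jaw": 0,"dx": 0,"dy": 0,"dz": 0,"ax": 0,"ay": -0.0235,"az": 0}
    - {"jaw": 0,"dx": 0,"dy": 0,"dz": 0,"ax": 0,"ay": -0.0235,"az": 0}
    - {"jaw": 0,"dx": 0,"dy": 0,"dz": 0,"ax": 0,"ay": -0.0235,"az": 0}
    - {"jaw": 0,"dx": 0,"dy": 0,"dz": 0,"ax": 0,"ay": -0.0235,"az": 0}
    - {"jaw": 0,"dx": 0,"dy": 0,"dz": 0,"ax": 0,"ay": -0.0235,"az": 0}
    - {"jaw": 0,"dx": 0,"dy": 0,"dz": 0,"ax": 0,"ay": -0.0235,"az": 0}
    - {"jaw": 0,"dx": 0,"dy": 0,"dz": 0,"ax": 0,"ay": 0,"az": 0}

```text
clock: 26.7
position: [0.6424, 0.2724, 0.3106]
tcp_rot: [-0.002, 0.384, 0.158]
contact_force: [-1.4, 0.0, -2.9]
finger_gap: 0.0143
```

```bash
sed -i 's/    y=-y if False else y/    y=-y/' h.py
python3 - <<'E'
from h import *
az=np.radians(10)
plan([.66-.013*np.cos(az),.2385-.013*np.sin(az),.3],out(az))
p,d=cams.camera('side'); save('s11.png',p)
p,d=cams.camera('top'); save('t11.png',p)
E
```

```text
t 26.7 pos [0.6424 0.2724 0.3106] gap 0.0143 F [-1.4  0.  -2.9] q [ 0.249 -0.841 -1.017  0.209 -0.084  0.032]
axes x,y,z: [[0.916, 0.146, -0.374], [-0.158, 0.987, -0.002], [0.369, 0.061, 0.927]]
world d [ 0.0048 -0.0361 -0.0106] tool shift units now [ 0.0125 -0.1457 -0.0409] min rows 0.8
turn units [-0.0002 -0.0611  0.0025] deg 22.01 min rows 2.6
shift units after turn [-0.006  -0.1457 -0.0424]
```

View pics/s11.png

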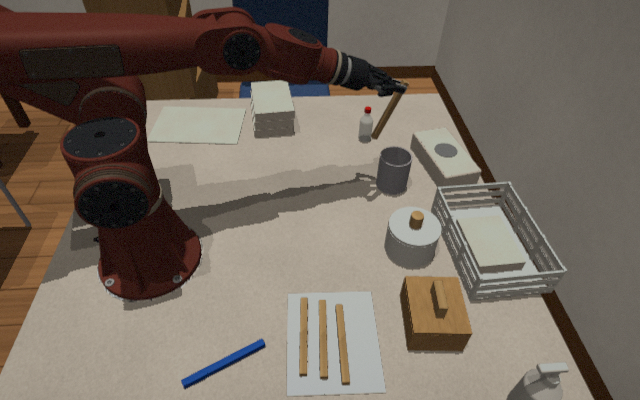

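The turn to upright ran into joint range (j2 at −0.84), with the staff leaning about 22°. A lean is acceptable, so I'll insert it tilted about 28°, which stays clear of the limits.

```bash
cat >> h.py <<'E'
CUP=np.array([.6615,.2387])
def cup(zb,lat=0.,az=np.radians(10),t=np.radians(28),rad=0.):
    Rt=out(az,t); M=Rt.as_matrix(); s=M[:,2]; 
    L=.16-(.08-zb)/np.cos(t)
    c=np.array([CUP[0],CUP[1],.08])+lat*M[:,1]+rad*np.array([np.cos(az),np.sin(az),0])
    T=c+s*L-.013*M[:,0]; print('target',T.round(4)); plan(T,Rt)
def staffpts(n='side',zmin=.13):
    p,d=cams.camera(n); C=cal(n); X=cloud(C,d); H=cv2.cvtColor(p,cv2.COLOR_RGB2HSV)
    m=(H[...,0]>8)&(H[...,0]<28)&(H[...,1]>70)&(X[...,2]>zmin)&(np.hypot(X[...,0]-CUP[0],X[...,1]-CUP[1])<.18)
    m=cv2.morphologyEx(m.astype(np.uint8),cv2.MORPH_OPEN,np.ones((2,2)))>0
    P=X[m]; 
    if len(P)<20: print('few',len(P)); return
    mu=np.median(P,0); u=np.linalg.svd(P-mu,full_matrices=False)[2][0]; u*=np.sign(u[2])
    k=(P-mu)@u; print(n,'staff',len(P),'dir',u.round(3),'lo',(mu+u*np.percentile(k,1)).round(4),'hi',(mu+u*np.percentile(k,99)).round(4))
    print('  hits z=.11 at',(mu+u*(.11-mu[2])/u[2]).round(4))
E
python3 - <<'E'
from h import *
cup(.14)
staffpts('side'); staffpts('top')
E
```

```text
target [0.7556 0.2553 0.2874]
t 26.8 pos [0.6432 0.2715 0.3169] gap 0.0146 F [-0.4  0.4  0.3] q [ 0.247 -0.842 -1.007  0.22  -0.083  0.032]
axes x,y,z: [[0.916, 0.145, -0.374], [-0.157, 0.988, -0.002], [0.369, 0.06, 0.927]]
world d [ 0.1124 -0.0163 -0.0295] tool shift units now [ 0.4464 -0.1347  0.0524] min rows 2.3
turn units [-0.0009  0.0167  0.0025] deg 6.11 min rows 0.7
shift units after turn [ 0.4363 -0.1421  0.0982]
side staff 401 dir [-0.269 -0.832  0.486] lo [ 1.1905  1.99   -0.7749] hi [0.6225 0.2326 0.251 ]
  hits z=.11 at [0.7006 0.4742 0.11  ]
top staff 129 dir [-0.367 -0.162  0.916] lo [0.7435 0.3133 0.0878] hi [0.6301 0.2631 0.3711]
  hits z=.11 at [0.7346 0.3093 0.11  ]
```

carry_out:
  targets:
    - {"jaw": 0,"dx": 0.08,"dy": -0.03,"dz": 0.03,"ax": 0,"ay": 0.008,"az": 0.001}
    - {"jaw": 0,"dx": 0.12,"dy": -0.04,"dz": 0.02,"ax": 0,"ay": 0.008,"az": 0.001}
    - {"jaw": 0,"dx": 0.12,"dy": -0.04,"dz": 0.02,"ax": 0,"ay": 0,"az": 0}
    - {"jaw": 0,"dx": 0.08,"dy": -0.03,"dz": 0.02,"ax": 0,"ay": 0,"az": 0}
    - {"jaw": 0,"dx": 0,"dy": 0,"dz": 0,"ax": 0,"ay": 0,"az": 0}
    - {"jaw": 0,"dx": 0,"dy": 0,"dz": 0,"ax": 0,"ay": 0,"az": 0}

```text
clock: 27.5
position: [0.7556, 0.2496, 0.3178]
tcp_rot: [0.007, 0.476, 0.169]
contact_force: [-0.0, -0.5, 0.7]
finger_gap: 0.0142
```

```bash
python3 - <<'E'
s=open('h.py').read()
i=s.index("    mu=np.median(P,0); u=np.linalg"); j=s.index("    k=(P-mu)@u")
s=s[:i]+"""    for _ in range(4):
        f=cv2.fitLine(P.astype(np.float32),cv2.DIST_HUBER,0,.01,.01).ravel(); u,mu=f[:3],f[3:]; u=u*np.sign(u[2])
        e=np.linalg.norm(np.cross(P-mu,u),axis=1); P=P[e<max(.012,np.median(e)*1.5)]
"""+s[j:]
open('h.py','w').write(s)
E
python3 - <<'E'
from h import *
cup(.14)
staffpts('side'); staffpts('top')
p,d=cams.camera('side'); save('s12.png',p[40:240,300:500],3)
p,d=cams.camera('top'); save('t12.png',p[40:240,180:380],3)
E
```

```text
target [0.7556 0.2553 0.2874]
t 27.5 pos [0.7556 0.2496 0.3178] gap 0.0142 F [-0.  -0.5  0.7] q [ 0.149 -0.415 -0.667  0.224  0.018 -0.003]
axes x,y,z: [[0.876, 0.15, -0.458], [-0.165, 0.986, 0.006], [0.453, 0.071, 0.889]]
world d [-0.0001  0.0056 -0.0304] tool shift units now [ 0.0589  0.0216 -0.1066] min rows 0.6
turn units [-0.0015  0.002   0.0007] deg 0.93 min rows 0.1
shift units after turn [ 0.0603  0.0223 -0.1057]
side staff 143 dir [-0.362 -0.799  0.481] lo [ 1.4618  1.8505 -0.7271] hi [0.7284 0.2312 0.2482]
  hits z=.11 at [0.8323 0.4606 0.11  ]
top staff 59 dir [-0.642 -0.284  0.712] lo [0.7644 0.251  0.3112] hi [0.7182 0.2306 0.3625]
  hits z=.11 at [0.9457 0.3312 0.11  ]
```

View pics/s12.png

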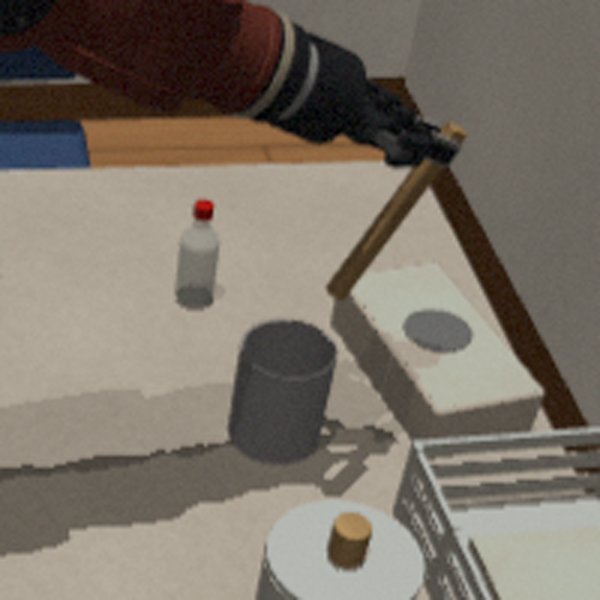

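View pics/t12.png

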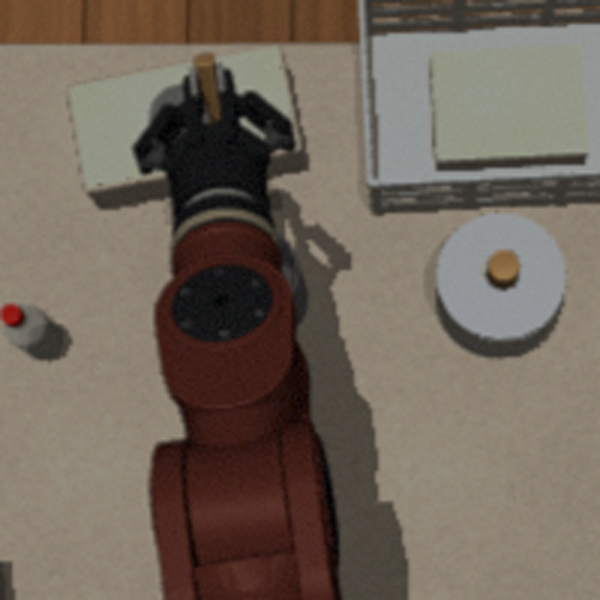

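Run:
```python
from h import *
p,q,_=pose(); M=q.as_matrix(); C=cal('side')
for k in (.02,-.16): 
    P=p+.013*M[:,0]+k*M[:,2]; print(P.round(3),proj(C,P))
z=np.load('top0.npz');X=cloud(cal('top'),z['d']); print('box top z',np.percentile(X[65:105,208:278,2],[50,99]))
```

```text
[0.775 0.254 0.329] [451.40943273  82.2633344 ]
[0.694 0.241 0.169] [410.01987166 138.05566718]
box top z [0.05958545 0.06673289]
```

carry_out:
  targets:
    - {"jaw": 0,"dx": 0.03,"dy": 0.012,"dz": -0.05,"ax": -0.001,"ay": 0.002,"az": 0}
    - {"jaw": 0,"dx": 0.03,"dy": 0.01,"dz": -0.05,"ax": 0,"ay": 0,"az": 0}
    - {"jaw": 0,"dx": 0,"dy": 0,"dz": 0,"ax": 0,"ay": 0,"az": 0}
    - {"jaw": 0,"dx": 0,"dy": 0,"dz": 0,"ax": 0,"ay": 0,"az": 0}

```text
clock: 28.1
position: [0.7533, 0.2582, 0.2859]
tcp_rot: [-0.001, 0.49, 0.173]
contact_force: [0.5, 0.1, 0.5]
finger_gap: 0.0147
```

Run:
```python
from h import *
cup(.14)
p,q,_=pose(); M=q.as_matrix(); C=cal('side')
P=p+.013*M[:,0]-.16*M[:,2]; print(P.round(3),proj(C,P))
p,d=cams.camera('side'); save('s13.png',p[80:220,330:470],4)
```

```text
target [0.7556 0.2553 0.2874]
t 28.1 pos [0.7533 0.2582 0.2859] gap 0.0147 F [0.5 0.1 0.5] q [ 0.164 -0.383 -0.692  0.181  0.008 -0.005]
axes x,y,z: [[0.869, 0.152, -0.471], [-0.172, 0.985, -0.001], [0.463, 0.082, 0.882]]
world d [ 0.0022 -0.0029  0.0014] tool shift units now [ 0.0034 -0.0129  0.0083] min rows 0.1
turn units [-0.     -0.0002  0.0003] deg 0.12 min rows 0.0
shift units after turn [ 0.0033 -0.0129  0.0083]
[0.69  0.247 0.139] [406.66613211 145.46856056]
```

View pics/s13.png

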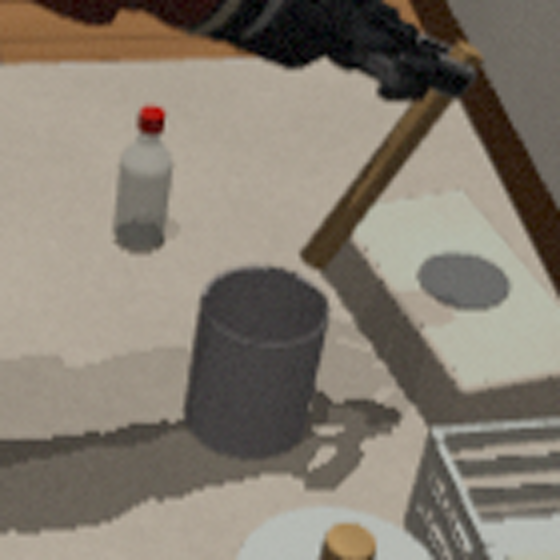

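carry_out:
  targets:
    - {"jaw": 0,"dx": -0.018,"dy": -0.009,"dz": 0,"ax": 0,"ay": 0,"az": 0}
    - {"jaw": 0,"dx": 0,"dy": 0,"dz": -0.05,"ax": 0,"ay": 0,"az": 0}
    - {"jaw": 0,"dx": 0,"dy": 0,"dz": -0.06,"ax": 0,"ay": 0,"az": 0}
    - {"jaw": 0,"dx": 0,"dy": 0,"dz": -0.06,"ax": 0,"ay": 0,"az": 0}
    - {"jaw": 0,"dx": 0,"dy": 0,"dz": -0.05,"ax": 0,"ay": 0,"az": 0}
    - {"jaw": 0,"dx": 0,"dy": 0,"dz": 0,"ax": 0,"ay": 0,"az": 0}
    - {"jaw": 0,"dx": 0,"dy": 0,"dz": 0,"ax": 0,"ay": 0,"az": 0}

```text
clock: 28.85
position: [0.7218, 0.2497, 0.2384]
tcp_rot: [-0.001, 0.488, 0.172]
contact_force: [0.2, -0.9, -0.6]
finger_gap: 0.0145
```

Run:
```python
from h import *
cup(.04)
p,q,_=pose(); M=q.as_matrix(); C=cal('side')
P=p+.013*M[:,0]-.16*M[:,2]; print(P.round(3),proj(C,P))
p,d=cams.camera('side'); save('s14.png',p[80:220,330:470],4)
```

```text
target [0.7032 0.2461 0.1874]
t 28.85 pos [0.7218 0.2497 0.2384] gap 0.0145 F [ 0.2 -0.9 -0.6] q [ 0.158 -0.46  -0.839  0.109  0.013 -0.008]
axes x,y,z: [[0.87, 0.151, -0.469], [-0.172, 0.985, -0.001], [0.462, 0.081, 0.883]]
world d [-0.0185 -0.0036 -0.051 ] tool shift units now [ 0.0289 -0.0015 -0.2156] min rows 1.1
turn units [-0.      0.0001  0.0003] deg 0.12 min rows 0.0
shift units after turn [ 0.029  -0.0015 -0.2156]
[0.659 0.239 0.091] [393.8556082  160.95284587]
```

View pics/s14.png

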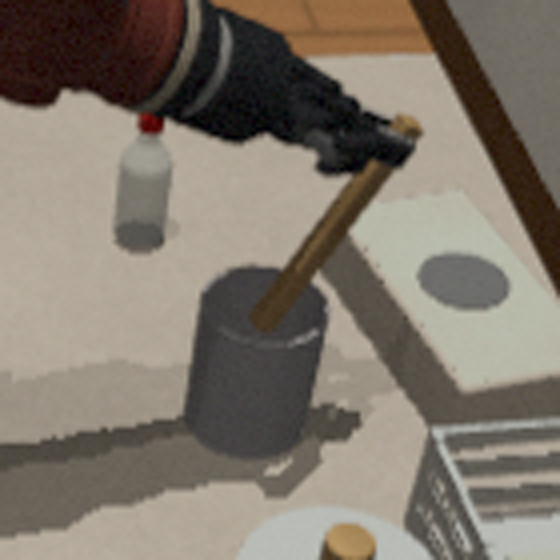

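carry_out:
  targets:
    - {"jaw": 0,"dx": 0,"dy": 0,"dz": -0.05,"ax": 0,"ay": 0,"az": 0}
    - {"jaw": 0,"dx": 0,"dy": 0,"dz": -0.06,"ax": 0,"ay": 0,"az": 0}
    - {"jaw": 0,"dx": 0,"dy": 0,"dz": -0.06,"ax": 0,"ay": 0,"az": 0}
    - {"jaw": 0,"dx": 0,"dy": 0,"dz": -0.05,"ax": 0,"ay": 0,"az": 0}
    - {"jaw": 0,"dx": 0,"dy": 0,"dz": 0,"ax": 0,"ay": 0,"az": 0}
    - {"jaw": 0,"dx": 0,"dy": 0,"dz": 0,"ax": 0,"ay": 0,"az": 0}

```text
clock: 29.5
position: [0.696, 0.245, 0.1895]
tcp_rot: [-0.001, 0.485, 0.172]
contact_force: [0.3, 0.1, 0.2]
finger_gap: 0.0143
```

Run:
```python
from h import *
cup(.03)
p,q,_=pose(); M=q.as_matrix(); C=cal('side')
P=p+.013*M[:,0]-.16*M[:,2]; print(P.round(3),proj(C,P))
p,d=cams.camera('side'); save('s15.png',p[80:220,330:470],4)
```

```text
target [0.698  0.2451 0.1774]
t 29.5 pos [0.696  0.245  0.1895] gap 0.0143 F [0.3 0.1 0.2] q [ 0.157 -0.498 -0.962  0.02   0.014 -0.008]
axes x,y,z: [[0.872, 0.151, -0.466], [-0.172, 0.985, -0.001], [0.459, 0.081, 0.885]]
world d [ 0.002   0.0002 -0.0121] tool shift units now [ 0.0297 -0.0007 -0.0393] min rows 0.2
turn units [-0.      0.0007  0.0004] deg 0.27 min rows 0.0
shift units after turn [ 0.0299 -0.0008 -0.0391]
[0.634 0.234 0.042] [383.30148717 175.22867576]
```

View pics/s15.png

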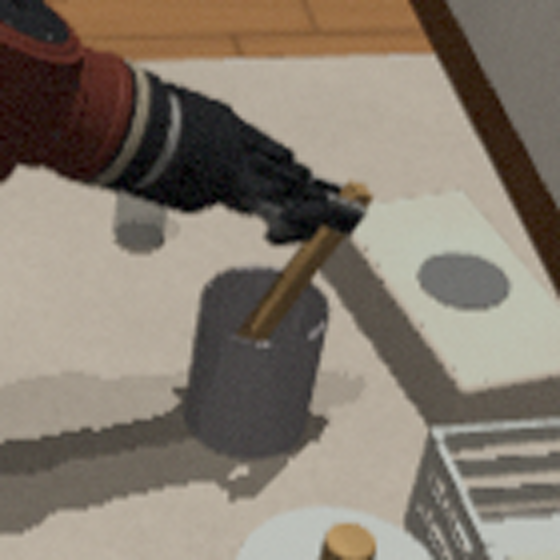

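The staff is deep in the cup, so I'll release and back out along the tool axis.

carry_out:
  targets:
    - {"jaw": 0.5,"dx": 0,"dy": 0,"dz": 0,"ax": 0,"ay": 0,"az": 0}
    - {"jaw": 0.5,"dx": 0,"dy": 0,"dz": 0,"ax": 0,"ay": 0,"az": 0}
    - {"jaw": 0.5,"dx": 0,"dy": 0,"dz": 0,"ax": 0,"ay": 0,"az": 0}
    - {"jaw": 0.5,"dx": -0.08,"dy": 0,"dz": 0.04,"ax": 0,"ay": 0,"az": 0}
    - {"jaw": 0.5,"dx": -0.1,"dy": 0,"dz": 0.1,"ax": 0,"ay": 0.01,"az": 0}
    - {"jaw": 0.5,"dx": -0.1,"dy": 0,"dz": 0.1,"ax": 0,"ay": 0.02,"az": 0}

```text
clock: 30.15
position: [0.6619, 0.2391, 0.2608]
tcp_rot: [-0.001, 0.675, 0.172]
contact_force: [2.8, 0.1, 1.1]
finger_gap: 0.0427
```

Run:
```python
from h import *
plan([.5,.15,.28],down(np.radians(10)+np.pi/2))
p,d=cams.camera('side'); save('s16.png',p[60:260,300:500],3)
```

```text
t 30.15 pos [0.6619 0.2391 0.2608] gap 0.0427 F [2.8 0.1 1.1] q [ 0.157 -0.596 -0.769  0.501  0.012 -0.01 ]
axes x,y,z: [[0.769, 0.134, -0.625], [-0.172, 0.985, -0.001], [0.615, 0.108, 0.781]]
world d [-0.1619 -0.0891  0.0192] tool shift units now [-0.5939 -0.2402 -0.377 ] min rows 3.7
turn units [-0.0003  0.1426  0.0002] deg 51.34 min rows 6.0
shift units after turn [-0.0767 -0.2387 -0.6998]
```

View pics/s16.png

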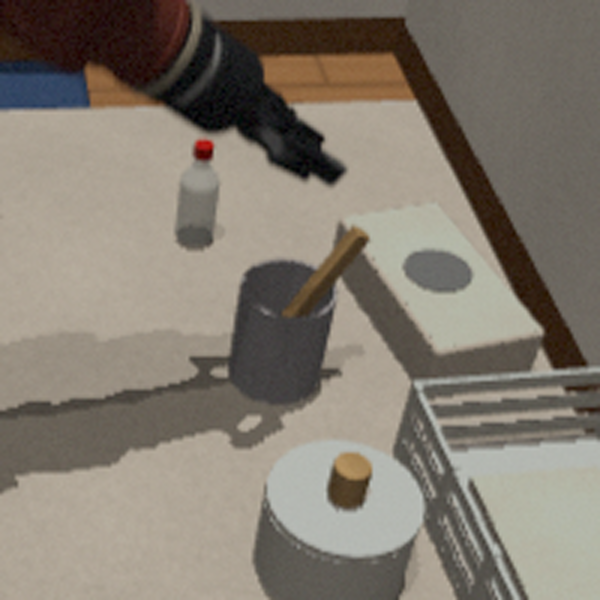

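Staff A stands in the cup, leaning outward at crop (325,275). Returning for staff B.

carry_out:
  targets:
    - {"jaw": 0.5,"dx": -0.05,"dy": 0,"dz": 0,"ax": 0,"ay": 0.022,"az": 0}
    - {"jaw": 0.5,"dx": -0.05,"dy": 0,"dz": -0.02,"ax": 0,"ay": 0.0235,"az": 0}
    - {"jaw": 0.5,"dx": -0.04,"dy": 0,"dz": -0.04,"ax": 0,"ay": 0.0235,"az": 0}
    - {"jaw": 0.5,"dx": -0.03,"dy": 0,"dz": -0.06,"ax": 0,"ay": 0.0235,"az": 0}
    - {"jaw": 0.5,"dx": 0,"dy": 0,"dz": -0.06,"ax": 0,"ay": 0.0235,"az": 0}
    - {"jaw": 0.5,"dx": 0,"dy": 0,"dz": -0.06,"ax": 0,"ay": 0.0235,"az": 0}
    - {"jaw": 0.5,"dx": 0,"dy": -0.1,"dz": -0.05,"ax": 0,"ay": 0,"az": 0}
    - {"jaw": 0.5,"dx": 0,"dy": -0.18,"dz": 0,"ax": 0,"ay": 0,"az": 0}
    - {"jaw": 0.5,"dx": 0,"dy": -0.18,"dz": 0,"ax": 0,"ay": 0,"az": 0}
    - {"jaw": 0.5,"dx": 0,"dy": -0.18,"dz": 0,"ax": 0,"ay": 0,"az": 0}
    - {"jaw": 0.5,"dx": 0,"dy": -0.18,"dz": 0,"ax": 0,"ay": 0,"az": 0}
    - {"jaw": 0.5,"dx": 0,"dy": -0.18,"dz": 0,"ax": 0,"ay": 0,"az": 0}

```text
clock: 31.4
position: [0.6179, -0.027, 0.267]
tcp_rot: [2.994, 1.565, -3.108]
contact_force: [0.6, -0.3, 0.3]
finger_gap: 0.0428
```

carry_out:
  targets:
    - {"jaw": 0.5,"dx": 0,"dy": 0,"dz": 0,"ax": 0.0235,"ay": 0,"az": 0}
    - {"jaw": 0.5,"dx": 0,"dy": 0,"dz": 0,"ax": 0.0235,"ay": 0,"az": 0}
    - {"jaw": 0.5,"dx": 0,"dy": 0,"dz": 0,"ax": 0.0235,"ay": 0,"az": 0}
    - {"jaw": 0.5,"dx": 0,"dy": 0,"dz": 0,"ax": 0.0235,"ay": 0,"az": 0}
    - {"jaw": 0.5,"dx": 0,"dy": 0,"dz": 0,"ax": 0.0235,"ay": 0,"az": 0}
    - {"jaw": 0.5,"dx": 0,"dy": 0,"dz": 0,"ax": 0.0235,"ay": 0,"az": 0}
    - {"jaw": 0.5,"dx": 0,"dy": 0,"dz": 0,"ax": 0.0235,"ay": 0,"az": 0}
    - {"jaw": 0.5,"dx": 0,"dy": 0,"dz": 0,"ax": 0.0235,"ay": 0,"az": 0}
    - {"jaw": 0.5,"dx": 0,"dy": 0,"dz": 0,"ax": 0.0235,"ay": 0,"az": 0}
    - {"jaw": 0.5,"dx": 0,"dy": 0,"dz": 0,"ax": 0.0235,"ay": 0,"az": 0}
    - {"jaw": 0.5,"dx": 0,"dy": 0,"dz": 0,"ax": 0.0235,"ay": 0,"az": 0}
    - {"jaw": 0.4,"dx": 0,"dy": 0,"dz": 0,"ax": 0,"ay": 0,"az": 0}

```text
clock: 32.6
position: [0.6275, -0.0385, 0.2659]
tcp_rot: [0.954, 1.559, -0.521]
contact_force: [-0.1, 1.0, 0.4]
finger_gap: 0.0342
```

```bash
python3 st.py B .12
```

```text
t 32.6 pos [ 0.6275 -0.0385  0.2659] gap 0.0342 F [-0.1  1.   0.4] q [-0.268  0.184  0.212  1.588 -0.003  1.208]
axes x,y,z: [[0.01, -0.006, -1.0], [0.995, 0.096, 0.009], [0.096, -0.995, 0.007]]
world d [-0.176  -0.2964 -0.1459] tool shift units now [ 0.5833 -0.8195  1.109 ] min rows 7.5
turn units [ 0.0236  0.001  -0.0016] deg 8.51 min rows 1.0
shift units after turn [ 0.5836 -0.641   1.2208]
```

carry_out:
  targets:
    - {"jaw": 0.35,"dx": 0,"dy": -0.03,"dz": 0.05,"ax": 0.0235,"ay": 0.001,"az": -0.002}
    - {"jaw": 0.35,"dx": 0,"dy": -0.08,"dz": 0.15,"ax": 0,"ay": 0,"az": 0}
    - {"jaw": 0.35,"dx": 0,"dy": -0.08,"dz": 0.15,"ax": 0,"ay": 0,"az": 0}
    - {"jaw": 0.35,"dx": 0.02,"dy": -0.08,"dz": 0.15,"ax": 0,"ay": 0,"az": 0}
    - {"jaw": 0.35,"dx": 0.04,"dy": -0.08,"dz": 0.15,"ax": 0,"ay": 0,"az": 0}
    - {"jaw": 0.35,"dx": 0.08,"dy": -0.08,"dz": 0.15,"ax": 0,"ay": 0,"az": 0}
    - {"jaw": 0.35,"dx": 0.08,"dy": -0.08,"dz": 0.15,"ax": 0,"ay": 0,"az": 0}
    - {"jaw": 0.35,"dx": 0.08,"dy": -0.08,"dz": 0.15,"ax": 0,"ay": 0,"az": 0}
    - {"jaw": 0.35,"dx": 0.08,"dy": -0.05,"dz": 0.08,"ax": 0,"ay": 0,"az": 0}
    - {"jaw": 0.35,"dx": 0.05,"dy": 0,"dz": 0,"ax": 0,"ay": 0,"az": 0}
    - {"jaw": 0.35,"dx": 0,"dy": 0,"dz": 0,"ax": 0,"ay": 0,"az": 0}
    - {"jaw": 0.35,"dx": 0,"dy": 0,"dz": 0,"ax": 0,"ay": 0,"az": 0}

```text
clock: 33.8
position: [0.4582, -0.3419, 0.1565]
tcp_rot: [0.899, 1.558, -0.675]
contact_force: [-0.4, 0.8, -0.0]
finger_gap: 0.0294
```

```bash
python3 st.py B .05
```

```text
t 33.8 pos [ 0.4582 -0.3419  0.1565] gap 0.0294 F [-0.4  0.8 -0. ] q [-0.871  0.004 -0.176  1.378  0.003  0.703]
axes x,y,z: [[0.01, -0.008, -1.0], [1.0, -0.003, 0.01], [-0.003, -1.0, 0.008]]
world d [-0.0066  0.0069 -0.1065] tool shift units now [ 0.4254 -0.0309 -0.0311] min rows 2.1
turn units [ 0.0079  0.0012 -0.0016] deg 2.92 min rows 0.3
shift units after turn [ 0.4259 -0.0279 -0.0264]
```

carry_out:
  targets:
    - {"jaw": 0.35,"dx": 0.04,"dy": -0.029,"dz": -0.03,"ax": 0.006,"ay": 0.001,"az": -0.0015}
    - {"jaw": 0.35,"dx": 0.1,"dy": 0,"dz": 0,"ax": 0,"ay": 0,"az": 0}
    - {"jaw": 0.35,"dx": 0.1,"dy": 0,"dz": 0,"ax": 0,"ay": 0,"az": 0}
    - {"jaw": 0.35,"dx": 0.08,"dy": 0,"dz": 0,"ax": 0,"ay": 0,"az": 0}
    - {"jaw": 0.35,"dx": 0.05,"dy": 0,"dz": 0,"ax": 0,"ay": 0,"az": 0}
    - {"jaw": 0.35,"dx": 0,"dy": 0,"dz": 0,"ax": 0,"ay": 0,"az": 0}
    - {"jaw": 0.35,"dx": 0,"dy": 0,"dz": 0,"ax": 0,"ay": 0,"az": 0}

```text
clock: 34.5
position: [0.4599, -0.3322, 0.0703]
tcp_rot: [0.777, 1.556, -0.817]
contact_force: [0.2, -0.6, -0.3]
finger_gap: 0.0299
```

```bash
python3 st.py B .027; python3 -c "
from h import *
p,d=cams.camera('wrist'); save('w17.png',p)"
```

```text
t 34.5 pos [ 0.4599 -0.3322  0.0703] gap 0.0299 F [ 0.2 -0.6 -0.3] q [-8.560e-01  3.500e-02 -3.040e-01  1.217e+00  1.000e-03  7.380e-01]
axes x,y,z: [[0.01, -0.011, -1.0], [1.0, -0.024, 0.01], [-0.024, -1.0, 0.011]]
world d [-0.0083 -0.0027 -0.0433] tool shift units now [ 0.173  -0.0348  0.0098] min rows 0.9
turn units [ 0.0046  0.0017 -0.0017] deg 1.85 min rows 0.2
shift units after turn [ 0.1732 -0.0327  0.0126]
```

View pics/w17.png

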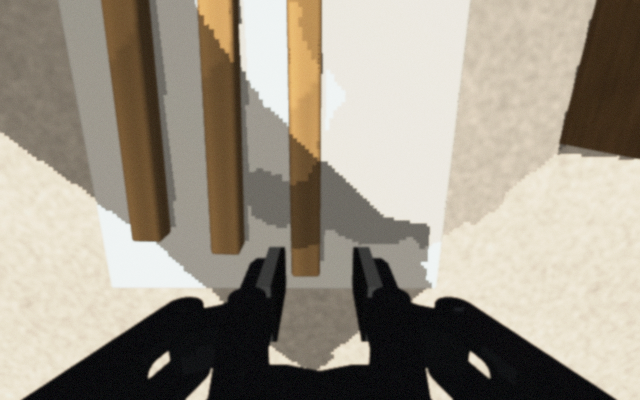

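The wrist view shows staff B's end at (305,272), slightly left of the jaw centre at (320). That matches the computed 8 mm shift.

carry_out:
  targets:
    - {"jaw": 0.35,"dx": 0,"dy": -0.036,"dz": 0.012,"ax": 0.002,"ay": 0.002,"az": -0.0015}
    - {"jaw": 0.35,"dx": 0.05,"dy": 0,"dz": 0,"ax": 0,"ay": 0,"az": 0}
    - {"jaw": 0.35,"dx": 0.05,"dy": 0,"dz": 0,"ax": 0,"ay": 0,"az": 0}
    - {"jaw": 0.35,"dx": 0.03,"dy": 0,"dz": 0,"ax": 0,"ay": 0,"az": 0}
    - {"jaw": 0.35,"dx": 0.015,"dy": 0,"dz": 0,"ax": 0,"ay": 0,"az": 0}
    - {"jaw": 0.35,"dx": 0,"dy": 0,"dz": 0,"ax": 0,"ay": 0,"az": 0}
    - {"jaw": 0.35,"dx": 0,"dy": 0,"dz": 0,"ax": 0,"ay": 0,"az": 0}

```text
clock: 35.25
position: [0.4507, -0.3364, 0.0329]
tcp_rot: [2.063, 1.568, 0.454]
contact_force: [0.0, 0.2, 0.3]
finger_gap: 0.0297
```

```bash
python3 st.py B .026
```

```text
t 35.25 pos [ 0.4507 -0.3364  0.0329] gap 0.0297 F [0.  0.2 0.3] q [-0.875  0.07  -0.338  1.162  0.002  0.734]
axes x,y,z: [[0.002, 0.001, -1.0], [0.999, -0.038, 0.002], [-0.038, -0.999, -0.001]]
world d [ 0.0009  0.0015 -0.0069] tool shift units now [ 0.0276  0.0032 -0.006 ] min rows 0.1
turn units [ 0.0023 -0.0002 -0.0003] deg 0.84 min rows 0.1
shift units after turn [ 0.0276  0.0032 -0.0061]
```

carry_out:
  grip_force: 60
  targets:
    - {"jaw": 0.35,"dx": 0.014,"dy": 0.009,"dz": -0.004,"ax": 0,"ay": 0,"az": 0}
    - {"jaw": 0.35,"dx": 0.012,"dy": 0,"dz": 0,"ax": 0,"ay": 0,"az": 0}
    - {"jaw": 0.35,"dx": 0,"dy": 0,"dz": 0,"ax": 0,"ay": 0,"az": 0}
    - {"jaw": 0,"dx": 0,"dy": 0,"dz": 0,"ax": 0,"ay": 0,"az": 0}
    - {"jaw": 0,"dx": 0,"dy": 0,"dz": 0,"ax": 0,"ay": 0,"az": 0}
    - {"jaw": 0,"dx": 0,"dy": 0,"dz": 0,"ax": 0,"ay": 0,"az": 0}
    - {"jaw": 0,"dx": 0,"dy": 0,"dz": 0,"ax": 0,"ay": 0,"az": 0}

```text
clock: 35.95
position: [0.454, -0.3359, 0.0272]
tcp_rot: [1.445, 1.567, -0.163]
contact_force: [-0.0, 0.9, -0.1]
finger_gap: 0.0144
```

carry_out:
  targets:
    - {"jaw": 0,"dx": -0.06,"dy": 0,"dz": 0,"ax": 0,"ay": 0,"az": 0}
    - {"jaw": 0,"dx": -0.12,"dy": 0,"dz": 0,"ax": 0,"ay": 0,"az": 0}
    - {"jaw": 0,"dx": -0.18,"dy": 0,"dz": 0,"ax": 0,"ay": 0,"az": 0}
    - {"jaw": 0,"dx": -0.18,"dy": 0,"dz": 0,"ax": 0,"ay": 0,"az": 0}
    - {"jaw": 0,"dx": -0.18,"dy": 0,"dz": 0,"ax": 0,"ay": 0,"az": 0}
    - {"jaw": 0,"dx": -0.18,"dy": 0,"dz": 0,"ax": 0,"ay": 0,"az": 0}
    - {"jaw": 0,"dx": 0,"dy": 0,"dz": 0,"ax": 0,"ay": 0,"az": 0}

```text
clock: 36.65
position: [0.4514, -0.3339, 0.2658]
tcp_rot: [1.601, 1.568, -0.007]
contact_force: [0.7, 0.4, -0.6]
finger_gap: 0.014
```

Run:
```python
from h import *
plan([.58,.2,.3],down(np.radians(10)+np.pi/2))
```

```text
t 36.65 pos [ 0.4514 -0.3339  0.2658] gap 0.014 F [ 0.7  0.4 -0.6] q [-0.871 -0.013  0.005  1.587  0.002  0.737]
axes x,y,z: [[0.003, -0.0, -1.0], [0.999, -0.038, 0.003], [-0.038, -0.999, -0.0]]
world d [0.1286 0.5339 0.0342] tool shift units now [-0.1354  0.4343 -2.1534] min rows 11.0
turn units [-0.2838  0.0004 -0.0004] deg 102.15 min rows 11.9
shift units after turn [-0.1369  2.0138  0.8774]
```

carry_out:
  targets:
    - {"jaw": 0,"dx": -0.05,"dy": 0.03,"dz": -0.08,"ax": 0,"ay": 0,"az": 0}
    - {"jaw": 0,"dx": -0.05,"dy": 0.04,"dz": -0.15,"ax": 0,"ay": 0,"az": 0}
    - {"jaw": 0,"dx": -0.03,"dy": 0.06,"dz": -0.18,"ax": 0,"ay": 0,"az": 0}
    - {"jaw": 0,"dx": -0.02,"dy": 0.06,"dz": -0.18,"ax": 0,"ay": 0,"az": 0}
    - {"jaw": 0,"dx": -0.02,"dy": 0.06,"dz": -0.18,"ax": 0,"ay": 0,"az": 0}
    - {"jaw": 0,"dx": -0.02,"dy": 0.06,"dz": -0.18,"ax": 0,"ay": 0,"az": 0}
    - {"jaw": 0,"dx": -0.02,"dy": 0.06,"dz": -0.18,"ax": 0,"ay": 0,"az": 0}
    - {"jaw": 0,"dx": -0.02,"dy": 0.06,"dz": -0.18,"ax": 0,"ay": 0,"az": 0}
    - {"jaw": 0,"dx": -0.02,"dy": 0.06,"dz": -0.18,"ax": 0,"ay": 0,"az": 0}
    - {"jaw": 0,"dx": -0.02,"dy": 0.06,"dz": -0.18,"ax": 0,"ay": 0,"az": 0}
    - {"jaw": 0,"dx": 0,"dy": 0.06,"dz": -0.18,"ax": 0,"ay": 0,"az": 0}
    - {"jaw": 0,"dx": 0,"dy": 0.06,"dz": -0.18,"ax": 0,"ay": 0,"az": 0}

```text
clock: 37.85
position: [0.6419, 0.1809, 0.3475]
tcp_rot: [1.219, 1.554, -0.399]
contact_force: [1.2, -1.5, 0.2]
finger_gap: 0.0142
```

carry_out:
  targets:
    - {"jaw": 0,"dx": 0,"dy": 0,"dz": 0,"ax": -0.0235,"ay": 0,"az": 0}
    - {"jaw": 0,"dx": 0,"dy": 0,"dz": 0,"ax": -0.0235,"ay": 0,"az": 0}
    - {"jaw": 0,"dx": 0,"dy": 0,"dz": 0,"ax": -0.0235,"ay": 0,"az": 0}
    - {"jaw": 0,"dx": 0,"dy": 0,"dz": 0,"ax": -0.0235,"ay": 0,"az": 0}
    - {"jaw": 0,"dx": 0,"dy": 0,"dz": 0,"ax": -0.0235,"ay": 0,"az": 0}
    - {"jaw": 0,"dx": 0,"dy": 0,"dz": 0,"ax": -0.0235,"ay": 0,"az": 0}
    - {"jaw": 0,"dx": 0,"dy": 0,"dz": 0,"ax": -0.0235,"ay": 0,"az": 0}
    - {"jaw": 0,"dx": 0,"dy": 0,"dz": 0,"ax": -0.0235,"ay": 0,"az": 0}
    - {"jaw": 0,"dx": 0,"dy": 0,"dz": 0,"ax": -0.0235,"ay": 0,"az": 0}
    - {"jaw": 0,"dx": 0,"dy": 0,"dz": 0,"ax": -0.0235,"ay": 0,"az": 0}
    - {"jaw": 0,"dx": 0,"dy": 0,"dz": 0,"ax": -0.0235,"ay": 0,"az": 0}
    - {"jaw": 0,"dx": 0,"dy": 0,"dz": 0,"ax": -0.0235,"ay": 0,"az": 0}

```text
clock: 39.05
position: [0.6392, 0.1893, 0.3507]
tcp_rot: [-0.578, 1.557, -0.393]
contact_force: [-0.0, 0.4, -0.4]
finger_gap: 0.0144
```

Run:
```python
from h import *
plan([.66,.22,.31],down(np.radians(10)+np.pi/2)); cup(.14,lat=.018)
p,d=cams.camera('top'); save('t18.png',p[100:170,230:300],8)
p,d=cams.camera('side'); save('s18.png',p)
```

```text
t 39.05 pos [0.6392 0.1893 0.3507] gap 0.0144 F [-0.   0.4 -0.4] q [ 0.095  0.368  0.584  1.775 -0.007 -0.09 ]
axes x,y,z: [[0.013, -0.005, -1.0], [-0.184, 0.983, -0.008], [0.983, 0.184, 0.012]]
world d [ 0.0208  0.0307 -0.0407] tool shift units now [0.1631 0.1069 0.1024] min rows 1.1
turn units [0.0017 0.0019 0.0012] deg 1.0 min rows 0.1
shift units after turn [0.1627 0.1067 0.1033]
target [0.7525 0.273  0.2874]
t 39.05 pos [0.6392 0.1893 0.3507] gap 0.0144 F [-0.   0.4 -0.4] q [ 0.095  0.368  0.584  1.775 -0.007 -0.09 ]
axes x,y,z: [[0.013, -0.005, -1.0], [-0.184, 0.983, -0.008], [0.983, 0.184, 0.012]]
world d [ 0.1133  0.0838 -0.0633] tool shift units now [0.2572 0.248  0.5039] min rows 3.1
turn units [ 0.0021 -0.1703  0.0002] deg 61.33 min rows 7.1
shift units after turn [0.5641 0.2513 0.0132]
```

View pics/s18.png

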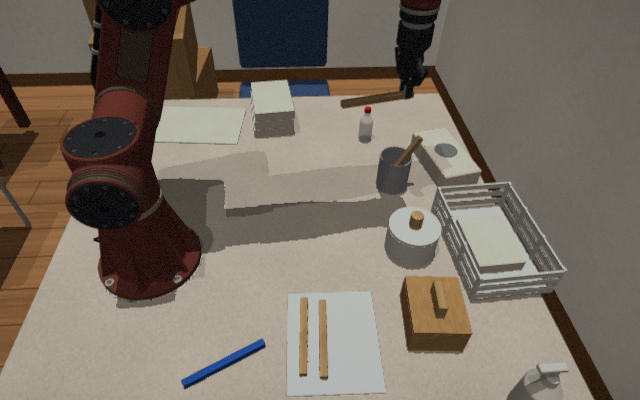

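```bash
cat >> h.py <<'E'
def incup(zhi=.2,n='top'):
    p,d=cams.camera(n); C=cal(n); X=cloud(C,d); H=cv2.cvtColor(p,cv2.COLOR_RGB2HSV)
    m=(H[...,0]>5)&(H[...,0]<28)&(H[...,1]>70)&(X[...,2]>.09)&(X[...,2]<zhi)&(np.hypot(X[...,0]-CUP[0],X[...,1]-CUP[1])<.12)
    k,l,st,ce=cv2.connectedComponentsWithStats(m.astype(np.uint8))
    for i in range(1,k):
        P=X[l==i]
        if len(P)<15: continue
        f=cv2.fitLine(P.astype(np.float32),cv2.DIST_HUBER,0,.01,.01).ravel(); u,mu=f[:3]*np.sign(f[2]),f[3:]
        print(n,ce[i].round(0),len(P),'dir',u.round(2),'at z=.11',(mu+u*(.11-mu[2])/u[2]).round(3),'top',P[P[:,2].argmax()].round(3),'lean',np.degrees(np.arccos(u[2])).round(0), 'lat',np.round((-(mu[0]-CUP[0])*np.sin(np.radians(10))+(mu[1]-CUP[1])*np.cos(np.radians(10))),3))
E
python3 - <<'E'
from h import *
incup(); incup(n='side')
E
```

```text
side [410. 149.] 228 dir [0.52 0.09 0.85] at z=.11 [0.69  0.241 0.11 ] top [0.718 0.249 0.169] lean 32.0 lat -0.003
```

carry_out:
  targets:
    - {"jaw": 0,"dx": 0,"dy": 0.03,"dz": 0.06,"ax": 0,"ay": -0.0235,"az": 0}
    - {"jaw": 0,"dx": 0,"dy": 0.03,"dz": 0.06,"ax": 0,"ay": -0.0235,"az": 0}
    - {"jaw": 0,"dx": 0.02,"dy": 0.03,"dz": 0.05,"ax": 0,"ay": -0.0235,"az": 0}
    - {"jaw": 0,"dx": 0.03,"dy": 0.03,"dz": 0.04,"ax": 0,"ay": -0.0235,"az": 0}
    - {"jaw": 0,"dx": 0.05,"dy": 0.03,"dz": 0.03,"ax": 0,"ay": -0.0235,"az": 0}
    - {"jaw": 0,"dx": 0.05,"dy": 0.03,"dz": 0.02,"ax": 0,"ay": -0.0235,"az": 0}
    - {"jaw": 0,"dx": 0.05,"dy": 0.03,"dz": 0,"ax": 0,"ay": -0.0235,"az": 0}
    - {"jaw": 0,"dx": 0.05,"dy": 0.03,"dz": 0,"ax": 0,"ay": -0.006,"az": 0}
    - {"jaw": 0,"dx": 0,"dy": 0,"dz": 0,"ax": 0,"ay": 0,"az": 0}
    - {"jaw": 0,"dx": 0,"dy": 0,"dz": 0,"ax": 0,"ay": 0,"az": 0}

```text
clock: 40.25
position: [0.727, 0.2638, 0.311]
tcp_rot: [0.021, 0.523, 0.155]
contact_force: [-0.1, 0.1, -0.3]
finger_gap: 0.014
```

Run:
```python
from h import *
cup(.14,lat=.018)
```

```text
target [0.7525 0.273  0.2874]
t 40.25 pos [0.727  0.2638 0.311 ] gap 0.014 F [-0.1  0.1 -0.3] q [ 0.191 -0.459 -0.679  0.303 -0.031  0.039]
axes x,y,z: [[0.856, 0.134, -0.5], [-0.144, 0.989, 0.018], [0.497, 0.057, 0.866]]
world d [ 0.0255  0.0092 -0.0236] tool shift units now [ 0.1393  0.02   -0.029 ] min rows 0.7
turn units [-0.0048 -0.0055  0.0027] deg 2.81 min rows 0.3
shift units after turn [ 0.1386  0.0186 -0.0332]
```

carry_out:
  targets:
    - {"jaw": 0,"dx": 0.07,"dy": 0.01,"dz": -0.015,"ax": -0.005,"ay": -0.0055,"az": 0.003}
    - {"jaw": 0,"dx": 0.06,"dy": 0.01,"dz": -0.015,"ax": 0,"ay": 0,"az": 0}
    - {"jaw": 0,"dx": 0,"dy": 0,"dz": 0,"ax": 0,"ay": 0,"az": 0}
    - {"jaw": 0,"dx": 0,"dy": 0,"dz": 0,"ax": 0,"ay": 0,"az": 0}

```text
clock: 40.65
position: [0.7545, 0.2721, 0.2988]
tcp_rot: [0.005, 0.482, 0.176]
contact_force: [0.6, 0.0, 0.2]
finger_gap: 0.0144
```

```bash
cat > chk.py <<'E'
from h import *
import sys
zb,lat=float(sys.argv[1]),float(sys.argv[2]); cup(zb,lat)
p,q,_=pose(); M=q.as_matrix(); C=cal('side')
P=p+.013*M[:,0]-.16*M[:,2]; print('bottom',P.round(3),'crop px',(proj(C,P)-[330,80])*4)
p,d=cams.camera('side'); save(sys.argv[3],p[80:220,330:470],4)
E
python3 chk.py .14 .018 s19.png
```

```text
target [0.7525 0.273  0.2874]
t 40.65 pos [0.7545 0.2721 0.2988] gap 0.0144 F [0.6 0.  0.2] q [ 0.188 -0.373 -0.665  0.19  -0.01   0.01 ]
axes x,y,z: [[0.872, 0.155, -0.464], [-0.173, 0.985, 0.004], [0.458, 0.077, 0.886]]
world d [-0.002   0.0009 -0.0114] tool shift units now [ 0.0147  0.0048 -0.0437] min rows 0.2
turn units [-0.0007  0.001  -0.0002] deg 0.43 min rows 0.1
shift units after turn [ 0.015   0.005  -0.0436]
bottom [0.693 0.262 0.151] crop px [307.91301215 234.76176601]
```

View pics/s19.png

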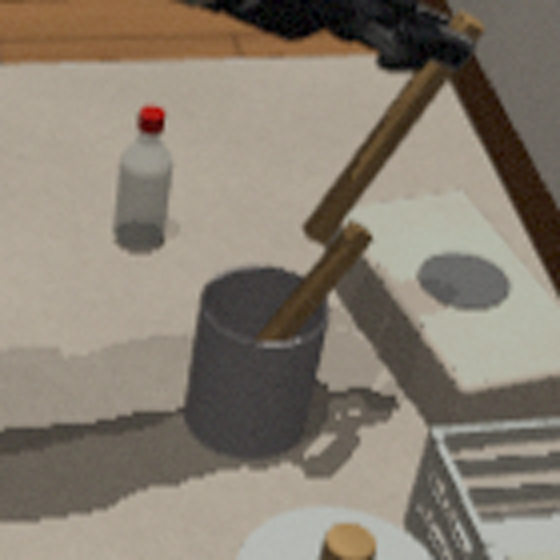

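```bash
sed -i 's/\.013\*M/.020*M/' h.py chk.py; python3 chk.py .13 .018 s20.png
```

```text
target [0.7411 0.271  0.2807]
t 40.7 pos [0.7545 0.2721 0.2993] gap 0.0143 F [0.1 0.5 0.5] q [ 0.188 -0.374 -0.666  0.19  -0.01   0.01 ]
axes x,y,z: [[0.873, 0.155, -0.463], [-0.173, 0.985, 0.004], [0.457, 0.076, 0.886]]
world d [-0.0134 -0.001  -0.0186] tool shift units now [-0.0129  0.0048 -0.0908] min rows 0.5
turn units [-0.0006  0.0011 -0.0002] deg 0.47 min rows 0.1
shift units after turn [-0.0122  0.0052 -0.0909]
bottom [0.699 0.263 0.148] crop px [315.73249862 236.76321777]
```

carry_out:
  targets:
    - {"jaw": 0,"dx": -0.014,"dy": 0.005,"dz": -0.03,"ax": 0,"ay": 0.001,"az": 0}
    - {"jaw": 0,"dx": 0,"dy": 0,"dz": -0.06,"ax": 0,"ay": 0,"az": 0}
    - {"jaw": 0,"dx": 0,"dy": 0,"dz": -0.06,"ax": 0,"ay": 0,"az": 0}
    - {"jaw": 0,"dx": 0,"dy": 0,"dz": -0.06,"ax": 0,"ay": 0,"az": 0}
    - {"jaw": 0,"dx": 0,"dy": 0,"dz": -0.04,"ax": 0,"ay": 0,"az": 0}
    - {"jaw": 0,"dx": 0,"dy": 0,"dz": 0,"ax": 0,"ay": 0,"az": 0}
    - {"jaw": 0,"dx": 0,"dy": 0,"dz": 0,"ax": 0,"ay": 0,"az": 0}

```text
clock: 41.45
position: [0.7199, 0.2681, 0.2496]
tcp_rot: [0.006, 0.484, 0.176]
contact_force: [0.1, 0.5, 0.2]
finger_gap: 0.0143
```

```bash
python3 chk.py .05 .018 s21.png
```

```text
target [0.6992 0.2636 0.2007]
t 41.45 pos [0.7199 0.2681 0.2496] gap 0.0143 F [0.1 0.5 0.2] q [ 0.192 -0.452 -0.815  0.12  -0.014  0.013]
axes x,y,z: [[0.872, 0.155, -0.465], [-0.173, 0.985, 0.005], [0.459, 0.076, 0.885]]
world d [-0.0206 -0.0045 -0.0489] tool shift units now [ 0.0164 -0.0043 -0.2124] min rows 1.1
turn units [-0.0008  0.0008 -0.0002] deg 0.42 min rows 0.0
shift units after turn [ 0.0174 -0.0032 -0.2123]
bottom [0.664 0.259 0.099] crop px [257.75625471 297.28182689]
```

View pics/s21.png

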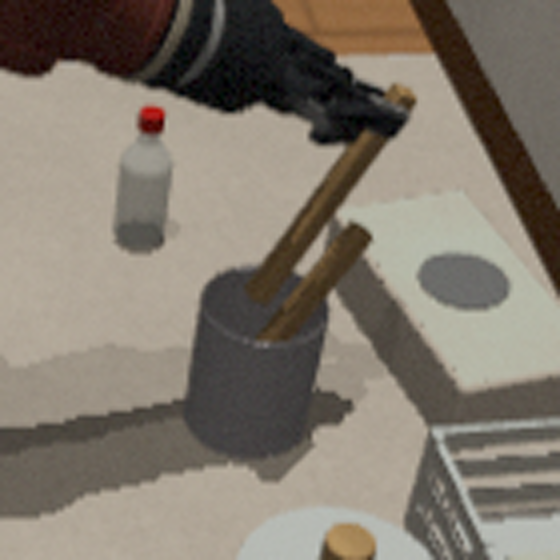

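carry_out:
  targets:
    - {"jaw": 0,"dx": 0.01,"dy": 0,"dz": -0.05,"ax": 0,"ay": 0,"az": 0}
    - {"jaw": 0,"dx": 0.006,"dy": 0,"dz": -0.06,"ax": 0,"ay": 0,"az": 0}
    - {"jaw": 0,"dx": 0,"dy": 0,"dz": -0.05,"ax": 0,"ay": 0,"az": 0}
    - {"jaw": 0,"dx": 0,"dy": 0,"dz": -0.02,"ax": 0,"ay": 0,"az": 0}
    - {"jaw": 0,"dx": 0,"dy": 0,"dz": 0,"ax": 0,"ay": 0,"az": 0}
    - {"jaw": 0,"dx": 0,"dy": 0,"dz": 0,"ax": 0,"ay": 0,"az": 0}

```text
clock: 42.1
position: [0.7014, 0.265, 0.2044]
tcp_rot: [0.006, 0.484, 0.176]
contact_force: [0.3, -0.7, -1.3]
finger_gap: 0.0142
```

```bash
python3 chk.py .05 .018 s22.png
```

```text
target [0.6992 0.2636 0.2007]
t 42.1 pos [0.7014 0.265  0.2044] gap 0.0142 F [ 0.3 -0.7 -1.3] q [ 0.193 -0.465 -0.911  0.038 -0.015  0.014]
axes x,y,z: [[0.872, 0.155, -0.465], [-0.173, 0.985, 0.005], [0.459, 0.076, 0.885]]
world d [-0.0022 -0.0014 -0.0037] tool shift units now [-0.0016 -0.004  -0.0177] min rows 0.1
turn units [-0.0008  0.0008 -0.0002] deg 0.42 min rows 0.0
shift units after turn [-0.0015 -0.0039 -0.0177]
bottom [0.645 0.256 0.053] crop px [225.20652996 348.84508174]
```

View pics/s22.png

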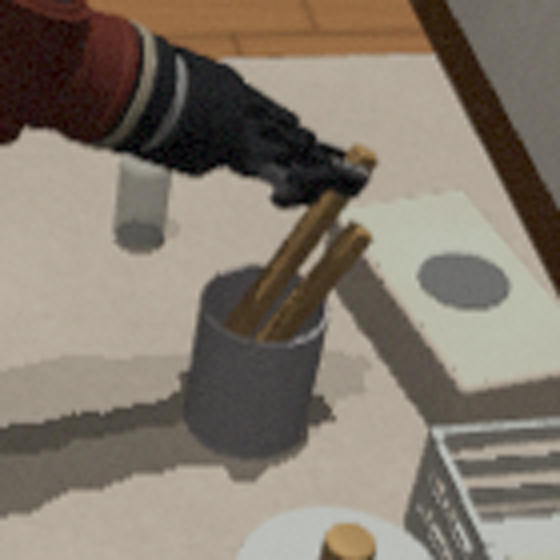

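carry_out:
  targets:
    - {"jaw": 0.3,"dx": 0,"dy": 0,"dz": 0,"ax": 0,"ay": 0,"az": 0}
    - {"jaw": 0.3,"dx": 0,"dy": 0,"dz": 0,"ax": 0,"ay": 0,"az": 0}
    - {"jaw": 0.3,"dx": 0,"dy": 0,"dz": 0,"ax": 0,"ay": 0,"az": 0}
    - {"jaw": 0.3,"dx": -0.08,"dy": 0,"dz": 0.04,"ax": 0,"ay": 0,"az": 0}
    - {"jaw": 0.3,"dx": -0.1,"dy": 0,"dz": 0.1,"ax": 0,"ay": 0.01,"az": 0}
    - {"jaw": 0.3,"dx": -0.1,"dy": 0,"dz": 0.1,"ax": 0,"ay": 0.02,"az": 0}

```text
clock: 42.75
position: [0.6673, 0.2585, 0.2751]
tcp_rot: [0.006, 0.674, 0.177]
contact_force: [2.2, 0.7, 1.0]
finger_gap: 0.0256
```

Run:
```python
from h import *
plan([.5,.15,.28],down(np.radians(10)+np.pi/2))
p,d=cams.camera('side'); save('s23.png',p[60:260,300:500],3)
incup(n='side')
```

```text
t 42.75 pos [0.6673 0.2585 0.2751] gap 0.0256 F [2.2 0.7 1. ] q [ 0.192 -0.552 -0.714  0.511 -0.012  0.016]
axes x,y,z: [[0.769, 0.138, -0.624], [-0.172, 0.985, 0.005], [0.615, 0.104, 0.782]]
world d [-0.1673 -0.1085  0.0049] tool shift units now [-0.5867 -0.3121 -0.4416] min rows 4.0
turn units [-0.0005  0.1428 -0.0006] deg 51.4 min rows 6.0
shift units after turn [-0.0194 -0.3113 -0.7344]
side [409. 147.] 389 dir [0.48 0.1  0.87] at z=.11 [0.685 0.245 0.11 ] top [0.709 0.264 0.175] lean 29.0 lat 0.002
```

View pics/s23.png

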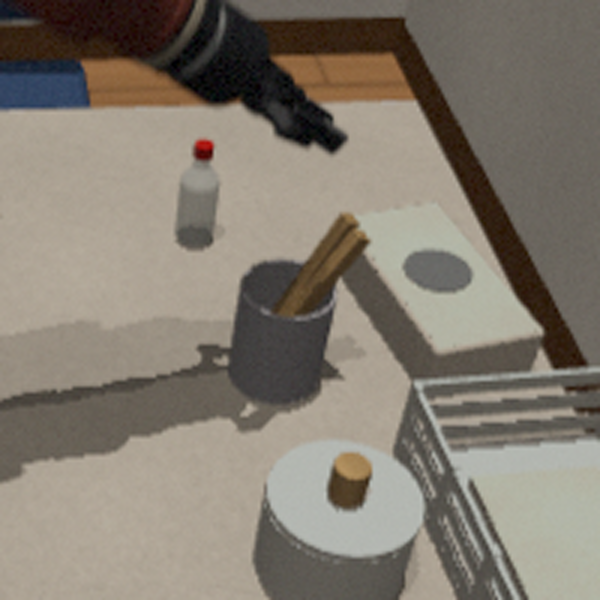

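A and B stand in the cup. Same routine for C.

carry_out:
  targets:
    - {"jaw": 0.4,"dx": -0.05,"dy": 0,"dz": 0,"ax": 0,"ay": 0.022,"az": 0}
    - {"jaw": 0.4,"dx": -0.05,"dy": 0,"dz": -0.02,"ax": 0,"ay": 0.0235,"az": 0}
    - {"jaw": 0.4,"dx": -0.04,"dy": 0,"dz": -0.04,"ax": 0,"ay": 0.0235,"az": 0}
    - {"jaw": 0.4,"dx": -0.03,"dy": 0,"dz": -0.06,"ax": 0,"ay": 0.0235,"az": 0}
    - {"jaw": 0.4,"dx": 0,"dy": 0,"dz": -0.06,"ax": 0,"ay": 0.0235,"az": 0}
    - {"jaw": 0.4,"dx": 0,"dy": 0,"dz": -0.06,"ax": 0,"ay": 0.0235,"az": 0}
    - {"jaw": 0.4,"dx": 0,"dy": -0.1,"dz": -0.05,"ax": 0,"ay": 0,"az": 0}
    - {"jaw": 0.4,"dx": 0,"dy": -0.18,"dz": -0.04,"ax": 0,"ay": 0,"az": 0}
    - {"jaw": 0.4,"dx": 0,"dy": -0.18,"dz": -0.04,"ax": 0,"ay": 0,"az": 0}
    - {"jaw": 0.4,"dx": 0,"dy": -0.18,"dz": -0.04,"ax": 0,"ay": 0,"az": 0}
    - {"jaw": 0.4,"dx": 0,"dy": -0.18,"dz": -0.04,"ax": 0,"ay": 0,"az": 0}
    - {"jaw": 0.4,"dx": 0,"dy": -0.18,"dz": -0.04,"ax": 0,"ay": 0,"az": 0}

```text
clock: 44.05
position: [0.5724, -0.0168, 0.2695]
tcp_rot: [1.474, 1.564, 1.656]
contact_force: [1.4, -0.6, -1.1]
finger_gap: 0.0345
```

carry_out:
  targets:
    - {"jaw": 0.4,"dx": 0,"dy": 0,"dz": 0,"ax": 0.0235,"ay": 0,"az": 0}
    - {"jaw": 0.4,"dx": 0,"dy": 0,"dz": 0,"ax": 0.0235,"ay": 0,"az": 0}
    - {"jaw": 0.4,"dx": 0,"dy": 0,"dz": 0,"ax": 0.0235,"ay": 0,"az": 0}
    - {"jaw": 0.4,"dx": 0,"dy": 0,"dz": 0,"ax": 0.0235,"ay": 0,"az": 0}
    - {"jaw": 0.4,"dx": 0,"dy": 0,"dz": 0,"ax": 0.0235,"ay": 0,"az": 0}
    - {"jaw": 0.4,"dx": 0,"dy": 0,"dz": 0,"ax": 0.0235,"ay": 0,"az": 0}
    - {"jaw": 0.4,"dx": 0,"dy": 0,"dz": 0,"ax": 0.0235,"ay": 0,"az": 0}
    - {"jaw": 0.4,"dx": 0,"dy": 0,"dz": 0,"ax": 0.0235,"ay": 0,"az": 0}
    - {"jaw": 0.4,"dx": 0,"dy": 0,"dz": 0,"ax": 0.0235,"ay": 0,"az": 0}
    - {"jaw": 0.4,"dx": 0,"dy": 0,"dz": 0,"ax": 0.0235,"ay": 0,"az": 0}
    - {"jaw": 0.4,"dx": 0,"dy": 0,"dz": 0,"ax": 0.0235,"ay": 0,"az": 0}
    - {"jaw": 0.4,"dx": 0,"dy": 0,"dz": 0,"ax": 0.0235,"ay": 0,"az": 0}

```text
clock: 45.25
position: [0.5805, -0.028, 0.2699]
tcp_rot: [1.615, 1.554, -0.008]
contact_force: [0.0, -0.9, -0.5]
finger_gap: 0.0341
```

```bash
python3 st.py C .12
```

```text
t 45.25 pos [ 0.5805 -0.028   0.2699] gap 0.0341 F [ 0.  -0.9 -0.5] q [-0.275  0.03   0.056  1.58   0.004  1.347]
axes x,y,z: [[0.017, -0.0, -1.0], [0.999, -0.051, 0.017], [-0.051, -0.999, -0.001]]
world d [-0.1694 -0.2919 -0.1499] tool shift units now [ 0.5881 -0.6266  1.2015] min rows 7.4
turn units [ 0.0001 -0.0001 -0.0027] deg 0.97 min rows 0.1
shift units after turn [ 0.5995 -0.6155  1.2016]
```

carry_out:
  targets:
    - {"jaw": 0.35,"dx": 0,"dy": -0.03,"dz": 0.06,"ax": 0,"ay": 0,"az": -0.003}
    - {"jaw": 0.35,"dx": 0,"dy": -0.075,"dz": 0.15,"ax": 0,"ay": 0,"az": 0}
    - {"jaw": 0.35,"dx": 0,"dy": -0.075,"dz": 0.15,"ax": 0,"ay": 0,"az": 0}
    - {"jaw": 0.35,"dx": 0.02,"dy": -0.075,"dz": 0.15,"ax": 0,"ay": 0,"az": 0}
    - {"jaw": 0.35,"dx": 0.04,"dy": -0.075,"dz": 0.15,"ax": 0,"ay": 0,"az": 0}
    - {"jaw": 0.35,"dx": 0.08,"dy": -0.075,"dz": 0.15,"ax": 0,"ay": 0,"az": 0}
    - {"jaw": 0.35,"dx": 0.08,"dy": -0.075,"dz": 0.15,"ax": 0,"ay": 0,"az": 0}
    - {"jaw": 0.35,"dx": 0.08,"dy": -0.075,"dz": 0.14,"ax": 0,"ay": 0,"az": 0}
    - {"jaw": 0.35,"dx": 0.08,"dy": -0.05,"dz": 0.08,"ax": 0,"ay": 0,"az": 0}
    - {"jaw": 0.35,"dx": 0.08,"dy": 0,"dz": 0,"ax": 0,"ay": 0,"az": 0}
    - {"jaw": 0.35,"dx": 0,"dy": 0,"dz": 0,"ax": 0,"ay": 0,"az": 0}
    - {"jaw": 0.35,"dx": 0,"dy": 0,"dz": 0,"ax": 0,"ay": 0,"az": 0}

```text
clock: 46.45
position: [0.4085, -0.3376, 0.1531]
tcp_rot: [0.286, 1.563, -1.3]
contact_force: [0.3, 0.6, 0.3]
finger_gap: 0.0296
```

```bash
python3 st.py C .05
```

```text
t 46.45 pos [ 0.4085 -0.3376  0.1531] gap 0.0296 F [0.3 0.6 0.3] q [-0.936 -0.115 -0.297  1.381 -0.003  0.65 ]
axes x,y,z: [[0.002, -0.007, -1.0], [1.0, -0.015, 0.002], [-0.015, -1.0, 0.007]]
world d [ 0.0026  0.0177 -0.1031] tool shift units now [ 0.4118  0.0086 -0.0739] min rows 2.1
turn units [ 0.0059  0.0012 -0.0004] deg 2.18 min rows 0.3
shift units after turn [ 0.4123  0.0068 -0.0712]
```

carry_out:
  targets:
    - {"jaw": 0.35,"dx": 0.04,"dy": 0,"dz": -0.07,"ax": 0.007,"ay": 0.001,"az": -0.0005}
    - {"jaw": 0.35,"dx": 0.1,"dy": 0,"dz": 0,"ax": 0,"ay": 0,"az": 0}
    - {"jaw": 0.35,"dx": 0.1,"dy": 0,"dz": 0,"ax": 0,"ay": 0,"az": 0}
    - {"jaw": 0.35,"dx": 0.08,"dy": 0,"dz": 0,"ax": 0,"ay": 0,"az": 0}
    - {"jaw": 0.35,"dx": 0.05,"dy": 0,"dz": 0,"ax": 0,"ay": 0,"az": 0}
    - {"jaw": 0.35,"dx": 0,"dy": 0,"dz": 0,"ax": 0,"ay": 0,"az": 0}
    - {"jaw": 0.35,"dx": 0,"dy": 0,"dz": 0,"ax": 0,"ay": 0,"az": 0}

```text
clock: 47.15
position: [0.414, -0.3227, 0.0679]
tcp_rot: [0.579, 1.557, -1.038]
contact_force: [1.7, -0.6, 0.4]
finger_gap: 0.0299
```

```bash
python3 st.py C .027
```

```text
t 47.15 pos [ 0.414  -0.3227  0.0679] gap 0.0299 F [ 1.7 -0.6  0.4] q [-0.911 -0.092 -0.432  1.217 -0.002  0.706]
axes x,y,z: [[0.007, -0.012, -1.0], [0.999, -0.046, 0.007], [-0.046, -0.999, 0.011]]
world d [-0.0029  0.0028 -0.0409] tool shift units now [ 0.1634 -0.0132 -0.0127] min rows 0.8
turn units [ 0.001   0.0018 -0.0012] deg 0.85 min rows 0.1
shift units after turn [ 0.1636 -0.0121 -0.0108]
```

carry_out:
  targets:
    - {"jaw": 0.35,"dx": 0,"dy": -0.015,"dz": -0.01,"ax": 0.001,"ay": 0.002,"az": -0.001}
    - {"jaw": 0.35,"dx": 0.05,"dy": 0,"dz": 0,"ax": 0,"ay": 0,"az": 0}
    - {"jaw": 0.35,"dx": 0.05,"dy": 0,"dz": 0,"ax": 0,"ay": 0,"az": 0}
    - {"jaw": 0.35,"dx": 0.035,"dy": 0,"dz": 0,"ax": 0,"ay": 0,"az": 0}
    - {"jaw": 0.35,"dx": 0.02,"dy": 0,"dz": 0,"ax": 0,"ay": 0,"az": 0}
    - {"jaw": 0.35,"dx": 0,"dy": 0,"dz": 0,"ax": 0,"ay": 0,"az": 0}
    - {"jaw": 0.35,"dx": 0,"dy": 0,"dz": 0,"ax": 0,"ay": 0,"az": 0}

```text
clock: 47.85
position: [0.4111, -0.321, 0.0282]
tcp_rot: [1.612, 1.568, -0.011]
contact_force: [0.1, -0.7, -0.1]
finger_gap: 0.0299
```

```bash
python3 st.py C .026;  python3 -c "
from h import *
p,d=cams.camera('wrist'); save('w24.png',p)"
```

```text
t 47.85 pos [ 0.4111 -0.321   0.0282] gap 0.0299 F [ 0.1 -0.7 -0.1] q [-0.915 -0.051 -0.469  1.151  0.002  0.708]
axes x,y,z: [[0.003, -0.0, -1.0], [0.999, -0.052, 0.003], [-0.052, -0.999, -0.0]]
world d [ 0.0001  0.0011 -0.0022] tool shift units now [ 0.0089  0.0001 -0.0045] min rows 0.0
turn units [ 0.     -0.     -0.0004] deg 0.15 min rows 0.0
shift units after turn [ 0.0089  0.0001 -0.0045]
```

View pics/w24.png

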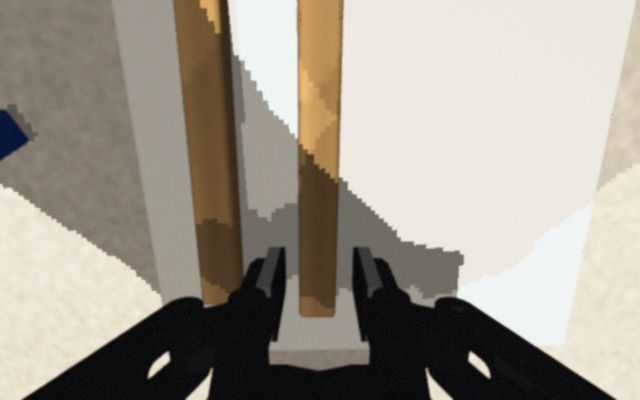

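Staff C (320,230) is centred between the jaws. I'll grip and lift it.

carry_out:
  grip_force: 60
  targets:
    - {"jaw": 0,"dx": 0.007,"dy": 0,"dz": 0,"ax": 0,"ay": 0,"az": 0}
    - {"jaw": 0,"dx": 0,"dy": 0,"dz": 0,"ax": 0,"ay": 0,"az": 0}
    - {"jaw": 0,"dx": 0,"dy": 0,"dz": 0,"ax": 0,"ay": 0,"az": 0}
    - {"jaw": 0,"dx": 0,"dy": 0,"dz": 0,"ax": 0,"ay": 0,"az": 0}
    - {"jaw": 0,"dx": -0.06,"dy": 0,"dz": 0,"ax": 0,"ay": 0,"az": 0}
    - {"jaw": 0,"dx": -0.12,"dy": 0,"dz": 0,"ax": 0,"ay": 0,"az": 0}
    - {"jaw": 0,"dx": -0.18,"dy": 0,"dz": 0,"ax": 0,"ay": 0,"az": 0}
    - {"jaw": 0,"dx": -0.18,"dy": 0,"dz": 0,"ax": 0,"ay": 0,"az": 0}
    - {"jaw": 0,"dx": -0.18,"dy": 0,"dz": 0,"ax": 0,"ay": 0,"az": 0}
    - {"jaw": 0,"dx": -0.18,"dy": 0,"dz": 0,"ax": 0,"ay": 0,"az": 0}
    - {"jaw": 0,"dx": -0.05,"dy": 0,"dz": 0,"ax": 0,"ay": 0,"az": 0}

```text
clock: 49.0
position: [0.4087, -0.3187, 0.2778]
tcp_rot: [1.835, 1.569, 0.212]
contact_force: [0.5, 0.8, -0.7]
finger_gap: 0.0145
```

Run:
```python
from h import *
plan([.64,.19,.35],down(np.radians(10)+np.pi/2))
```

```text
t 49.0 pos [ 0.4087 -0.3187  0.2778] gap 0.0145 F [ 0.5  0.8 -0.7] q [-0.916 -0.139 -0.093  1.616  0.002  0.707]
axes x,y,z: [[0.002, 0.0, -1.0], [0.999, -0.052, 0.002], [-0.052, -0.999, -0.001]]
world d [0.2313 0.5087 0.0722] tool shift units now [-0.2862  0.8188 -2.0802] min rows 11.3
turn units [-2.861e-01  2.000e-04 -3.000e-04] deg 102.98 min rows 12.0
shift units after turn [-0.289   1.8431  1.2646]
```

carry_out:
  targets:
    - {"jaw": 0,"dx": -0.05,"dy": 0.04,"dz": -0.08,"ax": 0,"ay": 0,"az": 0}
    - {"jaw": 0,"dx": -0.05,"dy": 0.06,"dz": -0.15,"ax": 0,"ay": 0,"az": 0}
    - {"jaw": 0,"dx": -0.03,"dy": 0.075,"dz": -0.17,"ax": 0,"ay": 0,"az": 0}
    - {"jaw": 0,"dx": -0.02,"dy": 0.075,"dz": -0.17,"ax": 0,"ay": 0,"az": 0}
    - {"jaw": 0,"dx": -0.02,"dy": 0.075,"dz": -0.17,"ax": 0,"ay": 0,"az": 0}
    - {"jaw": 0,"dx": -0.02,"dy": 0.075,"dz": -0.17,"ax": 0,"ay": 0,"az": 0}
    - {"jaw": 0,"dx": -0.02,"dy": 0.075,"dz": -0.17,"ax": 0,"ay": 0,"az": 0}
    - {"jaw": 0,"dx": -0.02,"dy": 0.075,"dz": -0.17,"ax": 0,"ay": 0,"az": 0}
    - {"jaw": 0,"dx": -0.02,"dy": 0.075,"dz": -0.17,"ax": 0,"ay": 0,"az": 0}
    - {"jaw": 0,"dx": -0.02,"dy": 0.075,"dz": -0.17,"ax": 0,"ay": 0,"az": 0}
    - {"jaw": 0,"dx": -0.02,"dy": 0.075,"dz": -0.17,"ax": 0,"ay": 0,"az": 0}
    - {"jaw": 0,"dx": 0,"dy": 0.075,"dz": -0.17,"ax": 0,"ay": 0,"az": 0}

```text
clock: 50.2
position: [0.6508, 0.1661, 0.3731]
tcp_rot: [1.177, 1.548, -0.456]
contact_force: [1.6, -0.8, 0.4]
finger_gap: 0.0142
```

carry_out:
  targets:
    - {"jaw": 0,"dx": 0,"dy": 0,"dz": 0,"ax": -0.0235,"ay": 0,"az": 0}
    - {"jaw": 0,"dx": 0,"dy": 0,"dz": 0,"ax": -0.0235,"ay": 0,"az": 0}
    - {"jaw": 0,"dx": 0,"dy": 0,"dz": 0,"ax": -0.0235,"ay": 0,"az": 0}
    - {"jaw": 0,"dx": 0,"dy": 0,"dz": 0,"ax": -0.0235,"ay": 0,"az": 0}
    - {"jaw": 0,"dx": 0,"dy": 0,"dz": 0,"ax": -0.0235,"ay": 0,"az": 0}
    - {"jaw": 0,"dx": 0,"dy": 0,"dz": 0,"ax": -0.0235,"ay": 0,"az": 0}
    - {"jaw": 0,"dx": 0,"dy": 0,"dz": 0,"ax": -0.0235,"ay": 0,"az": 0}
    - {"jaw": 0,"dx": 0,"dy": 0,"dz": 0,"ax": -0.0235,"ay": 0,"az": 0}
    - {"jaw": 0,"dx": 0,"dy": 0,"dz": 0,"ax": -0.0235,"ay": 0,"az": 0}
    - {"jaw": 0,"dx": 0,"dy": 0,"dz": 0,"ax": -0.0235,"ay": 0,"az": 0}
    - {"jaw": 0,"dx": 0,"dy": 0,"dz": 0,"ax": -0.0235,"ay": 0,"az": 0}
    - {"jaw": 0,"dx": 0,"dy": 0,"dz": 0,"ax": -0.0235,"ay": 0,"az": 0}

```text
clock: 51.4
position: [0.6476, 0.174, 0.3817]
tcp_rot: [-0.57, 1.549, -0.399]
contact_force: [0.8, 0.2, 0.3]
finger_gap: 0.0141
```

Run:
```python
from h import *
cup(.15,lat=-.023); incup(n='side')
```

```text
target [0.7587 0.2325 0.3007]
t 51.4 pos [0.6476 0.174  0.3817] gap 0.0141 F [0.8 0.2 0.3] q [ 0.072  0.412  0.699  1.838 -0.01  -0.099]
axes x,y,z: [[0.02, -0.009, -1.0], [-0.17, 0.985, -0.012], [0.985, 0.171, 0.019]]
world d [ 0.1111  0.0585 -0.0811] tool shift units now [0.3312 0.1587 0.4717] min rows 3.0
turn units [ 0.0006 -0.1693  0.002 ] deg 60.94 min rows 7.1
shift units after turn [ 0.5746  0.1532 -0.0617]
side [409. 147.] 400 dir [0.48 0.1  0.87] at z=.11 [0.685 0.244 0.11 ] top [0.711 0.259 0.175] lean 29.0 lat 0.002
```

carry_out:
  targets:
    - {"jaw": 0,"dx": 0.02,"dy": 0.018,"dz": 0.06,"ax": 0,"ay": -0.0235,"az": 0}
    - {"jaw": 0,"dx": 0.02,"dy": 0.018,"dz": 0.06,"ax": 0,"ay": -0.0235,"az": 0}
    - {"jaw": 0,"dx": 0.03,"dy": 0.018,"dz": 0.05,"ax": 0,"ay": -0.0235,"az": 0}
    - {"jaw": 0,"dx": 0.05,"dy": 0.018,"dz": 0.04,"ax": 0,"ay": -0.0235,"az": 0}
    - {"jaw": 0,"dx": 0.07,"dy": 0.018,"dz": 0.03,"ax": 0,"ay": -0.0235,"az": 0}
    - {"jaw": 0,"dx": 0.07,"dy": 0.018,"dz": 0.01,"ax": 0,"ay": -0.0235,"az": 0}
    - {"jaw": 0,"dx": 0.07,"dy": 0.018,"dz": 0,"ax": 0,"ay": -0.0235,"az": 0}
    - {"jaw": 0,"dx": 0.07,"dy": 0.018,"dz": 0,"ax": 0,"ay": -0.008,"az": 0}
    - {"jaw": 0,"dx": 0,"dy": 0,"dz": 0,"ax": 0,"ay": 0,"az": 0}
    - {"jaw": 0,"dx": 0,"dy": 0,"dz": 0,"ax": 0,"ay": 0,"az": 0}

```text
clock: 52.45
position: [0.7446, 0.224, 0.3194]
tcp_rot: [0.007, 0.576, 0.16]
contact_force: [-0.4, 0.6, -0.4]
finger_gap: 0.0143
```

Run:
```python
from h import *
cup(.15,lat=-.023)
```

```text
target [0.7587 0.2325 0.3007]
t 52.45 pos [0.7446 0.224  0.3194] gap 0.0143 F [-0.4  0.6 -0.4] q [ 0.109 -0.427 -0.606  0.397  0.043 -0.021]
axes x,y,z: [[0.828, 0.134, -0.545], [-0.155, 0.988, 0.006], [0.539, 0.08, 0.839]]
world d [ 0.0141  0.0085 -0.0187] tool shift units now [ 0.0921  0.0243 -0.0295] min rows 0.5
turn units [-0.0023 -0.0139  0.0021] deg 5.12 min rows 0.6
shift units after turn [ 0.0895  0.0237 -0.0371]
```

carry_out:
  targets:
    - {"jaw": 0,"dx": 0.05,"dy": 0.012,"dz": -0.01,"ax": -0.002,"ay": -0.014,"az": 0.002}
    - {"jaw": 0,"dx": 0.04,"dy": 0.012,"dz": -0.02,"ax": 0,"ay": 0,"az": 0}
    - {"jaw": 0,"dx": 0,"dy": 0,"dz": 0,"ax": 0,"ay": 0,"az": 0}
    - {"jaw": 0,"dx": 0,"dy": 0,"dz": 0,"ax": 0,"ay": 0,"az": 0}

```text
clock: 52.85
position: [0.7617, 0.232, 0.3095]
tcp_rot: [0.005, 0.487, 0.172]
contact_force: [0.6, -0.3, 0.3]
finger_gap: 0.0144
```

```bash
python3 chk.py .14 -.023 s25.png
```

```text
target [0.7535 0.2316 0.2907]
t 52.85 pos [0.7617 0.232  0.3095] gap 0.0144 F [ 0.6 -0.3  0.3] q [ 0.113 -0.408 -0.669  0.227  0.052 -0.023]
axes x,y,z: [[0.871, 0.152, -0.468], [-0.169, 0.986, 0.004], [0.462, 0.076, 0.884]]
world d [-0.0082 -0.0004 -0.0188] tool shift units now [ 0.0065  0.0036 -0.0818] min rows 0.4
turn units [-0.0009  0.0002  0.0003] deg 0.35 min rows 0.0
shift units after turn [ 0.0067  0.004  -0.0818]
bottom [0.705 0.223 0.159] crop px [340.23609494 259.33355282]
```

View pics/s25.png

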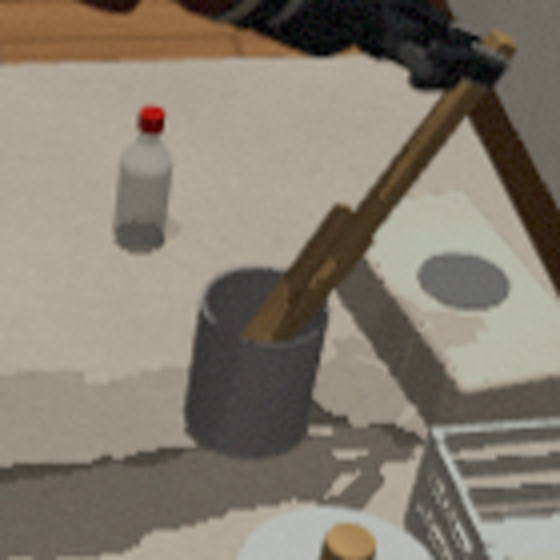

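carry_out:
  targets:
    - {"jaw": 0,"dx": -0.008,"dy": -0.005,"dz": -0.03,"ax": 0,"ay": 0,"az": 0}
    - {"jaw": 0,"dx": 0,"dy": 0,"dz": -0.06,"ax": 0,"ay": 0,"az": 0}
    - {"jaw": 0,"dx": 0,"dy": 0,"dz": -0.06,"ax": 0,"ay": 0,"az": 0}
    - {"jaw": 0,"dx": 0,"dy": 0,"dz": -0.06,"ax": 0,"ay": 0,"az": 0}
    - {"jaw": 0,"dx": 0,"dy": 0,"dz": -0.04,"ax": 0,"ay": 0,"az": 0}
    - {"jaw": 0,"dx": 0,"dy": 0,"dz": 0,"ax": 0,"ay": 0,"az": 0}
    - {"jaw": 0,"dx": 0,"dy": 0,"dz": 0,"ax": 0,"ay": 0,"az": 0}

```text
clock: 53.6
position: [0.7331, 0.2249, 0.2652]
tcp_rot: [0.004, 0.478, 0.171]
contact_force: [1.0, 0.2, 0.8]
finger_gap: 0.0145
```

```bash
python3 chk.py .06 -.025 s26.png
```

```text
target [0.712  0.2222 0.2107]
t 53.6 pos [0.7331 0.2249 0.2652] gap 0.0145 F [1.  0.2 0.8] q [ 0.106 -0.488 -0.816  0.15   0.057 -0.025]
axes x,y,z: [[0.875, 0.151, -0.46], [-0.168, 0.986, 0.004], [0.454, 0.074, 0.888]]
world d [-0.0211 -0.0027 -0.0545] tool shift units now [ 0.0246  0.0029 -0.2327] min rows 1.2
turn units [-0.001   0.0018  0.0005] deg 0.76 min rows 0.1
shift units after turn [ 0.0272  0.0042 -0.2324]
bottom [0.678 0.216 0.114] crop px [292.92151156 318.09462921]
```

View pics/s26.png

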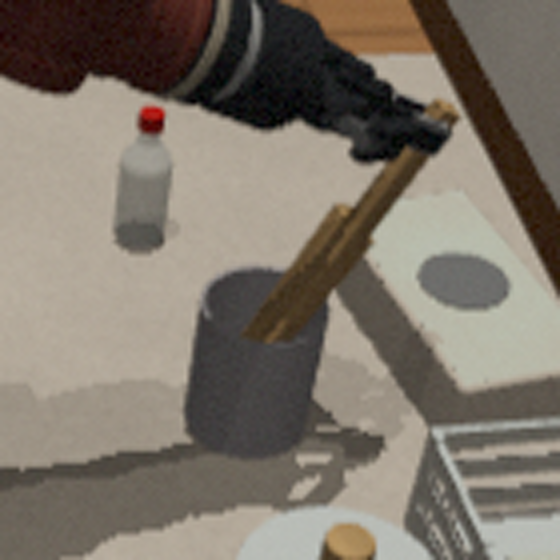

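carry_out:
  targets:
    - {"jaw": 0,"dx": 0.004,"dy": 0,"dz": -0.05,"ax": 0,"ay": 0,"az": 0}
    - {"jaw": 0,"dx": 0.004,"dy": 0,"dz": -0.06,"ax": 0,"ay": 0,"az": 0}
    - {"jaw": 0,"dx": 0.004,"dy": 0,"dz": -0.06,"ax": 0,"ay": 0,"az": 0}
    - {"jaw": 0,"dx": 0,"dy": 0,"dz": -0.04,"ax": 0,"ay": 0,"az": 0}
    - {"jaw": 0,"dx": 0,"dy": 0,"dz": 0,"ax": 0,"ay": 0,"az": 0}
    - {"jaw": 0,"dx": 0,"dy": 0,"dz": 0,"ax": 0,"ay": 0,"az": 0}

```text
clock: 54.25
position: [0.7104, 0.2212, 0.2136]
tcp_rot: [0.004, 0.477, 0.171]
contact_force: [0.7, -0.2, 0.7]
finger_gap: 0.014
```

```bash
python3 chk.py .06 -.025 s27.png
```

```text
target [0.712  0.2222 0.2107]
t 54.25 pos [0.7104 0.2212 0.2136] gap 0.014 F [ 0.7 -0.2  0.7] q [ 0.104 -0.52  -0.936  0.062  0.06  -0.026]
axes x,y,z: [[0.875, 0.151, -0.459], [-0.168, 0.986, 0.004], [0.454, 0.074, 0.888]]
world d [ 0.0015  0.001  -0.0029] tool shift units now [ 0.0114  0.003  -0.0074] min rows 0.1
turn units [-0.001   0.0018  0.0005] deg 0.76 min rows 0.1
shift units after turn [ 0.0115  0.003  -0.0072]
bottom [0.655 0.212 0.062] crop px [251.64704996 378.34939908]
```

View pics/s27.png

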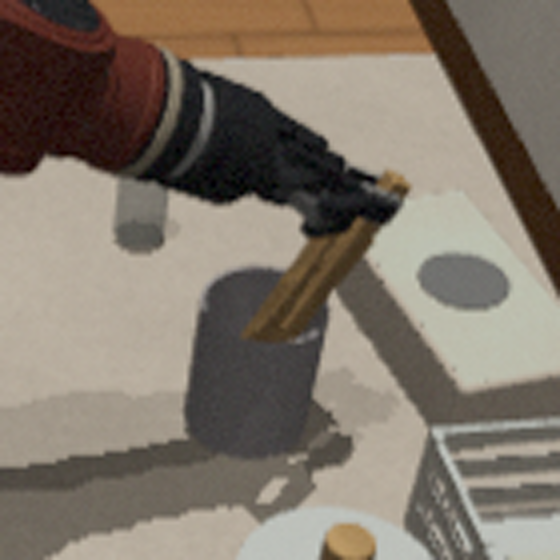

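carry_out:
  targets:
    - {"jaw": 0.28,"dx": 0,"dy": 0,"dz": 0,"ax": 0,"ay": 0,"az": 0}
    - {"jaw": 0.28,"dx": 0,"dy": 0,"dz": 0,"ax": 0,"ay": 0,"az": 0}
    - {"jaw": 0.28,"dx": 0,"dy": 0,"dz": 0,"ax": 0,"ay": 0,"az": 0}
    - {"jaw": 0.28,"dx": -0.08,"dy": 0,"dz": 0.04,"ax": 0,"ay": 0,"az": 0}
    - {"jaw": 0.28,"dx": -0.1,"dy": 0,"dz": 0.1,"ax": 0,"ay": 0.01,"az": 0}
    - {"jaw": 0.28,"dx": -0.1,"dy": 0,"dz": 0.1,"ax": 0,"ay": 0.02,"az": 0}

```text
clock: 54.9
position: [0.6756, 0.2151, 0.2847]
tcp_rot: [0.006, 0.669, 0.173]
contact_force: [2.4, 0.4, 0.8]
finger_gap: 0.0242
```

Run:
```python
from h import *
plan([.5,.15,.28],down(np.radians(10)+np.pi/2))
p,d=cams.camera('side'); save('s28.png',p[60:260,300:500],3)
incup(n='side')
```

```text
t 54.9 pos [0.6756 0.2151 0.2847] gap 0.0242 F [2.4 0.4 0.8] q [ 0.102 -0.594 -0.728  0.537  0.055 -0.037]
axes x,y,z: [[0.773, 0.135, -0.62], [-0.168, 0.986, 0.005], [0.612, 0.1, 0.784]]
world d [-0.1756 -0.0651 -0.0047] tool shift units now [-0.5662 -0.1391 -0.471 ] min rows 3.7
turn units [-0.0012  0.1435 -0.0003] deg 51.65 min rows 6.0
shift units after turn [ 0.0188 -0.1346 -0.7371]
side [409. 148.] 483 dir [0.51 0.03 0.86] at z=.11 [0.682 0.247 0.11 ] top [0.709 0.265 0.174] lean 31.0 lat 0.003
```

View pics/s28.png

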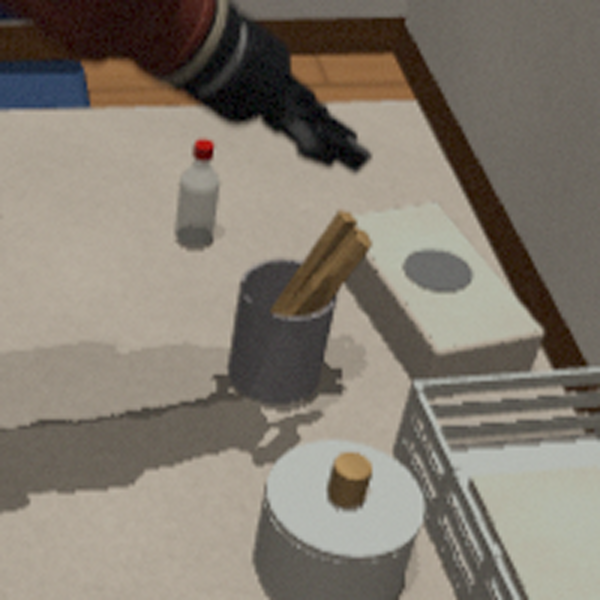

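Three are in. Now staff D.

carry_out:
  targets:
    - {"jaw": 0.4,"dx": -0.05,"dy": 0,"dz": 0,"ax": 0,"ay": 0.022,"az": 0}
    - {"jaw": 0.4,"dx": -0.05,"dy": 0,"dz": -0.02,"ax": 0,"ay": 0.0235,"az": 0}
    - {"jaw": 0.4,"dx": -0.04,"dy": 0,"dz": -0.04,"ax": 0,"ay": 0.0235,"az": 0}
    - {"jaw": 0.4,"dx": -0.03,"dy": 0,"dz": -0.06,"ax": 0,"ay": 0.0235,"az": 0}
    - {"jaw": 0.4,"dx": 0,"dy": 0,"dz": -0.06,"ax": 0,"ay": 0.0235,"az": 0}
    - {"jaw": 0.4,"dx": 0,"dy": 0,"dz": -0.06,"ax": 0,"ay": 0.0235,"az": 0}
    - {"jaw": 0.4,"dx": 0,"dy": -0.1,"dz": -0.08,"ax": 0,"ay": 0,"az": 0}
    - {"jaw": 0.4,"dx": 0,"dy": -0.18,"dz": -0.07,"ax": 0,"ay": 0,"az": 0}
    - {"jaw": 0.4,"dx": 0,"dy": -0.18,"dz": -0.07,"ax": 0,"ay": 0,"az": 0}
    - {"jaw": 0.4,"dx": 0,"dy": -0.18,"dz": -0.07,"ax": 0,"ay": 0,"az": 0}
    - {"jaw": 0.4,"dx": 0,"dy": -0.18,"dz": -0.07,"ax": 0,"ay": 0,"az": 0}
    - {"jaw": 0.4,"dx": 0,"dy": -0.18,"dz": -0.07,"ax": 0,"ay": 0,"az": 0}

```text
clock: 56.2
position: [0.5361, -0.0679, 0.2757]
tcp_rot: [1.372, 1.563, 1.549]
contact_force: [1.1, -2.0, 0.3]
finger_gap: 0.0342
```

carry_out:
  targets:
    - {"jaw": 0.4,"dx": 0,"dy": 0,"dz": 0,"ax": 0.0235,"ay": 0,"az": 0}
    - {"jaw": 0.4,"dx": 0,"dy": 0,"dz": 0,"ax": 0.0235,"ay": 0,"az": 0}
    - {"jaw": 0.4,"dx": 0,"dy": 0,"dz": 0,"ax": 0.0235,"ay": 0,"az": 0}
    - {"jaw": 0.4,"dx": 0,"dy": 0,"dz": 0,"ax": 0.0235,"ay": 0,"az": 0}
    - {"jaw": 0.4,"dx": 0,"dy": 0,"dz": 0,"ax": 0.0235,"ay": 0,"az": 0}
    - {"jaw": 0.4,"dx": 0,"dy": 0,"dz": 0,"ax": 0.0235,"ay": 0,"az": 0}
    - {"jaw": 0.4,"dx": 0,"dy": 0,"dz": 0,"ax": 0.0235,"ay": 0,"az": 0}
    - {"jaw": 0.4,"dx": 0,"dy": 0,"dz": 0,"ax": 0.0235,"ay": 0,"az": 0}
    - {"jaw": 0.4,"dx": 0,"dy": 0,"dz": 0,"ax": 0.0235,"ay": 0,"az": 0}
    - {"jaw": 0.4,"dx": 0,"dy": 0,"dz": 0,"ax": 0.0235,"ay": 0,"az": 0}
    - {"jaw": 0.4,"dx": 0,"dy": 0,"dz": 0,"ax": 0.0235,"ay": 0,"az": 0}
    - {"jaw": 0.4,"dx": 0,"dy": 0,"dz": 0,"ax": 0.0235,"ay": 0,"az": 0}

```text
clock: 57.4
position: [0.5434, -0.0801, 0.2775]
tcp_rot: [1.546, 1.552, -0.08]
contact_force: [0.8, -0.1, 0.6]
finger_gap: 0.0345
```

```bash
python3 st.py D .12
python3 - <<'E'
from h import *
incup(n='top'); p,d=cams.camera('top'); save('t29.png',p[80:180,220:320],6)
E
```

```text
t 57.4 pos [ 0.5434 -0.0801  0.2775] gap 0.0345 F [ 0.8 -0.1  0.6] q [-0.388 -0.067 -0.026  1.593  0.006  1.239]
axes x,y,z: [[0.019, -0.002, -1.0], [0.998, -0.055, 0.019], [-0.055, -0.998, 0.0]]
world d [-0.1735 -0.2305 -0.1575] tool shift units now [ 0.618  -0.6538  0.9587] min rows 6.6
turn units [-0.0005  0.0001 -0.003 ] deg 1.1 min rows 0.1
shift units after turn [ 0.6299 -0.6449  0.957 ]
top [262. 115.] 486 dir [0.48 0.11 0.87] at z=.11 [0.682 0.239 0.11 ] top [0.709 0.258 0.18 ] lean 30.0 lat -0.003
```

View pics/t29.png

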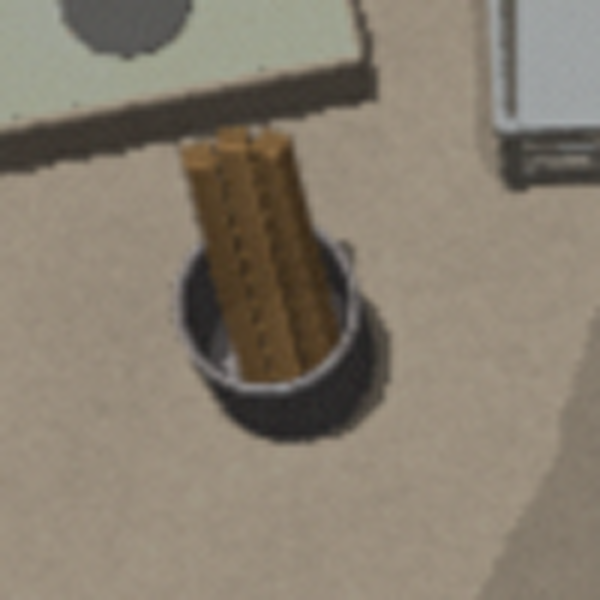

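The top view shows A, B and C side by side in the cup, leaning toward the box. D will go on the near side, on top of them. Fetching D now.

carry_out:
  targets:
    - {"jaw": 0.35,"dx": 0,"dy": -0.04,"dz": 0.06,"ax": 0,"ay": 0,"az": -0.003}
    - {"jaw": 0.35,"dx": 0,"dy": -0.09,"dz": 0.13,"ax": 0,"ay": 0,"az": 0}
    - {"jaw": 0.35,"dx": 0.02,"dy": -0.09,"dz": 0.13,"ax": 0,"ay": 0,"az": 0}
    - {"jaw": 0.35,"dx": 0.06,"dy": -0.09,"dz": 0.13,"ax": 0,"ay": 0,"az": 0}
    - {"jaw": 0.35,"dx": 0.08,"dy": -0.09,"dz": 0.13,"ax": 0,"ay": 0,"az": 0}
    - {"jaw": 0.35,"dx": 0.08,"dy": -0.09,"dz": 0.13,"ax": 0,"ay": 0,"az": 0}
    - {"jaw": 0.35,"dx": 0.08,"dy": -0.09,"dz": 0.12,"ax": 0,"ay": 0,"az": 0}
    - {"jaw": 0.35,"dx": 0.08,"dy": -0.05,"dz": 0.06,"ax": 0,"ay": 0,"az": 0}
    - {"jaw": 0.35,"dx": 0.08,"dy": 0,"dz": 0,"ax": 0,"ay": 0,"az": 0}
    - {"jaw": 0.35,"dx": 0,"dy": 0,"dz": 0,"ax": 0,"ay": 0,"az": 0}
    - {"jaw": 0.35,"dx": 0,"dy": 0,"dz": 0,"ax": 0,"ay": 0,"az": 0}

```text
clock: 58.6
position: [0.3676, -0.3125, 0.1554]
tcp_rot: [-0.063, 1.565, -1.641]
contact_force: [-0.3, 0.0, -0.1]
finger_gap: 0.03
```

```bash
python3 st.py D .06
```

```text
t 58.6 pos [ 0.3676 -0.3125  0.1554] gap 0.03 F [-0.3  0.  -0.1] q [-0.974 -0.263 -0.424  1.405 -0.004  0.604]
axes x,y,z: [[-0.0, -0.006, -1.0], [1.0, -0.007, -0.0], [-0.007, -1.0, 0.006]]
world d [ 0.0023  0.0018 -0.0954] tool shift units now [ 0.3815  0.0091 -0.0097] min rows 1.9
turn units [0.0072 0.0009 0.    ] deg 2.61 min rows 0.3
shift units after turn [ 0.3815  0.0086 -0.0078]
```

carry_out:
  targets:
    - {"jaw": 0.35,"dx": 0.04,"dy": 0,"dz": -0.005,"ax": 0.008,"ay": 0.001,"az": 0}
    - {"jaw": 0.35,"dx": 0.1,"dy": 0,"dz": 0,"ax": 0,"ay": 0,"az": 0}
    - {"jaw": 0.35,"dx": 0.1,"dy": 0,"dz": 0,"ax": 0,"ay": 0,"az": 0}
    - {"jaw": 0.35,"dx": 0.08,"dy": 0,"dz": 0,"ax": 0,"ay": 0,"az": 0}
    - {"jaw": 0.35,"dx": 0.05,"dy": 0,"dz": 0,"ax": 0,"ay": 0,"az": 0}
    - {"jaw": 0.35,"dx": 0,"dy": 0,"dz": 0,"ax": 0,"ay": 0,"az": 0}
    - {"jaw": 0.35,"dx": 0,"dy": 0,"dz": 0,"ax": 0,"ay": 0,"az": 0}

```text
clock: 59.3
position: [0.372, -0.3147, 0.0699]
tcp_rot: [0.605, 1.56, -1.01]
contact_force: [0.8, 0.5, -0.6]
finger_gap: 0.0295
```

```bash
python3 st.py D .027
```

```text
t 59.3 pos [ 0.372  -0.3147  0.0699] gap 0.0295 F [ 0.8  0.5 -0.6] q [-0.971 -0.213 -0.538  1.234 -0.     0.644]
axes x,y,z: [[0.006, -0.01, -1.0], [0.999, -0.044, 0.006], [-0.044, -0.999, 0.009]]
world d [-0.0022  0.0041 -0.0429] tool shift units now [ 0.1715 -0.0106 -0.0175] min rows 0.9
turn units [ 0.0013  0.0015 -0.001 ] deg 0.79 min rows 0.1
shift units after turn [ 0.1717 -0.0096 -0.0159]
```

carry_out:
  targets:
    - {"jaw": 0.35,"dx": 0,"dy": -0.013,"dz": -0.014,"ax": 0.001,"ay": 0.0015,"az": -0.001}
    - {"jaw": 0.35,"dx": 0.05,"dy": 0,"dz": 0,"ax": 0,"ay": 0,"az": 0}
    - {"jaw": 0.35,"dx": 0.05,"dy": 0,"dz": 0,"ax": 0,"ay": 0,"az": 0}
    - {"jaw": 0.35,"dx": 0.04,"dy": 0,"dz": 0,"ax": 0,"ay": 0,"az": 0}
    - {"jaw": 0.35,"dx": 0.022,"dy": 0,"dz": 0,"ax": 0,"ay": 0,"az": 0}
    - {"jaw": 0.35,"dx": 0,"dy": 0,"dz": 0,"ax": 0,"ay": 0,"az": 0}
    - {"jaw": 0.35,"dx": 0,"dy": 0,"dz": 0,"ax": 0,"ay": 0,"az": 0}

```text
clock: 60.0
position: [0.3695, -0.3118, 0.0282]
tcp_rot: [0.759, 1.569, -0.862]
contact_force: [0.0, 0.3, 0.1]
finger_gap: 0.0296
```

```bash
python3 st.py D .026
```

```text
t 60.0 pos [ 0.3695 -0.3118  0.0282] gap 0.0296 F [0.  0.3 0.1] q [-0.972 -0.173 -0.582  1.16   0.     0.649]
axes x,y,z: [[0.001, -0.001, -1.0], [0.999, -0.05, 0.001], [-0.05, -0.999, 0.001]]
world d [ 0.0003  0.0012 -0.0022] tool shift units now [ 0.0087  0.0011 -0.0049] min rows 0.1
turn units [ 0.0003  0.0002 -0.0002] deg 0.16 min rows 0.0
shift units after turn [ 0.0087  0.0011 -0.0049]
```

carry_out:
  grip_force: 60
  targets:
    - {"jaw": 0,"dx": 0.007,"dy": 0,"dz": 0,"ax": 0,"ay": 0,"az": 0}
    - {"jaw": 0,"dx": 0,"dy": 0,"dz": 0,"ax": 0,"ay": 0,"az": 0}
    - {"jaw": 0,"dx": 0,"dy": 0,"dz": 0,"ax": 0,"ay": 0,"az": 0}
    - {"jaw": 0,"dx": 0,"dy": 0,"dz": 0,"ax": 0,"ay": 0,"az": 0}
    - {"jaw": 0,"dx": -0.06,"dy": 0,"dz": 0,"ax": 0,"ay": 0,"az": 0}
    - {"jaw": 0,"dx": -0.12,"dy": 0,"dz": 0,"ax": 0,"ay": 0,"az": 0}
    - {"jaw": 0,"dx": -0.18,"dy": 0,"dz": 0,"ax": 0,"ay": 0,"az": 0}
    - {"jaw": 0,"dx": -0.18,"dy": 0,"dz": 0,"ax": 0,"ay": 0,"az": 0}
    - {"jaw": 0,"dx": -0.18,"dy": 0,"dz": 0,"ax": 0,"ay": 0,"az": 0}
    - {"jaw": 0,"dx": -0.18,"dy": 0,"dz": 0,"ax": 0,"ay": 0,"az": 0}
    - {"jaw": 0,"dx": -0.05,"dy": 0,"dz": 0,"ax": 0,"ay": 0,"az": 0}

```text
clock: 61.1
position: [0.3678, -0.3095, 0.2704]
tcp_rot: [-2.495, 1.568, 2.167]
contact_force: [1.0, -0.3, -0.4]
finger_gap: 0.0146
```

Run:
```python
from h import *
plan([.64,.18,.35],down(np.radians(10)+np.pi/2))
```

```text
t 61.1 pos [ 0.3678 -0.3095  0.2704] gap 0.0146 F [ 1.  -0.3 -0.4] q [-0.973 -0.251 -0.206  1.619  0.     0.648]
axes x,y,z: [[-0.002, 0.002, -1.0], [0.999, -0.05, -0.002], [-0.05, -0.999, -0.002]]
world d [0.2722 0.4895 0.0796] tool shift units now [-0.3155  0.9887 -2.0108] min rows 11.3
turn units [-2.858e-01 -5.000e-04 -1.000e-04] deg 102.88 min rows 12.0
shift units after turn [-0.3184  1.739   1.4124]
```

carry_out:
  targets:
    - {"jaw": 0,"dx": -0.05,"dy": 0.05,"dz": -0.08,"ax": 0,"ay": 0,"az": 0}
    - {"jaw": 0,"dx": -0.05,"dy": 0.07,"dz": -0.15,"ax": 0,"ay": 0,"az": 0}
    - {"jaw": 0,"dx": -0.03,"dy": 0.085,"dz": -0.17,"ax": 0,"ay": 0,"az": 0}
    - {"jaw": 0,"dx": -0.02,"dy": 0.085,"dz": -0.17,"ax": 0,"ay": 0,"az": 0}
    - {"jaw": 0,"dx": -0.02,"dy": 0.085,"dz": -0.17,"ax": 0,"ay": 0,"az": 0}
    - {"jaw": 0,"dx": -0.02,"dy": 0.085,"dz": -0.17,"ax": 0,"ay": 0,"az": 0}
    - {"jaw": 0,"dx": -0.02,"dy": 0.085,"dz": -0.17,"ax": 0,"ay": 0,"az": 0}
    - {"jaw": 0,"dx": -0.02,"dy": 0.085,"dz": -0.17,"ax": 0,"ay": 0,"az": 0}
    - {"jaw": 0,"dx": -0.02,"dy": 0.085,"dz": -0.17,"ax": 0,"ay": 0,"az": 0}
    - {"jaw": 0,"dx": -0.02,"dy": 0.085,"dz": -0.17,"ax": 0,"ay": 0,"az": 0}
    - {"jaw": 0,"dx": -0.02,"dy": 0.085,"dz": -0.17,"ax": 0,"ay": 0,"az": 0}
    - {"jaw": 0,"dx": 0,"dy": 0.085,"dz": -0.17,"ax": 0,"ay": 0,"az": 0}

```text
clock: 62.3
position: [0.6439, 0.173, 0.3428]
tcp_rot: [-0.207, 1.569, -1.838]
contact_force: [1.3, -1.1, 0.4]
finger_gap: 0.0146
```

carry_out:
  targets:
    - {"jaw": 0,"dx": 0,"dy": 0,"dz": 0,"ax": -0.0235,"ay": 0,"az": 0}
    - {"jaw": 0,"dx": 0,"dy": 0,"dz": 0,"ax": -0.0235,"ay": 0,"az": 0}
    - {"jaw": 0,"dx": 0,"dy": 0,"dz": 0,"ax": -0.0235,"ay": 0,"az": 0}
    - {"jaw": 0,"dx": 0,"dy": 0,"dz": 0,"ax": -0.0235,"ay": 0,"az": 0}
    - {"jaw": 0,"dx": 0,"dy": 0,"dz": 0,"ax": -0.0235,"ay": 0,"az": 0}
    - {"jaw": 0,"dx": 0,"dy": 0,"dz": 0,"ax": -0.0235,"ay": 0,"az": 0}
    - {"jaw": 0,"dx": 0,"dy": 0,"dz": 0,"ax": -0.0235,"ay": 0,"az": 0}
    - {"jaw": 0,"dx": 0,"dy": 0,"dz": 0,"ax": -0.0235,"ay": 0,"az": 0}
    - {"jaw": 0,"dx": 0,"dy": 0,"dz": 0,"ax": -0.0235,"ay": 0,"az": 0}
    - {"jaw": 0,"dx": 0,"dy": 0,"dz": 0,"ax": -0.0235,"ay": 0,"az": 0}
    - {"jaw": 0,"dx": 0,"dy": 0,"dz": 0,"ax": -0.0235,"ay": 0,"az": 0}
    - {"jaw": 0,"dx": 0,"dy": 0,"dz": 0,"ax": -0.0235,"ay": 0,"az": 0}

```text
clock: 63.5
position: [0.6455, 0.1808, 0.3251]
tcp_rot: [3.087, 1.55, -3.024]
contact_force: [0.8, -0.8, -0.5]
finger_gap: 0.0146
```

Run:
```python
from h import *
cup(.15,lat=-.004,rad=-.018)
```

```text
target [0.7377 0.2481 0.3007]
t 63.5 pos [0.6455 0.1808 0.3251] gap 0.0146 F [ 0.8 -0.8 -0.5] q [ 7.900e-02  4.050e-01  5.830e-01  1.769e+00 -1.000e-03 -9.400e-02]
axes x,y,z: [[-0.021, -0.002, -1.0], [-0.172, 0.985, 0.001], [0.985, 0.172, -0.021]]
world d [ 0.0922  0.0673 -0.0244] tool shift units now [0.0892 0.2016 0.4115] min rows 2.3
turn units [-0.0004 -0.1756 -0.    ] deg 63.22 min rows 7.4
shift units after turn [0.4078 0.2009 0.1062]
```

carry_out:
  targets:
    - {"jaw": 0,"dx": -0.04,"dy": 0.026,"dz": 0.06,"ax": 0,"ay": -0.0235,"az": 0}
    - {"jaw": 0,"dx": -0.02,"dy": 0.026,"dz": 0.06,"ax": 0,"ay": -0.0235,"az": 0}
    - {"jaw": 0,"dx": 0,"dy": 0.026,"dz": 0.06,"ax": 0,"ay": -0.0235,"az": 0}
    - {"jaw": 0,"dx": 0.02,"dy": 0.026,"dz": 0.05,"ax": 0,"ay": -0.0235,"az": 0}
    - {"jaw": 0,"dx": 0.04,"dy": 0.026,"dz": 0.04,"ax": 0,"ay": -0.0235,"az": 0}
    - {"jaw": 0,"dx": 0.04,"dy": 0.026,"dz": 0.03,"ax": 0,"ay": -0.0235,"az": 0}
    - {"jaw": 0,"dx": 0.05,"dy": 0.026,"dz": 0.02,"ax": 0,"ay": -0.0235,"az": 0}
    - {"jaw": 0,"dx": 0.05,"dy": 0.026,"dz": 0.02,"ax": 0,"ay": -0.012,"az": 0}
    - {"jaw": 0,"dx": 0,"dy": 0,"dz": 0,"ax": 0,"ay": 0,"az": 0}
    - {"jaw": 0,"dx": 0,"dy": 0,"dz": 0,"ax": 0,"ay": 0,"az": 0}

```text
clock: 64.5
position: [0.7446, 0.2522, 0.3144]
tcp_rot: [0.003, 0.494, 0.18]
contact_force: [0.8, -0.2, -0.5]
finger_gap: 0.0141
```

```bash
sed -i 's/cup(zb,lat)/cup(zb,lat,rad=float(sys.argv[4]) if len(sys.argv)>4 else 0.)/' chk.py; python3 chk.py .14 -.004 s30.png -.018
```

```text
target [0.7325 0.2472 0.2907]
t 64.5 pos [0.7446 0.2522 0.3144] gap 0.0141 F [ 0.8 -0.2 -0.5] q [ 0.152 -0.44  -0.679  0.255  0.024 -0.01 ]
axes x,y,z: [[0.866, 0.157, -0.474], [-0.178, 0.984, 0.002], [0.467, 0.082, 0.88]]
world d [-0.0121 -0.005  -0.0237] tool shift units now [-0.0002 -0.0115 -0.1078] min rows 0.5
turn units [-0.0001 -0.0009 -0.0007] deg 0.41 min rows 0.0
shift units after turn [-0.0008 -0.0114 -0.1078]
bottom [0.687 0.242 0.164] crop px [309.48145001 236.83522583]
```

View pics/s30.png

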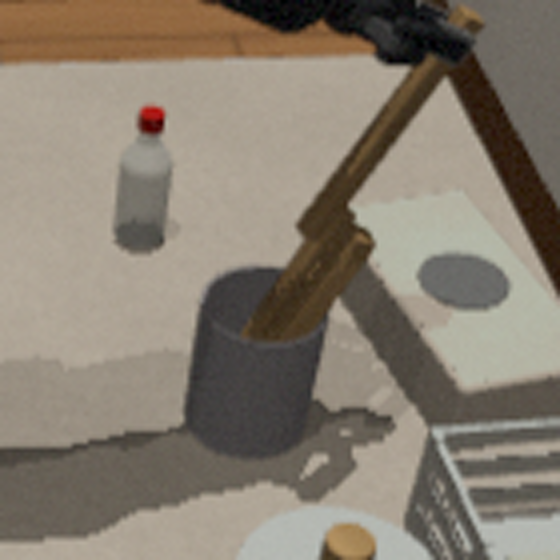

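carry_out:
  targets:
    - {"jaw": 0,"dx": -0.004,"dy": -0.011,"dz": -0.03,"ax": 0,"ay": 0,"az": 0}
    - {"jaw": 0,"dx": 0,"dy": 0,"dz": -0.06,"ax": 0,"ay": 0,"az": 0}
    - {"jaw": 0,"dx": 0,"dy": 0,"dz": -0.06,"ax": 0,"ay": 0,"az": 0}
    - {"jaw": 0,"dx": 0,"dy": 0,"dz": -0.06,"ax": 0,"ay": 0,"az": 0}
    - {"jaw": 0,"dx": 0,"dy": 0,"dz": -0.04,"ax": 0,"ay": 0,"az": 0}
    - {"jaw": 0,"dx": 0,"dy": 0,"dz": 0,"ax": 0,"ay": 0,"az": 0}
    - {"jaw": 0,"dx": 0,"dy": 0,"dz": 0,"ax": 0,"ay": 0,"az": 0}

```text
clock: 65.25
position: [0.7179, 0.2409, 0.2682]
tcp_rot: [0.002, 0.491, 0.176]
contact_force: [0.7, 0.1, -0.5]
finger_gap: 0.0144
```

```bash
python3 chk.py .065 -.004 s31.png -.018
```

```text
target [0.6932 0.2402 0.2157]
t 65.25 pos [0.7179 0.2409 0.2682] gap 0.0144 F [ 0.7  0.1 -0.5] q [ 0.139 -0.519 -0.823  0.187  0.032 -0.015]
axes x,y,z: [[0.868, 0.155, -0.471], [-0.174, 0.985, 0.002], [0.464, 0.081, 0.882]]
world d [-0.0247 -0.0007 -0.0525] tool shift units now [ 0.0129  0.0143 -0.2313] min rows 1.2
turn units [-0.0002 -0.0003 -0.0002] deg 0.16 min rows 0.0
shift units after turn [ 0.0124  0.0146 -0.2314]
bottom [0.661 0.231 0.118] crop px [265.37282442 301.14248631]
```

View pics/s31.png

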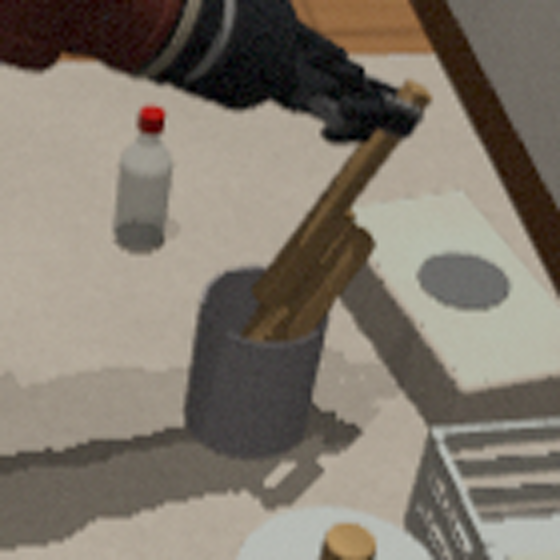

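carry_out:
  targets:
    - {"jaw": 0,"dx": 0.006,"dy": 0.012,"dz": -0.05,"ax": 0,"ay": 0,"az": 0}
    - {"jaw": 0,"dx": 0.004,"dy": 0,"dz": -0.06,"ax": 0,"ay": 0,"az": 0}
    - {"jaw": 0,"dx": 0,"dy": 0,"dz": -0.06,"ax": 0,"ay": 0,"az": 0}
    - {"jaw": 0,"dx": 0,"dy": 0,"dz": -0.03,"ax": 0,"ay": 0,"az": 0}
    - {"jaw": 0,"dx": 0,"dy": 0,"dz": 0,"ax": 0,"ay": 0,"az": 0}
    - {"jaw": 0,"dx": 0,"dy": 0,"dz": 0,"ax": 0,"ay": 0,"az": 0}

```text
clock: 65.9
position: [0.6948, 0.2405, 0.2195]
tcp_rot: [0.002, 0.491, 0.177]
contact_force: [-0.4, -1.1, -0.5]
finger_gap: 0.0145
```

```bash
python3 chk.py .065 -.004 s32.png -.018
```

```text
target [0.6932 0.2402 0.2157]
t 65.9 pos [0.6948 0.2405 0.2195] gap 0.0145 F [-0.4 -1.1 -0.5] q [ 0.145 -0.557 -0.94   0.108  0.028 -0.013]
axes x,y,z: [[0.868, 0.155, -0.471], [-0.175, 0.985, 0.002], [0.464, 0.081, 0.882]]
world d [-0.0016 -0.0003 -0.0039] tool shift units now [ 0.0015  0.0001 -0.0168] min rows 0.1
turn units [-0.0002 -0.0003 -0.0003] deg 0.17 min rows 0.0
shift units after turn [ 0.0015  0.0001 -0.0168]
bottom [0.638 0.231 0.069] crop px [224.17059925 355.50762261]
```

View pics/s32.png

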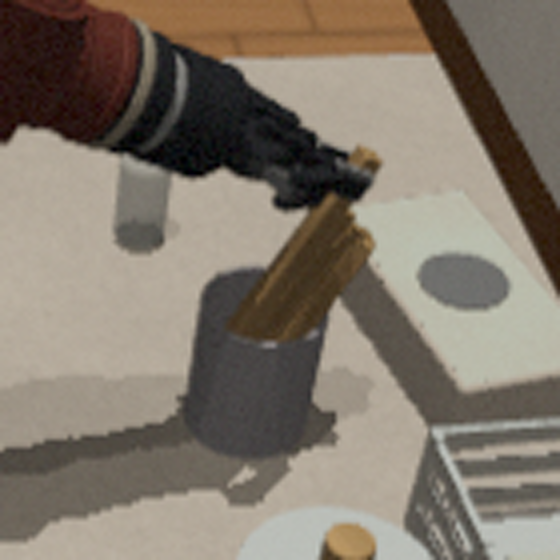

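D is in place above the others with its bottom well inside the cup. I'll release and retreat.

carry_out:
  targets:
    - {"jaw": 0.28,"dx": 0,"dy": 0,"dz": 0,"ax": 0,"ay": 0,"az": 0}
    - {"jaw": 0.28,"dx": 0,"dy": 0,"dz": 0,"ax": 0,"ay": 0,"az": 0}
    - {"jaw": 0.28,"dx": 0,"dy": 0,"dz": 0,"ax": 0,"ay": 0,"az": 0}
    - {"jaw": 0.28,"dx": 0,"dy": 0,"dz": 0,"ax": 0,"ay": 0,"az": 0}
    - {"jaw": 0.28,"dx": -0.08,"dy": 0,"dz": 0.04,"ax": 0,"ay": 0,"az": 0}
    - {"jaw": 0.28,"dx": -0.1,"dy": 0,"dz": 0.1,"ax": 0,"ay": 0.01,"az": 0}
    - {"jaw": 0.28,"dx": -0.1,"dy": 0,"dz": 0.1,"ax": 0,"ay": 0.02,"az": 0}
    - {"jaw": 0.28,"dx": -0.1,"dy": 0,"dz": 0,"ax": 0,"ay": 0.0235,"az": 0}
    - {"jaw": 0.28,"dx": -0.1,"dy": 0,"dz": 0,"ax": 0,"ay": 0.0235,"az": 0}
    - {"jaw": 0.28,"dx": -0.1,"dy": 0,"dz": 0,"ax": 0,"ay": 0.0235,"az": 0}
    - {"jaw": 0.28,"dx": -0.05,"dy": 0,"dz": -0.1,"ax": 0,"ay": 0.0235,"az": 0}
    - {"jaw": 0.28,"dx": 0,"dy": 0,"dz": -0.1,"ax": 0,"ay": 0,"az": 0}

```text
clock: 67.15
position: [0.5664, 0.2168, 0.3429]
tcp_rot: [0.006, 1.243, 0.18]
contact_force: [-0.6, 0.9, 0.2]
finger_gap: 0.0238
```

carry_out:
  targets:
    - {"jaw": 0.28,"dx": 0,"dy": 0.05,"dz": -0.12,"ax": 0,"ay": 0,"az": 0}
    - {"jaw": 0.28,"dx": 0,"dy": 0.05,"dz": -0.12,"ax": 0,"ay": 0,"az": 0}
    - {"jaw": 0.28,"dx": 0,"dy": 0.05,"dz": -0.12,"ax": 0,"ay": 0,"az": 0}
    - {"jaw": 0.28,"dx": 0,"dy": 0,"dz": 0,"ax": 0,"ay": 0,"az": 0}
    - {"jaw": 0.28,"dx": 0,"dy": 0,"dz": 0,"ax": 0,"ay": 0,"az": 0}
    - {"jaw": 0.28,"dx": 0,"dy": 0,"dz": 0,"ax": 0,"ay": 0,"az": 0}

```text
clock: 67.75
position: [0.4752, 0.2395, 0.3136]
tcp_rot: [0.006, 1.244, 0.18]
contact_force: [0.6, 0.6, 0.2]
finger_gap: 0.0241
```

```bash
cat > fin.py <<'E'
from meas import *
plan([.5,.15,.28])
p,d=cams.camera('side'); np.savez('sf.npz',p=p,d=d); save('sf.png',p); save('sf2.png',p[80:220,330:470],4); C=cal('side'); X=cloud(C,d); H=hsv(p)
P=X[(abs(X[...,2]-.077)<.006)&(np.hypot(X[...,0]-.6615,X[...,1]+.2227)<.11)&(H[...,1]>70)]; print('clid side',rect(P))
P=X[(abs(X[...,2]-.087)<.006)&(np.hypot(X[...,0]-.6618,X[...,1]+.0064)<.09)]; print('tlid side',circ(cv2.convexHull(P[:,:2].astype(np.float32))[:,0]))
incup(n='side')
p,d=cams.camera('top'); save('tf.png',p); save('tf2.png',p[80:180,220:320],6); C=cal('top'); X=cloud(C,d); H=hsv(p)
P=X[(abs(X[...,2]-.077)<.006)&(np.hypot(X[...,0]-.6615,X[...,1]+.2227)<.11)&(H[...,1]>70)]; print('clid top',len(P),rect(P))
P=X[(abs(X[...,2]-.115)<.008)&(np.hypot(X[...,0]-.6615,X[...,1]+.2227)<.06)]; print('handle top',rect(P),np.median(P[:,2]))
P=X[(abs(X[...,2]-.087)<.006)&(np.hypot(X[...,0]-.6618,X[...,1]+.0064)<.09)]; print('tlid top',circ(cv2.convexHull(P[:,:2].astype(np.float32))[:,0]))
incup(n='top',zhi=.25)
P=X[box(178,138,200,160)&(X[...,2]>.03)]; print('glue',P[:,:2].mean(0),P[:,2].max())
E
python3 fin.py
```

```text
t 67.75 pos [0.4752 0.2395 0.3136] gap 0.0241 F [0.6 0.6 0.2] q [ 0.23  -0.486 -0.35   1.381 -0.016  0.054]
axes x,y,z: [[0.316, 0.057, -0.947], [-0.173, 0.985, 0.002], [0.933, 0.163, 0.321]]
world d [ 0.0248 -0.0895 -0.0336] tool shift units now [ 0.138 -0.37  -0.009] min rows 2.0
clid side ((662.290771484375, -222.7423095703125), (142.53440856933594, 121.67790985107422), 85.21161651611328)
tlid side (array([ 0.66291955, -0.00664007]), np.float64(0.06529646149393376))
side [409. 148.] 553 dir [0.49 0.12 0.86] at z=.11 [0.677 0.231 0.11 ] top [0.71  0.245 0.192] lean 30.0 lat -0.009
clid top 1554 ((661.5584106445312, -222.5701904296875), (141.49534606933594, 121.81399536132812), 85.0543212890625)
handle top ((661.5348510742188, -221.09027099609375), (68.28580474853516, 21.439472198486328), 83.43922424316406) 0.11437024788352779
tlid top (array([ 0.66276023, -0.00553005]), np.float64(0.06456409497792531))
top [262. 116.] 543 dir [0.53 0.1  0.84] at z=.11 [0.671 0.237 0.11 ] top [0.71  0.242 0.195] lean 33.0 lat -0.003
glue [0.60973774 0.46465483] 1.3228057805499405
```

View pics/sf.png

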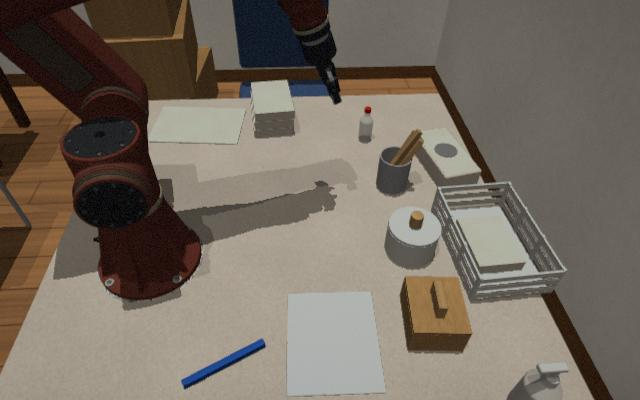

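View pics/tf2.png

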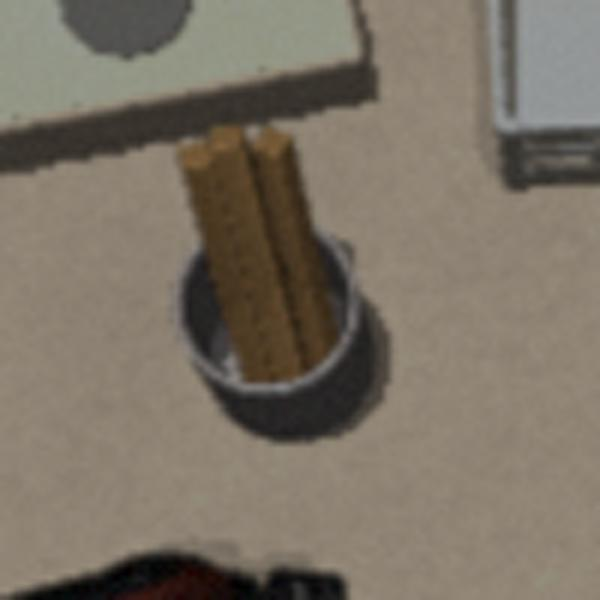

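View pics/sf2.png

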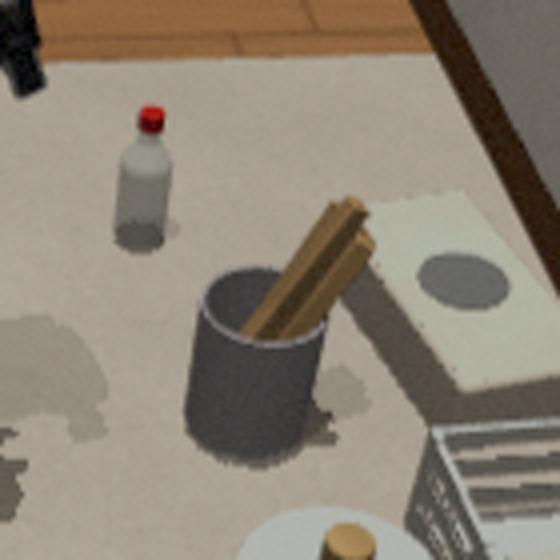

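carry_out:
  targets:
    - {"jaw": 0.28,"dx": 0,"dy": 0,"dz": 0,"ax": 0,"ay": 0,"az": 0}
    - {"jaw": 0.28,"dx": 0,"dy": 0,"dz": 0,"ax": 0,"ay": 0,"az": 0}
    - {"jaw": 0.28,"dx": 0,"dy": 0,"dz": 0,"ax": 0,"ay": 0,"az": 0}
    - {"jaw": 0.28,"dx": 0,"dy": 0,"dz": 0,"ax": 0,"ay": 0,"az": 0}
    - {"jaw": 0.28,"dx": 0,"dy": 0,"dz": 0,"ax": 0,"ay": 0,"az": 0}

```text
clock: 68.45
position: [0.4762, 0.2388, 0.3132]
tcp_rot: [0.006, 1.245, 0.178]
contact_force: [-0.4, 0.0, -0.1]
finger_gap: 0.0242
```

```bash
python3 fin.py | grep -v axes; python3 -c "
from rig import r
print(r.job_done())"
```

```text
t 68.45 pos [0.4762 0.2388 0.3132] gap 0.0242 F [-0.4  0.  -0.1] q [ 0.228 -0.483 -0.348  1.381 -0.016  0.054]
world d [ 0.0238 -0.0888 -0.0332] tool shift units now [ 0.1359 -0.3664 -0.0111] min rows 2.0
clid side ((661.97412109375, -222.7193603515625), (143.97442626953125, 121.49107360839844), 84.78474426269531)
tlid side (array([ 0.66293035, -0.00647845]), np.float64(0.06522689874159829))
side [409. 148.] 551 dir [0.48 0.12 0.87] at z=.11 [0.677 0.231 0.11 ] top [0.711 0.248 0.19 ] lean 30.0 lat -0.009
clid top 1544 ((661.6248779296875, -222.16921997070312), (140.58270263671875, 121.33190155029297), 84.81605529785156)
handle top ((661.0811157226562, -221.2091827392578), (67.72393798828125, 21.525026321411133), 84.72468566894531) 0.11457110560626312
tlid top (array([ 0.66242244, -0.00543528]), np.float64(0.06454085205527799))
top [262. 116.] 540 dir [0.49 0.11 0.87] at z=.11 [0.675 0.237 0.11 ] top [0.708 0.254 0.193] lean 30.0 lat -0.003
glue [0.60971031 0.46456802] 1.3228057805499405
the job is handed in; nothing more can be done
None
```

Both lids are on, all four tan staffs stand in the steel cup, and the job was handed in at about 68.6 s. No verdict was reported, so the figures below are my own last camera measurements.

- **Carton lid:** within about 1 mm of the carton's centre, and within 0.01 rad of square in both camera views.
- **Tub lid:** within about 1 mm of the tub's centre. It lay flat when I checked it after placing it.
- **Staffs:** they lean about 30° (0.52 rad) as a group, against the 0.7 rad limit. Their centres work out at roughly rim height. The fourth rests on top of the other three, with its lower end well inside the cup.
- **At rest:** two sets of pictures 0.7 s apart agreed to within noise, and the gripper was clear of everything.
- **Left alone:** I never touched the blue stick, and the glue bottle measured within 2 mm of where it started. One glue height reading (1.32 m) was false, caused by missing depth pixels.
- **No knock seen:** neither lid was out of place at any check.

Two things did not go as planned:

- **Tilt limit:** while I tilted the first staff upright, joint 2 read −0.841 to −0.842, just past the stated −0.84 limit. From then on I used a 28° lean, which kept clear of it.
- **Staff offset:** the staffs sat about 7 mm farther out in the jaws than I had assumed. I corrected for this before releasing each one.

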